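# Hang the washed clock bezels on the sliding dryer hook

## Task

Get the washed brass bezel rings ready to dry: first take the punch box and the movement holder off the slide rail and put them in the wooden tray, then press the black lock tab down and, keeping it pressed, slide the hook carriage out to its far stop and let it lock. Hang every bezel ring that lies on the bench over the high J-hook by its rim, then, pressing the tab again, slide the loaded hook all the way back home in front of the dryer and let it lock there. Leave the other things on the bench where they are.

Things in the scene. Friction and masses are not known exactly. Their poses are not given: they have to be found in the camera images.
- ring1: plain brass clock bezel, a flat ring: outer diameter 112, inner diameter 92 (rim 10 wide radially), 10 thick, 0.12 kg; starts lying flat on the mat. Origin at the centre of the ring, mid-thickness; z = the ring's axis. Two or three of the three rings are present in a run (an absent one reads None). Hung properly, its plane is upright, square to the hook bar, and its centre about 42 below the bar's centreline
- ring2: the same as ring1
- ring3: the same as ring1
- punch_box: dark wooden block with two rows of short steel punches in its top, 44 (x) by 62 (y) by 28 high, punches 9 more; starts on the rail bed. Origin at the centre of its underside. Grip it across x
- holder: aluminium watch-movement holder, 40 (x) by 64 (y) by 26 high overall, two raised jaws at its y ends; starts on the rail bed. Origin at the centre of its underside. Grip it across x
- tray: fixed open wooden tray, 150 (x) by 210 (y), 22 high, walls and floor 6 thick. Origin at the centre of its underside. Room for both pieces side by side along y
- rail: fixed slide rail: dark steel bed 100 (x) by 460 (y), 24 high, the carriage runs along it in its +y direction. Origin at the centre of its underside. It may stand turned a little
- carriage (a joint): travel of the hook carriage along the rail's +y, in m: 0 = home (locked there at the start), 0.15 = out at its far stop; both are stops. It moves only while the tab is held down (or while no notch is under the tab, between the two ends). About 2 N of friction
- tab (a joint): how far the lock tab is pressed down, m: 0 up, 0.010 at its stop; it unlocks from about 0.0065. Its spring takes 3 N at the top, 7 N at the bottom. Let go at either end stop, it springs up and the carriage is locked
- tab_top (a point): centre of the tab's top face, 65 above the bench when up. The tab is black, 34 (x) by 46 (y), a saddle with two 5 thick, 6 high lips across its y ends, 36 apart, between which shut fingertips press down and push. It sits at the rail's robot side (-x) on the carriage, 125 behind (-y of) the hook's mast; axes as the rail's
- hook_root (a point): where the hook bar meets the round mast (14 diameter): centreline of the bar, about 231 above the bench. The mast stands on the carriage and goes on 49 above the bar (top about 280 above the bench), which keeps rings from slipping off backwards. Axes as the rail's
- hook_corner (a point): outer end of the hook bar, where it turns up: centreline of the bar, about 239 above the bench. The bar is steel, 9 diameter, runs 95 from hook_root along the rail's -x (towards the robot), rising 8; here it turns up into a tip that rises 28 more and leans 9 outward (top about 272 above the bench). Only the mast's end stands above it
- hook_bar (a point): midpoint of the bar's centreline between hook_root and hook_corner; axes as the rail's
- oil_pots: bystander: black base 60 by 150 with four white pots, 26 high
- driver_stand: bystander: round black stand of screwdrivers, 100 diameter, 138 high
- clock_weight: bystander: steel clock weight, 42 diameter, 44 high
- jar: bystander: glass jar, 60 diameter, 70 high
- loupe: bystander: black eye loupe, 44 diameter, 32 high
Not all that is in view belongs to the job. Leave any green or grey look-alike of the ring1 alone. Leave any orange look-alike of the ring2 alone.

How it is judged:
On the way, in this order (a step that is already met when the one before it is completed fails the run):
1. the punch box and the movement holder lie in the tray, let go (x of punch_box in the frame of tray between -0.068 and 0.068 m and y of punch_box in the frame of tray between -0.098 and 0.098 m and z of each of punch_box, holder in the frame of tray below 0.045 m and linear speed of each of punch_box, holder below 0.03 m/s and x of holder in the frame of tray between -0.068 and 0.068 m and y of holder in the frame of tray between -0.098 and 0.098 m), for 0.2 s.
2. the hook carriage has been slid out to its far stop and has locked there (tab up) (value of joint carriage above 0.144 m and value of joint tab below 0.003 m), for 0.2 s.
3. every ring present hangs on the hook, with the carriage still out (x of ring1 in the frame of hook_bar between -0.062 and 0.062 m and y of ring1 in the frame of hook_bar between -0.02 and 0.02 m and z of ring1 in the frame of hook_bar between -0.062 and -0.028 m and angle between ring1's own z axis and vertical between 1.1 and 2.04 rad and x of ring2 in the frame of hook_bar between -0.062 and 0.062 m and y of ring2 in the frame of hook_bar between -0.02 and 0.02 m and z of ring2 in the frame of hook_bar between -0.062 and -0.028 m and angle between ring2's own z axis and vertical between 1.1 and 2.04 rad and x of ring3 in the frame of hook_bar between -0.062 and 0.062 m and y of ring3 in the frame of hook_bar between -0.02 and 0.02 m and z of ring3 in the frame of hook_bar between -0.062 and -0.028 m and angle between ring3's own z axis and vertical between 1.1 and 2.04 rad and value of joint carriage above 0.144 m), for 0.3 s.
At the end, for the whole second after the job is handed in: Every ring present hangs still on the hook bar (centre 28-62 mm below it, within 20 mm sideways and 62 mm of its middle along it, plane within 27 degrees of upright); carriage home within 6 mm and locked, tab up; punch box and holder inside the tray (all of step 1 and x of ring1 in the frame of hook_bar between -0.062 and 0.062 m and y of ring1 in the frame of hook_bar between -0.02 and 0.02 m and z of ring1 in the frame of hook_bar between -0.062 and -0.028 m and angle between ring1's own z axis and vertical between 1.1 and 2.04 rad and x of ring2 in the frame of hook_bar between -0.062 and 0.062 m and y of ring2 in the frame of hook_bar between -0.02 and 0.02 m and z of ring2 in the frame of hook_bar between -0.062 and -0.028 m and angle between ring2's own z axis and vertical between 1.1 and 2.04 rad and x of ring3 in the frame of hook_bar between -0.062 and 0.062 m and y of ring3 in the frame of hook_bar between -0.02 and 0.02 m and z of ring3 in the frame of hook_bar between -0.062 and -0.028 m and angle between ring3's own z axis and vertical between 1.1 and 2.04 rad and linear speed of each of ring1, ring2, ring3 below 0.06 m/s and value of joint carriage below 0.006 m and value of joint tab below 0.003 m); the robot touches nothing.
It fails at once if a bystander (oil pots, screwdriver stand, clock weight, jar, loupe) is moved more than 5 cm (distance of any of oil_pots, driver_stand, clock_weight, jar, loupe from where it was at the start of the episode above 0.05 m).
Of ring1, ring2, ring3 only 2 to 3 are there at a start; the rules pass over those that are not, and their reading is None.
At some moment in a run one of ring1, ring2, ring3 may be knocked a few centimetres aside while the robot is not near it.
Once in a run the grip may slacken for a moment while it holds something.
It also fails if it takes over 210 s, if anything falls off the work surface, if the arm or the gripper's body presses on something with over 40 N, if the wrist force passes 120 N, or if a joint passes its speed limit or range.

## Robot

A 6-joint arm with a two-finger parallel gripper is mounted at the origin on the work surface. World frame = base frame: x ahead of the robot, y to its left, z up, the work surface at z = 0. Lengths are in m, angles in rad, forces in N, time in s.
With the tool pointing down it reaches from about 0.325 to 1 m from the base axis. Payload 5.1 kg.
Tool frame: the origin (TCP) lies on the centre line of the jaws, within the pads' length; the fingertips stand 17 mm ahead of it and the grasp point (between the pads) lies 2 mm behind it; z points along the fingers, x is the direction in which the jaws open and shut, and the axes are right-handed (so a half turn about z gives the same grasp; the last joint's range is limited). The gripper opens to 85 mm and grips with 20 to 120 N. Pads are 22 mm wide; open, the fingers measure 114 mm over their backs; the gripper's body (76 mm by 85 mm) begins 54 mm behind the grasp point. The pads swing forward as they close: fully open they stand 13 mm farther back than shut.
Start: joints at [-1.391, 0.124, 1.65, -0, 1.367, -0.083], TCP at [0.169, -0.628, 0.248] pointing down, gripper open.
Joint ranges: [-2.61, 2.61], [-1.02, 2.33], [0.03, 2.71], [-1.35, 4.49], [0.32, 2.68], [-2.91, 2.91]. Speed limits (rad/s): [2.57, 2.57, 3.14, 3.14, 3.14, 3.14].

## Interface

Orientations are given as a rotation vector (axis times angle).
In Python, from station import monitor, snapshot, camera_params, env gives the robot as it stands.
- The arm moves only by the shell command python3 -m creep 'ROWS' [FORCE]. ROWS is JSON, a list of rows, each an object of numbers: "rx", "ry", "rz": the turn, a rotation vector about the tool's x, y, z in units of 120 degrees (1.0 is 120 degrees); "x", "y", "z": the shift along the tool's x, y, z in units of 0.2 m (1.0 is 0.2 m); "grip": the opening, from -1 (shut) to 1 (fully open), so that 0 is half open. A call has exactly 5 rows; each row shifts and turns the commanded pose from where the row before left it, along the tool's axes as they then stand; what a row does not reach is not made up. A row lasts 1/10 s, in which the tool goes at most 50 mm and 8.59 degrees, less where a joint would pass 70% of its speed; a pose out of reach is approached as far as the arm can. A call with a number of a shift or a turn outside -1 to 1 is refused whole. A call with a gripper value outside its range is refused whole. The fingers move at their own pace and stop on an object; FORCE is the grip in N (left out, the last holds). Time passes only in rows, so rows that do not move let the fingers close, or fill a call up. It gives the time, the measured TCP pose, the force and the opening at its end, in the units of the state.
- monitor.observe(): the state, without advancing time (a new reading comes with each control period).
- snapshot(name): name is "scene" or "top" or "wrist"; returns (picture, depth): 420x560x3 uint8, red, green, blue; 420x560 float32, m along the optical axis (not along the pixel's ray), 0 where there is no reading.
- camera_params(name): a dict with "fov_y" (degrees; the focal length in pixels is half the picture's height over the tangent of half this angle, whatever the lens; pixels are square), "cx", "cy" (the principal point, pixels), "rvec" (rotation vector, rad) and "tvec" (3), from world to camera coordinates, as OpenCV has them; the wrist camera has in their place "mount" (4x4, takes a point from camera to tool coordinates, whose origin is the TCP and whose axes are the tool frame's). Camera axes: x right, y down, z forward; pixel columns grow to the right and rows downward; lengths in m; the calibration is good to about 2 mm. A picture is of the moment at which its call begins: read the wrist's pose just before it. camera_params takes no time and is no camera call.
- env.job_done(): hands the job in, once; it reports no verdict.
The state is a dict: "t": time; "qpos": joint angles; "qvel": joint speeds; "joint_torque": joint torques, N m; "ee_pos": TCP position; "tool_rot": TCP orientation; "force": force on the tool from outside, world axes, zero at the start; "torque": the same for the moment, N m; "opening": finger opening in m.
Only numpy, scipy, OpenCV 4.12 (cv2) and the standard library are available. Lean on these libraries where they do the work, as an engineer would, in place of code of your own. Each camera call takes 0.05 s, during which the arm holds its last target. There are 200 camera calls.

## Working session

There is one attempt and no reset: what is moved stays moved. The work goes in short steps, Python scripts to look and compute and a shell command to move; the robot and the scene stay as the last step left them, time stands still between calls to the robot, and variables do not carry over. Pictures are saved under pics/ and viewed, about 12 in all and at most 16, crops included, and the job is handed in when it is done.

```bash
ls; mkdir -p pics; cat > h.py <<'E'
import numpy as np, cv2
from scipy.spatial.transform import Rotation as R
from station import monitor, snapshot, camera_params, env
def cam(name, st=None):
    p=camera_params(name)
    f=210/np.tan(np.radians(p["fov_y"])/2)
    if "mount" in p:
        st=st or monitor.observe(); M=np.array(p["mount"])
        T=np.eye(4);T[:3,:3]=R.from_rotvec(st["tool_rot"]).as_matrix();T[:3,3]=st["ee_pos"]
        T=T@M
    else:
        W=np.eye(4);W[:3,:3]=R.from_rotvec(np.array(p["rvec"]).ravel()).as_matrix();W[:3,3]=np.array(p["tvec"]).ravel();T=np.linalg.inv(W)
    return f,p["cx"],p["cy"],T
def cloud(d,c):
    f,cx,cy,T=c
    v,u=np.mgrid[0:d.shape[0],0:d.shape[1]]
    P=np.stack([(u-cx)/f*d,(v-cy)/f*d,d],-1)@T[:3,:3].T+T[:3,3]
    P[d==0]=np.nan
    return P
def proj(p,c):
    f,cx,cy,T=c
    q=(np.asarray(p)-T[:3,3])@T[:3,:3]
    return q[...,:2]/q[...,2:]*f+[cx,cy]
def shot(name):
    st=monitor.observe(); im,d=snapshot(name); c=cam(name,st)
    return im,cloud(d,c),c
def save(im,fn): cv2.imwrite("pics/"+fn,cv2.cvtColor(im,cv2.COLOR_RGB2BGR))
E
python3 - <<'E'
from h import *
for n in("scene","top"):
    im,P,c=shot(n); save(im,n+"0.png"); np.savez(n+"0.npz",im=im,P=P); print(n,c[3][:3,3].round(3),c[3][:3,2].round(2))
print(monitor.observe()); print(camera_params("wrist"))
E
```

```text
pics
scene [ 1.215 -0.472  1.408] [-0.44  0.3  -0.85]
top [ 0.431 -0.033  1.171] [ 0.14 -0.01 -0.99]
{'t': 0.1, 'qpos': array([-1.39061113e+00,  1.24454162e-01,  1.65154621e+00, -5.38961061e-06,
        1.36750137e+00, -8.25771110e-02]), 'qvel': array([ 0.00066966, -0.00158352, -0.00329564,  0.00030797, -0.00036269,
       -0.00096953]), 'joint_torque': array([ 1.90955116e-04, -4.24929821e+01, -3.66652894e+01, -8.98093026e-05,
        3.92439353e-03, -7.49676417e-06]), 'ee_pos': array([ 0.16872777, -0.62717709,  0.24716149]), 'tool_rot': array([-2.49229922e+00,  1.91050053e+00,  2.22604782e-03]), 'force': array([ 0.30257387,  0.22930546, -0.64152545]), 'torque': array([ 0.00916016, -0.01513464, -0.02547692]), 'opening': 0.08577085782996959}
{'fov_y': 60.23532273052833, 'cx': 278.2157551545413, 'cy': 205.7699983699114, 'mount': array([[ 9.99999638e-01,  4.78785772e-04, -7.04010237e-04,
        -2.49353756e-04],
       [-2.40555481e-04,  9.52092683e-01,  3.05809525e-01,
        -7.79877170e-02],
       [ 8.16700245e-04, -3.05809244e-01,  9.52092453e-01,
        -1.26993217e-01],
       [ 0.00000000e+00,  0.00000000e+00,  0.00000000e+00,
         1.00000000e+00]])}
```

View pics/scene0.png

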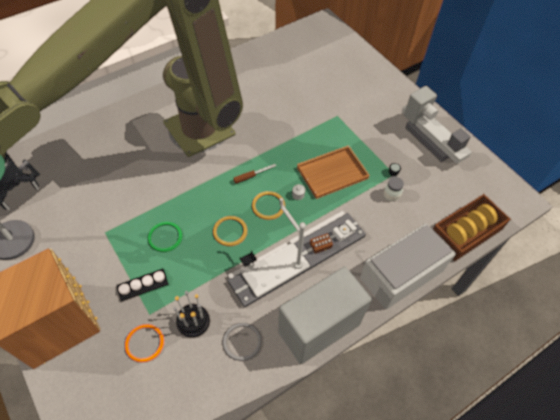

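View pics/top0.png

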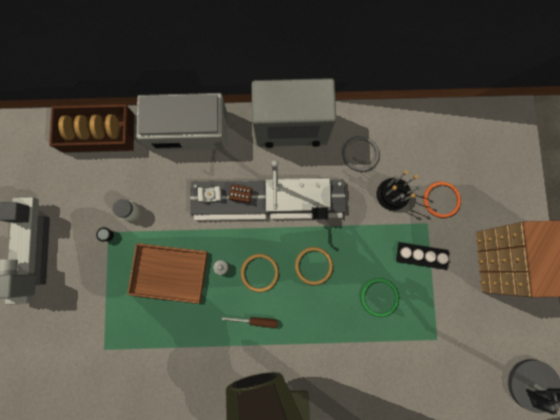

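Top view: the brass rings are at (260,273) and (314,266). The look-alikes are green (380,297), orange (442,199), grey (361,154), and brass discs in the crate at (90,127). The holder is at (209,194), the punch box at (240,194), the tab at (320,213), the mast at (275,180) and the tray at (168,273).

```bash
python3 - <<'E'
from h import *
z=np.load("top0.npz");im,P=z["im"],z["P"]
hsv=cv2.cvtColor(im,cv2.COLOR_RGB2HSV)
for n,(u,v) in dict(r1=(260,273),r2=(314,266),green=(380,297)).items():
    w=np.zeros(im.shape[:2],bool);w[v-26:v+27,u-26:u+27]=1
    lo,hi=((12,30) if n!="green" else (50,75))
    m=w&(hsv[...,0]>=lo)&(hsv[...,0]<=hi)&(hsv[...,1]>110)&(hsv[...,2]>80)&(P[...,2]>0.004)
    q=P[m]; q=q[~np.isnan(q[:,0])]
    # circle fit
    A=np.c_[2*q[:,:2],np.ones(len(q))];s=np.linalg.lstsq(A,(q[:,:2]**2).sum(1),rcond=None)[0]
    print(n,len(q),s[:2].round(4),"rad",np.sqrt(s[2]+s[0]**2+s[1]**2).round(4),"z",np.median(q[:,2]).round(4))
def reg(u0,u1,v0,v1,z0,z1,n):
    Q=P[v0:v1,u0:u1].reshape(-1,3);Q=Q[(Q[:,2]>z0)&(Q[:,2]<z1)]
    r=cv2.minAreaRect(Q[:,:2].astype(np.float32)*1000);print(n,len(Q),np.round(r[0],1),np.round(r[1],1),round(r[2],2),"zmed",np.median(Q[:,2]).round(4))
reg(183,353,172,230,0.015,0.03,"railbed")
reg(195,223,180,208,0.033,0.08,"holder")
reg(227,255,180,208,0.033,0.08,"punch")
reg(308,332,203,224,0.05,0.09,"tab")
reg(120,215,238,308,0.012,0.04,"tray")
reg(265,345,150,235,0.2,0.3,"hook")
reg(200,232,255,280,0.02,0.1,"weight");reg(95,115,225,245,0.015,0.1,"loupe");reg(110,136,196,222,0.02,0.1,"jar")
for (u,v) in [(275,163),(275,180),(275,205),(305,196),(242,195),(320,213)]: print((u,v),P[v,u].round(3))
c=im[150:320,110:350];save(cv2.resize(c,(800,567),interpolation=cv2.INTER_CUBIC),"crop1.png")
E
```

```text
r1 330 [0.4355 0.0281] rad 0.0505 z 0.0084
r2 339 [ 0.4506 -0.1318] rad 0.0505 z 0.0083
green 379 [ 0.3542 -0.3193] rad 0.0507 z 0.0085
railbed 2918 [ 6.468e+02 -5.000e-01] [459.7 122.2] 88.88 zmed 0.0221
holder 292 [666.9 168.5] [39.9 63.2] 2.05 zmed 0.0449
punch 338 [665.7  77.6] [62.  44.4] 78.19 zmed 0.0506
tab 208 [ 600.7 -149.8] [43.3 39. ] 87.46 zmed 0.0638
tray 595 [439.8 279.3] [243.5 149.9] 81.71 zmed 0.0197
hook 222 [638.  -24.5] [ 14.2 115.8] 88.39 zmed 0.2394
weight 195 [450.8 156.3] [73.6 69.7] 81.45 zmed 0.0336
loupe 192 [559.6 479.6] [41.2 42.4] 0.25 zmed 0.0303
jar 411 [626.6 410.3] [56.1 55.1] 25.76 zmed 0.0669
(275, 163) [ 0.687 -0.028  0.28 ]
(275, 180) [ 0.656 -0.027  0.24 ]
(275, 205) [ 0.593 -0.025  0.244]
(305, 196) [ 0.654 -0.112  0.038]
(242, 195) [0.659 0.071 0.053]
(320, 213) [ 0.598 -0.152  0.064]
```

View pics/crop1.png

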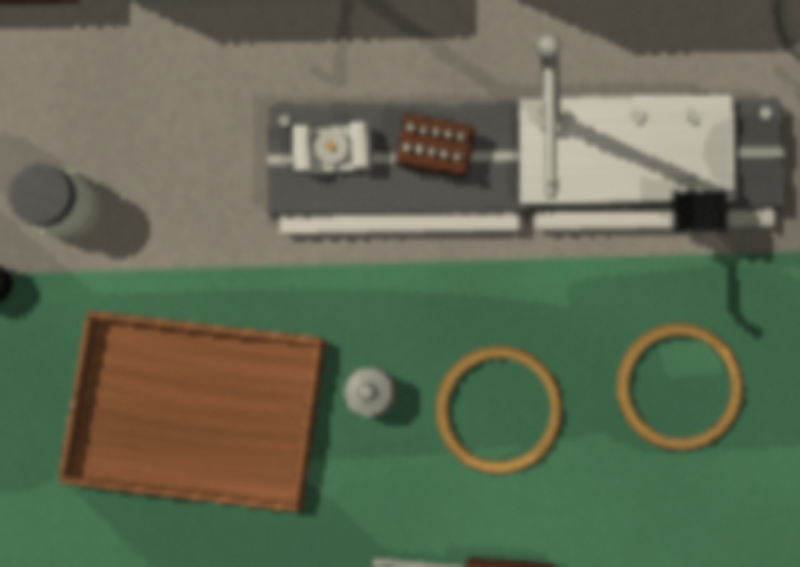

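The close crop confirms the choice: two plain brass rings next to the weight, holder and punch box on the rail, and the tray at left. Next I'll get the tray pose and write a delta calculator.

```bash
cat > d.py <<'E'
# usage: d.py x y z psi_deg : delta (tool axes, units) from current pose to tool-down pose with jaw yaw psi
import sys,json
from h import *
st=monitor.observe()
open("log.jsonl","a").write(json.dumps({k:np.asarray(v).tolist() for k,v in st.items()})+"\n")
Rt=R.from_rotvec(st["tool_rot"]);p=np.array(st["ee_pos"])
print("t",round(st["t"],2),"p",p.round(4),"rot",np.degrees(np.arctan2(*Rt.as_matrix()[[1,0],0])).round(1),"zax",Rt.as_matrix()[:,2].round(3),"q",np.round(st["qpos"],3),"F",np.round(st["force"],1),"open",round(st["opening"],4))
if len(sys.argv)>4:
    x,y,z,a=map(float,sys.argv[1:5]);a=np.radians(a)
    G=R.from_matrix(np.array([[np.cos(a),np.sin(a),0],[np.sin(a),-np.cos(a),0],[0,0,-1]]))
    print("shift now",(Rt.inv().apply(np.array([x,y,z])-p)/.2).round(4),"shift after turn",(G.inv().apply(np.array([x,y,z])-p)/.2).round(4),"turn",((Rt.inv()*G).as_rotvec()/np.radians(120)).round(4))
E
python3 - <<'E'
from h import *
z=np.load("top0.npz");P=z["P"]
Q=P[238:308,120:215].reshape(-1,3);Q=Q[(Q[:,2]>.012)&(Q[:,2]<.03)&(Q[:,1]>.19)]
r=cv2.minAreaRect(Q[:,:2].astype(np.float32)*1000);print(r)
Q=P[255:282,205:235].reshape(-1,3);Q=Q[Q[:,2]>.02];print("weight",Q[:,:2].min(0),Q[:,:2].max(0))
E
python3 d.py 0.666 0.078 0.20 -11.8
```

```text
((442.0980529785156, 295.25640869140625), (211.30453491210938, 149.91709899902344), 81.7081298828125)
weight [0.43401986 0.11898263] [0.49020412 0.18449916]
t 0.1 p [ 0.1687 -0.6272  0.2472] rot -74.9 zax [-0.     0.002 -1.   ] q [-1.391  0.124  1.652 -0.     1.368 -0.083] F [ 0.3  0.2 -0.6] open 0.0858
shift now [-2.7586 -3.3168  0.2416] shift after turn [ 1.7128 -3.9598  0.2358] turn [-0.0006  0.0008 -0.5262]
```

```bash
A='{"x":-0.138,"y":-0.166,"z":-0.1}'
python3 -m creep '[{"x":-0.138,"y":-0.166,"z":-0.1},{"x":-0.138,"y":-0.166,"z":-0.1},{"x":-0.138,"y":-0.166,"z":-0.1},{"x":-0.138,"y":-0.166,"z":-0.1},{"x":-0.138,"y":-0.166,"z":-0.1}]'
python3 -m creep '[{"x":-0.138,"y":-0.166},{"x":-0.138,"y":-0.166},{"x":-0.138,"y":-0.166},{"x":-0.138,"y":-0.166},{"x":-0.138,"y":-0.166}]'
python3 d.py
python3 -m creep '[{"x":-0.138,"y":-0.166},{"x":-0.138,"y":-0.166},{"x":-0.138,"y":-0.166},{"x":-0.138,"y":-0.166},{"x":-0.138,"y":-0.166}]'
python3 d.py
python3 -m creep '[{"x":-0.138,"y":-0.166},{"x":-0.138,"y":-0.166},{"x":-0.138,"y":-0.166},{"x":-0.138,"y":-0.166},{"x":-0.138,"y":-0.166}]'
python3 d.py
python3 -m creep '[{"rz":-0.0585},{"rz":-0.0585},{"rz":-0.0585},{"rz":-0.0585},{"rz":-0.0585}]'
python3 -m creep '[{"rz":-0.0585},{"rz":-0.0585},{"rz":-0.0585},{"rz":-0.0585},{"rz":0}]'
python3 d.py 0.666 0.078 0.10 -11.8
```

```text
t 0.1 p [ 0.1687 -0.6272  0.2472] rot -74.9 zax [-0.     0.002 -1.   ] q [-1.391  0.124  1.652 -0.     1.368 -0.083] F [ 0.3  0.2 -0.6] open 0.0858
t 0.1 p [ 0.1687 -0.6272  0.2472] rot -74.9 zax [-0.     0.002 -1.   ] q [-1.391  0.124  1.652 -0.     1.368 -0.083] F [ 0.3  0.2 -0.6] open 0.0858
t 0.1 p [ 0.1687 -0.6272  0.2472] rot -74.9 zax [-0.     0.002 -1.   ] q [-1.391  0.124  1.652 -0.     1.368 -0.083] F [ 0.3  0.2 -0.6] open 0.0858
t 0.1 p [ 0.1687 -0.6272  0.2472] rot -74.9 zax [-0.     0.002 -1.   ] q [-1.391  0.124  1.652 -0.     1.368 -0.083] F [ 0.3  0.2 -0.6] open 0.0858
shift now [-2.7576 -3.3168  0.7416] shift after turn [ 1.7128 -3.9598  0.7358] turn [-0.0006  0.0008 -0.5262]schema error: expected keys rx, ry, rz, x, y, z, grip
schema error: expected keys rx, ry, rz, x, y, z, grip
schema error: expected keys rx, ry, rz, x, y, z, grip
schema error: expected keys rx, ry, rz, x, y, z, grip
schema error: expected keys rx, ry, rz, x, y, z, grip
schema error: expected keys rx, ry, rz, x, y, z, grip
```

```bash
python3 -m creep '[{"rx":0,"ry":0,"rz":0,"x":-0.138,"y":-0.166,"z":-0.1,"grip":1},{"rx":0,"ry":0,"rz":0,"x":-0.138,"y":-0.166,"z":-0.1,"grip":1},{"rx":0,"ry":0,"rz":0,"x":-0.138,"y":-0.166,"z":-0.1,"grip":1},{"rx":0,"ry":0,"rz":0,"x":-0.138,"y":-0.166,"z":-0.1,"grip":1},{"rx":0,"ry":0,"rz":0,"x":-0.138,"y":-0.166,"z":-0.1,"grip":1}]'
python3 -m creep '[{"rx":0,"ry":0,"rz":0,"x":-0.138,"y":-0.166,"z":0,"grip":1},{"rx":0,"ry":0,"rz":0,"x":-0.138,"y":-0.166,"z":0,"grip":1},{"rx":0,"ry":0,"rz":0,"x":-0.138,"y":-0.166,"z":0,"grip":1},{"rx":0,"ry":0,"rz":0,"x":-0.138,"y":-0.166,"z":0,"grip":1},{"rx":0,"ry":0,"rz":0,"x":-0.138,"y":-0.166,"z":0,"grip":1}]'
python3 d.py 0.666 0.078 0.347 -11.8
```

```text
t: 0.6
ee_pos: [0.2938, -0.4496, 0.3485]
tool_rot: [-2.493, 1.911, 0.001]
force: [0.7, -1.2, 0.2]
opening: 0.0853
t: 1.1
ee_pos: [0.4183, -0.2732, 0.3479]
tool_rot: [-2.493, 1.911, 0.0]
force: [0.5, 0.8, 0.9]
opening: 0.0852
t 1.1 p [ 0.4183 -0.2732  0.3479] rot -75.0 zax [-0.  0. -1.] q [-0.686 -0.258  1.848  0.     1.552  0.622] F [0.5 0.8 0.9] open 0.0852
shift now [-1.3741 -1.6521  0.0047] shift after turn [ 0.8534 -1.9721  0.0046] turn [ 0.000e+00  2.000e-04 -5.263e-01]
```

```bash
python3 -m creep '[{"rx":0,"ry":0,"rz":0,"x":-0.137,"y":-0.165,"z":0,"grip":1},{"rx":0,"ry":0,"rz":0,"x":-0.137,"y":-0.165,"z":0,"grip":1},{"rx":0,"ry":0,"rz":0,"x":-0.137,"y":-0.165,"z":0,"grip":1},{"rx":0,"ry":0,"rz":0,"x":-0.137,"y":-0.165,"z":0,"grip":1},{"rx":0,"ry":0,"rz":0,"x":-0.137,"y":-0.165,"z":0,"grip":1}]'
python3 d.py
python3 -m creep '[{"rx":0,"ry":0,"rz":0,"x":-0.137,"y":-0.165,"z":0,"grip":1},{"rx":0,"ry":0,"rz":0,"x":-0.137,"y":-0.165,"z":0,"grip":1},{"rx":0,"ry":0,"rz":0,"x":-0.137,"y":-0.165,"z":0,"grip":1},{"rx":0,"ry":0,"rz":0,"x":-0.137,"y":-0.165,"z":0,"grip":1},{"rx":0,"ry":0,"rz":0,"x":-0.137,"y":-0.165,"z":0,"grip":1}]'
python3 d.py
python3 -m creep '[{"rx":0,"ry":0,"rz":-0.0585,"x":0,"y":0,"z":0,"grip":1},{"rx":0,"ry":0,"rz":-0.0585,"x":0,"y":0,"z":0,"grip":1},{"rx":0,"ry":0,"rz":-0.0585,"x":0,"y":0,"z":0,"grip":1},{"rx":0,"ry":0,"rz":-0.0585,"x":0,"y":0,"z":0,"grip":1},{"rx":0,"ry":0,"rz":-0.0585,"x":0,"y":0,"z":0,"grip":1}]'
python3 -m creep '[{"rx":0,"ry":0,"rz":-0.0585,"x":0,"y":0,"z":0,"grip":1},{"rx":0,"ry":0,"rz":-0.0585,"x":0,"y":0,"z":0,"grip":1},{"rx":0,"ry":0,"rz":-0.0585,"x":0,"y":0,"z":0,"grip":1},{"rx":0,"ry":0,"rz":-0.0585,"x":0,"y":0,"z":0,"grip":1},{"rx":0,"ry":0,"rz":0,"x":0,"y":0,"z":0,"grip":1}]'
python3 d.py 0.666 0.078 0.047 -11.8
```

```text
t: 1.6
ee_pos: [0.542, -0.098, 0.3478]
tool_rot: [2.493, -1.911, -0.001]
force: [0.4, -0.8, 0.3]
opening: 0.0858
t 1.6 p [ 0.542  -0.098   0.3478] rot -74.9 zax [-0.001  0.    -1.   ] q [-0.276 -0.139  1.747 -0.     1.535  1.032] F [ 0.4 -0.8  0.3] open 0.0858
t: 2.1
ee_pos: [0.6658, 0.0771, 0.3476]
tool_rot: [2.493, -1.911, -0.001]
force: [0.9, 0.1, 0.6]
opening: 0.0857
t 2.1 p [0.6658 0.0771 0.3476] rot -74.9 zax [-0.001 -0.    -1.   ] q [ 0.035  0.127  1.482 -0.     1.533  1.343] F [0.9 0.1 0.6] open 0.0857
t: 2.6
ee_pos: [0.665, 0.0755, 0.3474]
tool_rot: [2.956, -1.063, -0.002]
force: [-0.8, -0.5, -1.1]
opening: 0.0853
t: 3.1
ee_pos: [0.665, 0.0754, 0.3476]
tool_rot: [3.125, -0.322, -0.002]
force: [1.2, 0.3, 0.7]
opening: 0.0851
t 3.1 p [0.665  0.0754 0.3476] rot -11.8 zax [-0.001 -0.    -1.   ] q [0.033 0.125 1.484 0.    1.533 0.238] F [1.2 0.3 0.7] open 0.0851
shift now [ 0.004  -0.0141  1.5028] shift after turn [ 0.0022 -0.0137  1.5028] turn [0.0001 0.0006 0.0002]
```

```bash
python3 -m creep '[{"rx":0,"ry":0,"rz":0,"x":0.004,"y":-0.014,"z":0.18,"grip":1},{"rx":0,"ry":0,"rz":0,"x":0,"y":0,"z":0.18,"grip":1},{"rx":0,"ry":0,"rz":0,"x":0,"y":0,"z":0.18,"grip":1},{"rx":0,"ry":0,"rz":0,"x":0,"y":0,"z":0.18,"grip":1},{"rx":0,"ry":0,"rz":0,"x":0,"y":0,"z":0.18,"grip":1}]'
python3 -m creep '[{"rx":0,"ry":0,"rz":0,"x":0,"y":0,"z":0.15,"grip":1},{"rx":0,"ry":0,"rz":0,"x":0,"y":0,"z":0.15,"grip":1},{"rx":0,"ry":0,"rz":0,"x":0,"y":0,"z":0.1,"grip":1},{"rx":0,"ry":0,"rz":0,"x":0,"y":0,"z":0.1,"grip":1},{"rx":0,"ry":0,"rz":0,"x":0,"y":0,"z":0.1,"grip":1}]'
python3 d.py 0.666 0.078 0.047 -11.8
python3 -m creep '[{"rx":0,"ry":0,"rz":0,"x":0,"y":0,"z":0,"grip":0.3},{"rx":0,"ry":0,"rz":0,"x":0,"y":0,"z":0,"grip":0},{"rx":0,"ry":0,"rz":0,"x":0,"y":0,"z":0,"grip":-0.2},{"rx":0,"ry":0,"rz":0,"x":0,"y":0,"z":0,"grip":-0.2},{"rx":0,"ry":0,"rz":0,"x":0,"y":0,"z":0,"grip":-0.2}]' 50
```

```text
t: 3.6
ee_pos: [0.6662, 0.078, 0.1666]
tool_rot: [3.125, -0.327, -0.001]
force: [0.9, -0.1, 0.3]
opening: 0.0853
t: 4.1
ee_pos: [0.6662, 0.078, 0.047]
tool_rot: [3.124, -0.327, -0.001]
force: [-0.7, -0.3, 0.1]
opening: 0.0852
t 4.1 p [0.6662 0.078  0.047 ] rot -11.9 zax [-0.001 -0.    -1.   ] q [ 0.037  0.357  1.735 -0.     1.051  0.245] F [-0.7 -0.3  0.1] open 0.0852
shift now [-0.0009  0.0002 -0.0002] shift after turn [-0.0009  0.0002 -0.0002] turn [ 0.0001  0.0004 -0.0011]
t: 4.6
ee_pos: [0.6677, 0.078, 0.0501]
tool_rot: [-3.125, 0.323, -0.005]
force: [0.6, 0.2, 3.2]
opening: 0.0424
```

```bash
python3 -m creep '[{"rx":0,"ry":0,"rz":0,"x":0,"y":0,"z":-0.05,"grip":-0.2},{"rx":0,"ry":0,"rz":0,"x":0,"y":0,"z":-0.1,"grip":-0.2},{"rx":0,"ry":0,"rz":0,"x":0,"y":0,"z":-0.15,"grip":-0.2},{"rx":0,"ry":0,"rz":0,"x":0,"y":0,"z":-0.15,"grip":-0.2},{"rx":0,"ry":0,"rz":0,"x":0,"y":0,"z":-0.1,"grip":-0.2}]' 50
python3 d.py 0.435 0.2475 0.15 -8.3
```

```text
t: 5.1
ee_pos: [0.6672, 0.078, 0.1614]
tool_rot: [-3.125, 0.322, -0.004]
force: [0.3, -0.2, -2.5]
opening: 0.0429
t 5.1 p [0.6672 0.078  0.1614] rot -11.8 zax [ 0.003  0.    -1.   ] q [0.037 0.233 1.676 0.    1.23  0.242] F [ 0.3 -0.2 -2.5] open 0.0429
shift now [-1.3095 -0.5926  0.0542] shift after turn [-1.2711 -0.6709  0.0572] turn [-0.0003 -0.0013 -0.0289]
```

```bash
python3 -m creep '[{"rx":0,"ry":0,"rz":-0.029,"x":0,"y":0,"z":0,"grip":-0.2},{"rx":0,"ry":0,"rz":0,"x":-0.1,"y":-0.053,"z":0,"grip":-0.2},{"rx":0,"ry":0,"rz":0,"x":-0.17,"y":-0.09,"z":0,"grip":-0.2},{"rx":0,"ry":0,"rz":0,"x":-0.18,"y":-0.095,"z":0,"grip":-0.2},{"rx":0,"ry":0,"rz":0,"x":-0.18,"y":-0.095,"z":0,"grip":-0.2}]' 50
python3 -m creep '[{"rx":0,"ry":0,"rz":0,"x":-0.18,"y":-0.095,"z":0,"grip":-0.2},{"rx":0,"ry":0,"rz":0,"x":-0.18,"y":-0.095,"z":0,"grip":-0.2},{"rx":0,"ry":0,"rz":0,"x":-0.18,"y":-0.095,"z":0,"grip":-0.2},{"rx":0,"ry":0,"rz":0,"x":-0.10,"y":-0.053,"z":0,"grip":-0.2},{"rx":0,"ry":0,"rz":0,"x":0,"y":0,"z":0,"grip":-0.2}]' 50
python3 d.py 0.435 0.2475 0.034 -8.3
```

```text
t: 5.6
ee_pos: [0.55, 0.1625, 0.1585]
tool_rot: [-3.133, 0.228, 0.001]
force: [0.5, 0.2, -1.4]
opening: 0.0429
t: 6.1
ee_pos: [0.4321, 0.2486, 0.1584]
tool_rot: [-3.134, 0.222, 0.001]
force: [-0.7, -0.1, -2.0]
opening: 0.0427
t 6.1 p [0.4321 0.2486 0.1584] rot -8.1 zax [-0.001  0.    -1.   ] q [ 4.140e-01 -1.420e-01  2.070e+00  1.000e-03  1.214e+00  5.550e-01] F [-0.7 -0.1 -2. ] open 0.0427
shift now [0.0158 0.0035 0.622 ] shift after turn [0.0153 0.0033 0.622 ] turn [-0.0001  0.0004  0.0017]
```

```bash
python3 -m creep '[{"rx":0,"ry":0,"rz":0,"x":0.015,"y":0.003,"z":0.17,"grip":-0.2},{"rx":0,"ry":0,"rz":0,"x":0,"y":0,"z":0.18,"grip":-0.2},{"rx":0,"ry":0,"rz":0,"x":0,"y":0,"z":0.15,"grip":-0.2},{"rx":0,"ry":0,"rz":0,"x":0,"y":0,"z":0.08,"grip":-0.2},{"rx":0,"ry":0,"rz":0,"x":0,"y":0,"z":0.04,"grip":-0.2}]' 50
python3 -m creep '[{"rx":0,"ry":0,"rz":0,"x":0,"y":0,"z":0,"grip":0},{"rx":0,"ry":0,"rz":0,"x":0,"y":0,"z":0,"grip":0.3},{"rx":0,"ry":0,"rz":0,"x":0,"y":0,"z":0,"grip":0.8},{"rx":0,"ry":0,"rz":0,"x":0,"y":0,"z":0,"grip":0.8},{"rx":0,"ry":0,"rz":0,"x":0,"y":0,"z":-0.05,"grip":0.8}]' 50
python3 -m creep '[{"rx":0,"ry":0,"rz":0,"x":0,"y":0,"z":-0.1,"grip":1},{"rx":0,"ry":0,"rz":0,"x":0,"y":0,"z":-0.2,"grip":1},{"rx":0,"ry":0,"rz":0,"x":0,"y":0,"z":-0.2,"grip":1},{"rx":0,"ry":0,"rz":0,"x":0,"y":0,"z":-0.05,"grip":1},{"rx":0,"ry":0,"rz":0,"x":0,"y":0,"z":0,"grip":1}]'
python3 d.py 0.667 0.1685 0.16 2
```

```text
t: 6.6
ee_pos: [0.4367, 0.2453, 0.0324]
tool_rot: [3.132, -0.228, -0.005]
force: [0.4, -0.5, -1.8]
opening: 0.0426
t: 7.1
ee_pos: [0.4368, 0.2461, 0.0441]
tool_rot: [3.133, -0.227, -0.002]
force: [-0.0, -0.0, 0.1]
opening: 0.0771
t: 7.6
ee_pos: [0.4391, 0.2471, 0.1579]
tool_rot: [-3.13, 0.226, -0.009]
force: [0.7, -0.1, -0.1]
opening: 0.0851
t 7.6 p [0.4391 0.2471 0.1579] rot -8.3 zax [ 0.006  0.003 -1.   ] q [ 0.406 -0.132  2.063  0.     1.205  0.55 ] F [ 0.7 -0.1 -0.1] open 0.0851
shift now [ 1.1845  0.225  -0.0049] shift after turn [ 1.1253  0.4327 -0.0107] turn [-0.0014 -0.0028 -0.0856]
```

```bash
python3 -m creep '[{"rx":0,"ry":0,"rz":-0.043,"x":0,"y":0,"z":0,"grip":1},{"rx":0,"ry":0,"rz":-0.043,"x":0,"y":0,"z":0,"grip":1},{"rx":0,"ry":0,"rz":0,"x":0.188,"y":0.072,"z":0,"grip":1},{"rx":0,"ry":0,"rz":0,"x":0.188,"y":0.072,"z":0,"grip":1},{"rx":0,"ry":0,"rz":0,"x":0.188,"y":0.072,"z":0,"grip":1}]'
python3 -m creep '[{"rx":0,"ry":0,"rz":0,"x":0.188,"y":0.072,"z":0,"grip":1},{"rx":0,"ry":0,"rz":0,"x":0.188,"y":0.072,"z":0,"grip":1},{"rx":0,"ry":0,"rz":0,"x":0.188,"y":0.072,"z":0,"grip":1},{"rx":0,"ry":0,"rz":0,"x":0,"y":0,"z":0.05,"grip":1},{"rx":0,"ry":0,"rz":0,"x":0,"y":0,"z":0,"grip":1}]'
python3 d.py 0.667 0.1685 0.044 2
python3 - <<'E'
from h import *
im,P,c=shot("wrist");save(im,"w1.png")
E
```

```text
t: 8.1
ee_pos: [0.5516, 0.2065, 0.1521]
tool_rot: [3.14, 0.057, -0.005]
force: [0.0, 1.7, -0.2]
opening: 0.0854
t: 8.6
ee_pos: [0.6641, 0.1673, 0.1399]
tool_rot: [3.14, 0.054, -0.011]
force: [0.5, 1.0, -0.4]
opening: 0.0851
t 8.6 p [0.6641 0.1673 0.1399] rot 2.0 zax [-0.007 -0.001 -1.   ] q [0.168 0.285 1.652 0.    1.212 0.134] F [ 0.5  1.  -0.4] open 0.0851
shift now [ 0.0181 -0.006   0.4795] shift after turn [ 0.0147 -0.0057  0.4796] turn [ 0.0003  0.0034 -0.0002]
```

View pics/w1.png

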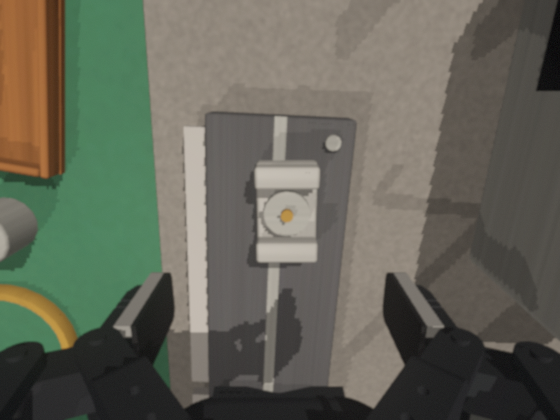

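Holder at (287,212), centred between the jaws; I'll descend and grip.

```bash
python3 -m creep '[{"rx":0,"ry":0,"rz":0,"x":0.015,"y":-0.006,"z":0.15,"grip":1},{"rx":0,"ry":0,"rz":0,"x":0,"y":0,"z":0.15,"grip":1},{"rx":0,"ry":0,"rz":0,"x":0,"y":0,"z":0.1,"grip":1},{"rx":0,"ry":0,"rz":0,"x":0,"y":0,"z":0.07,"grip":1},{"rx":0,"ry":0,"rz":0,"x":0,"y":0,"z":0,"grip":1}]'
python3 -m creep '[{"rx":0,"ry":0,"rz":0,"x":0,"y":0,"z":0,"grip":0.3},{"rx":0,"ry":0,"rz":0,"x":0,"y":0,"z":0,"grip":0},{"rx":0,"ry":0,"rz":0,"x":0,"y":0,"z":0,"grip":-0.3},{"rx":0,"ry":0,"rz":0,"x":0,"y":0,"z":0,"grip":-0.3},{"rx":0,"ry":0,"rz":0,"x":0,"y":0,"z":0,"grip":-0.3}]' 50
python3 d.py
python3 -m creep '[{"rx":0,"ry":0,"rz":0,"x":0,"y":0,"z":-0.05,"grip":-0.3},{"rx":0,"ry":0,"rz":0,"x":0,"y":0,"z":-0.1,"grip":-0.3},{"rx":0,"ry":0,"rz":0,"x":0,"y":0,"z":-0.15,"grip":-0.3},{"rx":0,"ry":0,"rz":0,"x":0,"y":0,"z":-0.15,"grip":-0.3},{"rx":0,"ry":0,"rz":0,"x":0,"y":0,"z":-0.1,"grip":-0.3}]' 50
python3 d.py 0.449 0.3455 0.15 -8.3
```

```text
t: 9.15
ee_pos: [0.6661, 0.1696, 0.0475]
tool_rot: [3.14, 0.057, -0.009]
force: [-0.4, 0.3, 0.4]
opening: 0.0852
t: 9.65
ee_pos: [0.67, 0.1696, 0.0526]
tool_rot: [-3.141, -0.056, -0.004]
force: [-1.4, -0.9, 5.6]
opening: 0.0296
t 9.65 p [0.67   0.1696 0.0526] rot 2.0 zax [ 0.002  0.001 -1.   ] q [0.17  0.387 1.684 0.    1.069 0.135] F [-1.4 -0.9  5.6] open 0.0296
t: 10.15
ee_pos: [0.67, 0.1694, 0.1639]
tool_rot: [-3.141, -0.056, -0.006]
force: [0.9, 0.1, 0.3]
opening: 0.0295
t 10.15 p [0.67   0.1694 0.1639] rot 2.0 zax [ 0.004  0.001 -1.   ] q [ 0.17   0.27   1.627 -0.     1.24   0.135] F [0.9 0.1 0.3] open 0.0295
shift now [-1.0731 -0.9188  0.0658] shift after turn [-1.2203 -0.7116  0.0695] turn [-0.0004 -0.0018  0.0861]
```

```bash
python3 - <<'E'
from h import *
im,P,c=shot("wrist");save(im,"w2.png")
E
```

```text
(no output)
```

View pics/w2.png

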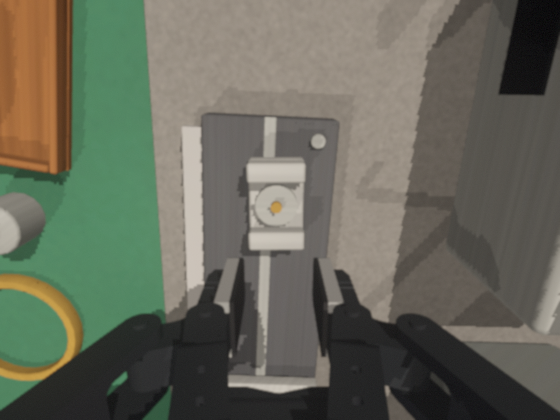

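The holder was not gripped; it is still at (276,205). Its middle is low and the pads rode over it. I'll check its heights and go lower.

```bash
python3 - <<'E'
from h import *
im,P,c=shot("wrist")
Q=P[150:255,235:320].reshape(-1,3);Q=Q[(Q[:,2]>.03)&(Q[:,2]<.07)]
print(cv2.minAreaRect(Q[:,:2].astype(np.float32)*1000))
for v in (172,192,200,207,215,225,240): print(v,[P[v,u].round(3).tolist() for u in (252,262,276,298)])
print("rail",P[200,225].round(4),P[130,240].round(4))
E
python3 d.py 0.667 0.1685 0.10 2
```

```text
((668.4185791015625, 169.64944458007812), (39.93412399291992, 64.30757904052734), 2.224494457244873)
172 [[0.653, 0.194, 0.051], [0.66, 0.195, 0.052], [0.67, 0.195, 0.052], [0.685, 0.196, 0.053]]
192 [[0.653, 0.176, 0.037], [0.661, 0.179, 0.046], [0.671, 0.179, 0.044], [0.687, 0.177, 0.036]]
200 [[0.653, 0.17, 0.038], [0.661, 0.173, 0.045], [0.671, 0.173, 0.044], [0.687, 0.171, 0.037]]
207 [[0.653, 0.164, 0.037], [0.661, 0.167, 0.046], [0.671, 0.169, 0.049], [0.687, 0.165, 0.037]]
215 [[0.653, 0.158, 0.037], [0.661, 0.161, 0.044], [0.671, 0.162, 0.046], [0.688, 0.159, 0.036]]
225 [[0.653, 0.151, 0.039], [0.661, 0.151, 0.04], [0.671, 0.152, 0.04], [0.688, 0.152, 0.038]]
240 [[0.654, 0.144, 0.052], [0.661, 0.144, 0.051], [0.672, 0.145, 0.052], [0.688, 0.144, 0.049]]
rail [0.6314 0.1656 0.0255] [0.6429 0.2195 0.0259]
t 10.25 p [0.6714 0.1697 0.1658] rot 2.0 zax [ 0.009  0.001 -1.   ] q [0.17  0.269 1.625 0.    1.239 0.135] F [0.5 1.1 0.2] open 0.0295
shift now [-0.0251  0.0057  0.3286] shift after turn [-0.0223  0.0054  0.3288] turn [-0.0006 -0.0041  0.0003]
```

```bash
python3 -m creep '[{"rx":0,"ry":-0.004,"rz":0,"x":-0.015,"y":0.004,"z":0.1,"grip":0.3},{"rx":0,"ry":0,"rz":0,"x":0,"y":0,"z":0.15,"grip":0.3},{"rx":0,"ry":0,"rz":0,"x":0,"y":0,"z":0.15,"grip":0.3},{"rx":0,"ry":0,"rz":0,"x":0,"y":0,"z":0.1,"grip":0.3},{"rx":0,"ry":0,"rz":0,"x":0,"y":0,"z":0.09,"grip":0.3}]' 50
python3 -m creep '[{"rx":0,"ry":0,"rz":0,"x":0,"y":0,"z":0.03,"grip":0.3},{"rx":0,"ry":0,"rz":0,"x":0,"y":0,"z":0.01,"grip":0.25},{"rx":0,"ry":0,"rz":0,"x":0,"y":0,"z":0,"grip":0.2},{"rx":0,"ry":0,"rz":0,"x":0,"y":0,"z":0,"grip":0.2},{"rx":0,"ry":0,"rz":0,"x":0,"y":0,"z":0,"grip":0.2}]' 50
python3 d.py 0.667 0.1685 0.036 2
```

```text
t: 10.75
ee_pos: [0.6622, 0.1678, 0.0369]
tool_rot: [3.14, 0.056, -0.023]
force: [-6.5, -0.8, 63.0]
opening: 0.0554
t: 11.25
ee_pos: [0.6668, 0.1683, 0.0378]
tool_rot: [3.141, 0.056, -0.008]
force: [-6.7, -3.1, 20.1]
opening: 0.0512
t 11.25 p [0.6668 0.1683 0.0378] rot 2.0 zax [-0.005 -0.    -1.   ] q [0.169 0.402 1.692 0.    1.052 0.133] F [-6.7 -3.1 20.1] open 0.0512
shift now [ 0.0012 -0.0009  0.0088] shift after turn [ 0.0011 -0.0009  0.0088] turn [0.0001 0.0024 0.0003]
```

```bash
python3 -m creep '[{"rx":0,"ry":0,"rz":0,"x":0,"y":0,"z":-0.012,"grip":0.2},{"rx":0,"ry":0,"rz":0,"x":0,"y":0,"z":0,"grip":0},{"rx":0,"ry":0,"rz":0,"x":0,"y":0,"z":0,"grip":-0.3},{"rx":0,"ry":0,"rz":0,"x":0,"y":0,"z":0,"grip":-0.3},{"rx":0,"ry":0,"rz":0,"x":0,"y":0,"z":0,"grip":-0.3}]' 60
python3 d.py
python3 -m creep '[{"rx":0,"ry":0,"rz":0,"x":0,"y":0,"z":-0.05,"grip":-0.3},{"rx":0,"ry":0,"rz":0,"x":0,"y":0,"z":-0.1,"grip":-0.3},{"rx":0,"ry":0,"rz":0,"x":0,"y":0,"z":-0.15,"grip":-0.3},{"rx":0,"ry":0,"rz":0,"x":0,"y":0,"z":-0.15,"grip":-0.3},{"rx":0,"ry":0,"rz":0,"x":0,"y":0,"z":-0.1,"grip":-0.3}]' 60
python3 d.py 0.449 0.3455 0.15 -8.3
```

```text
t: 11.75
ee_pos: [0.6684, 0.1686, 0.0399]
tool_rot: [-3.14, -0.056, 0.001]
force: [1.5, -1.7, 12.8]
opening: 0.0383
t 11.75 p [0.6684 0.1686 0.0399] rot 2.0 zax [-0.001  0.001 -1.   ] q [1.690e-01 4.000e-01 1.690e+00 1.000e-03 1.051e+00 1.330e-01] F [ 1.5 -1.7 12.8] open 0.0383
t: 12.25
ee_pos: [0.6655, 0.1684, 0.1467]
tool_rot: [3.141, 0.056, -0.015]
force: [0.4, 0.1, -1.2]
opening: 0.0381
t 12.25 p [0.6655 0.1684 0.1467] rot 2.0 zax [-0.01 -0.   -1.  ] q [1.690e-01 2.830e-01 1.642e+00 1.000e-03 1.226e+00 1.330e-01] F [ 0.4  0.1 -1.2] open 0.0381
shift now [-1.0502 -0.9234 -0.0062] shift after turn [-1.1988 -0.7199 -0.0163] turn [0.0004 0.0046 0.0862]
```

```bash
python3 -m creep '[{"rx":0,"ry":0.0045,"rz":0.043,"x":0,"y":0,"z":0,"grip":-0.3},{"rx":0,"ry":0,"rz":0.043,"x":-0.08,"y":-0.048,"z":0,"grip":-0.3},{"rx":0,"ry":0,"rz":0,"x":-0.15,"y":-0.09,"z":0,"grip":-0.3},{"rx":0,"ry":0,"rz":0,"x":-0.16,"y":-0.096,"z":0,"grip":-0.3},{"rx":0,"ry":0,"rz":0,"x":-0.16,"y":-0.096,"z":0,"grip":-0.3}]' 60
python3 -m creep '[{"rx":0,"ry":0,"rz":0,"x":-0.16,"y":-0.096,"z":0,"grip":-0.3},{"rx":0,"ry":0,"rz":0,"x":-0.16,"y":-0.096,"z":0,"grip":-0.3},{"rx":0,"ry":0,"rz":0,"x":-0.16,"y":-0.096,"z":0,"grip":-0.3},{"rx":0,"ry":0,"rz":0,"x":-0.16,"y":-0.096,"z":0,"grip":-0.3},{"rx":0,"ry":0,"rz":0,"x":0,"y":0,"z":0,"grip":-0.3}]' 60
python3 d.py 0.449 0.3455 0.026 -8.3
```

```text
t: 12.75
ee_pos: [0.5632, 0.2483, 0.1439]
tool_rot: [3.132, -0.228, -0.005]
force: [-0.4, -0.2, -2.4]
opening: 0.0381
t: 13.25
ee_pos: [0.4456, 0.3439, 0.1438]
tool_rot: [3.132, -0.22, -0.006]
force: [-0.1, -0.4, -1.8]
opening: 0.038
t 13.25 p [0.4456 0.3439 0.1438] rot -8.0 zax [-0.004 -0.002 -1.   ] q [0.562 0.024 1.938 0.    1.184 0.702] F [-0.1 -0.4 -1.8] open 0.038
shift now [ 0.0177 -0.0116  0.5889] shift after turn [ 0.0155 -0.0101  0.589 ] turn [0.0013 0.0018 0.0022]
```

```bash
python3 -m creep '[{"rx":0,"ry":0,"rz":0,"x":0.016,"y":-0.01,"z":0.17,"grip":-0.3},{"rx":0,"ry":0,"rz":0,"x":0,"y":0,"z":0.17,"grip":-0.3},{"rx":0,"ry":0,"rz":0,"x":0,"y":0,"z":0.14,"grip":-0.3},{"rx":0,"ry":0,"rz":0,"x":0,"y":0,"z":0.06,"grip":-0.3},{"rx":0,"ry":0,"rz":0,"x":0,"y":0,"z":0.04,"grip":-0.3}]' 60
python3 -m creep '[{"rx":0,"ry":0,"rz":0,"x":0,"y":0,"z":0,"grip":0},{"rx":0,"ry":0,"rz":0,"x":0,"y":0,"z":0,"grip":0.3},{"rx":0,"ry":0,"rz":0,"x":0,"y":0,"z":0,"grip":0.6},{"rx":0,"ry":0,"rz":0,"x":0,"y":0,"z":0,"grip":0.6},{"rx":0,"ry":0,"rz":0,"x":0,"y":0,"z":-0.05,"grip":0.6}]' 50
python3 d.py
python3 -m creep '[{"rx":0,"ry":0,"rz":0,"x":0,"y":0,"z":-0.1,"grip":0.6},{"rx":0,"ry":0,"rz":0,"x":0,"y":0,"z":-0.2,"grip":0},{"rx":0,"ry":0,"rz":0,"x":0,"y":0,"z":-0.2,"grip":-1},{"rx":0,"ry":0,"rz":0,"x":0,"y":0,"z":-0.2,"grip":-1},{"rx":0,"ry":0,"rz":0,"x":0,"y":0,"z":0,"grip":-1}]'
python3 d.py 0.600 -0.150 0.17 88.8
python3 - <<'E'
from h import *
im,P,c=shot("top");save(im[150:330,110:350].repeat(3,0).repeat(3,1),"t2.png")
E
python3 - <<'E'
import json,numpy as np
from scipy.optimize import least_squares
L=[json.loads(l) for l in open("log.jsonl")]
q=np.array([l["qpos"] for l in L]);p=np.array([l["ee_pos"] for l in L]);r=np.hypot(p[:,0],p[:,1])
def f(v):
    a1,d1,L1,L2,L3,b=v
    A=q[:,1];B=A+q[:,2];C=B+q[:,4]
    R=a1+L1*np.sin(A)+L2*np.sin(B)+b*np.cos(B)+L3*np.sin(C)
    Z=d1+L1*np.cos(A)+L2*np.cos(B)-b*np.sin(B)+L3*np.cos(C)
    return np.r_[R-r,Z-p[:,2]]
s=least_squares(f,[0,.4,.45,.45,.25,0]);print(s.x.round(4),np.abs(s.fun).max())
print("yaw",np.degrees(np.arctan2(p[:,1],p[:,0])-q[:,0]).round(2)[:8])
E
```

```text
t: 13.75
ee_pos: [0.4527, 0.3431, 0.0282]
tool_rot: [3.131, -0.227, -0.003]
force: [-0.3, 0.1, -1.4]
opening: 0.0386
t: 14.25
ee_pos: [0.4531, 0.3438, 0.0403]
tool_rot: [3.132, -0.227, -0.0]
force: [0.4, -0.7, -0.1]
opening: 0.0684
t 14.25 p [0.4531 0.3438 0.0403] rot -8.3 zax [-0.    -0.001 -1.   ] q [ 5.55e-01  1.69e-01  1.98e+00 -1.00e-03  9.94e-01  7.00e-01] F [ 0.4 -0.7 -0.1] open 0.0684
t: 14.75
ee_pos: [0.457, 0.3465, 0.1896]
tool_rot: [-3.125, 0.226, -0.02]
force: [1.3, -0.4, 1.3]
opening: 0.0105
t 14.75 p [0.457  0.3465 0.1896] rot -8.3 zax [ 0.014  0.007 -1.   ] q [ 5.560e-01 -9.000e-03  1.890e+00 -1.000e-03  1.245e+00  7.000e-01] F [ 1.3 -0.4  1.3] open 0.0105
shift now [1.0636 2.3547 0.0894] shift after turn [-2.467   0.7668  0.098 ] turn [ 0.0017 -0.0082 -0.8089]
[0.0024 0.2208 0.4506 0.613  0.2552 0.0415] 0.00010123356108981962
yaw [4.73 4.73 4.73 4.73 4.73 6.16 5.58 4.58]
```

View pics/t2.png

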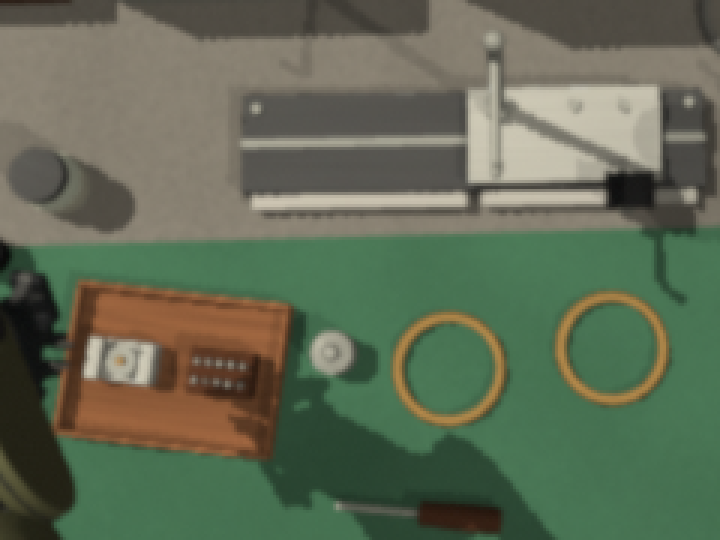

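Both pieces now lie in the tray: holder at (122,360) and punch box at (222,372) in the crop. Next is the tab, with the fingers shut, going over the hook.

```bash
python3 -m creep '[{"rx":0,"ry":-0.006,"rz":-0.03,"x":0,"y":0,"z":-0.15,"grip":-1},{"rx":0,"ry":0,"rz":-0.03,"x":0,"y":0,"z":-0.15,"grip":-1},{"rx":0,"ry":0,"rz":0,"x":0,"y":0,"z":-0.15,"grip":-1},{"rx":0,"ry":0,"rz":0,"x":0,"y":0,"z":-0.15,"grip":-1},{"rx":0,"ry":0,"rz":0,"x":0,"y":0,"z":-0.15,"grip":-1}]'
python3 d.py 0.600 -0.150 0.34 -1.2
```

```text
t: 15.3
ee_pos: [0.4542, 0.3438, 0.3305]
tool_rot: [3.141, -0.03, -0.021]
force: [1.2, -0.3, 0.2]
opening: 0.0001
t 15.3 p [0.4542 0.3438 0.3305] rot -1.1 zax [-0.013 -0.    -1.   ] q [ 0.55  -0.086  1.726  0.007  1.512  0.569] F [ 1.2 -0.3  0.2] open 0.0001
shift now [ 0.7746  2.4546 -0.0572] shift after turn [ 0.7804  2.453  -0.0476] turn [0.0001 0.0063 0.001 ]
```

```bash
python3 -m creep '[{"rx":0,"ry":0.005,"rz":0,"x":0.05,"y":0.16,"z":-0.04,"grip":-1},{"rx":0,"ry":0,"rz":0,"x":0.067,"y":0.21,"z":0,"grip":-1},{"rx":0,"ry":0,"rz":0,"x":0.067,"y":0.21,"z":0,"grip":-1},{"rx":0,"ry":0,"rz":0,"x":0.067,"y":0.21,"z":0,"grip":-1},{"rx":0,"ry":0,"rz":0,"x":0.067,"y":0.21,"z":0,"grip":-1}]'
python3 -m creep '[{"rx":0,"ry":0,"rz":0,"x":0.067,"y":0.21,"z":0,"grip":-1},{"rx":0,"ry":0,"rz":0,"x":0.067,"y":0.21,"z":0,"grip":-1},{"rx":0,"ry":0,"rz":0,"x":0.067,"y":0.21,"z":0,"grip":-1},{"rx":0,"ry":0,"rz":0,"x":0.067,"y":0.21,"z":0,"grip":-1},{"rx":0,"ry":0,"rz":0,"x":0.067,"y":0.21,"z":0,"grip":-1}]'
python3 -m creep '[{"rx":0,"ry":0,"rz":0,"x":0.067,"y":0.21,"z":0,"grip":-1},{"rx":0,"ry":0,"rz":0,"x":0.06,"y":0.19,"z":0,"grip":-1},{"rx":0,"ry":0,"rz":0,"x":0,"y":0,"z":0,"grip":-1},{"rx":0,"ry":0,"rz":0,"x":0,"y":0,"z":0,"grip":-1},{"rx":0,"ry":0,"rz":0,"x":0,"y":0,"z":0,"grip":-1}]'
python3 d.py 0.600 -0.150 0.12 -1.2
python3 - <<'E'
from h import *
im,P,c=shot("wrist");save(im,"w3.png");np.savez("w3.npz",im=im,P=P)
E
```

```text
t: 15.8
ee_pos: [0.5143, 0.1413, 0.3371]
tool_rot: [-3.141, 0.029, 0.004]
force: [0.7, 0.2, 1.2]
opening: -0.0002
t: 16.3
ee_pos: [0.5774, -0.07, 0.3367]
tool_rot: [-3.14, 0.03, 0.004]
force: [0.2, -0.7, 0.2]
opening: 0.0
t: 16.8
ee_pos: [0.6012, -0.1478, 0.3372]
tool_rot: [-3.14, 0.028, 0.003]
force: [-0.8, -0.1, -0.4]
opening: -0.0
t 16.8 p [ 0.6012 -0.1478  0.3372] rot -1.0 zax [-0.002  0.002 -1.   ] q [-3.280e-01  1.800e-02  1.614e+00  1.000e-03  1.512e+00 -3.100e-01] F [-0.8 -0.1 -0.4] open -0.0
shift now [-0.0037  0.0128  1.0858] shift after turn [-0.006   0.0111  1.0858] turn [-0.0007  0.001   0.0013]
```

View pics/w3.png

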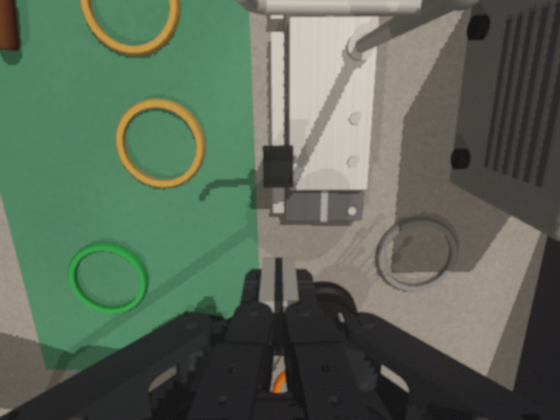

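Tab at (278,166); the hook bar is near the top of the picture. I'll measure the tab with wrist depth.

```bash
python3 - <<'E'
from h import *
z=np.load("w3.npz");P=z["P"]
Q=P[140:192,255:300].reshape(-1,3)
for lo,hi in((.055,.0675),(.0675,.08)):
    q=Q[(Q[:,2]>lo)&(Q[:,2]<hi)]
    if len(q)>5: print(len(q),cv2.minAreaRect(q[:,:2].astype(np.float32)*1000),q.mean(0).round(4))
q=Q[(Q[:,2]>.05)&(Q[:,2]<.09)];print(q.min(0),q.max(0),np.percentile(q[:,2],[10,50,90]))
for v in range(145,190,3): print(v,P[v,278].round(4))
E
```

```text
982 ((601.6630249023438, -147.26759338378906), (41.99565887451172, 37.385799407958984), 88.33919525146484) [ 0.6007 -0.149   0.0658]
386 ((599.6998291015625, -149.6741943359375), (46.38252258300781, 33.59586715698242), 89.0790023803711) [ 0.5997 -0.1503  0.0713]
[ 0.58252298 -0.17297121  0.05425868] [ 0.62032874 -0.12618413  0.07564549] [0.06495551 0.06648993 0.07226083]
145 [ 0.6002 -0.1264  0.0659]
148 [ 0.6002 -0.1287  0.0722]
151 [ 0.6001 -0.1329  0.0663]
154 [ 0.6    -0.1361  0.0671]
157 [ 0.5999 -0.1399  0.0642]
160 [ 0.5999 -0.1429  0.066 ]
163 [ 0.5998 -0.1464  0.0653]
166 [ 0.5998 -0.1494  0.0673]
169 [ 0.5997 -0.1532  0.0656]
172 [ 0.5996 -0.1569  0.0642]
175 [ 0.5996 -0.1597  0.0671]
178 [ 0.5995 -0.1635  0.0655]
181 [ 0.5994 -0.1669  0.066 ]
184 [ 0.5994 -0.1686  0.0728]
187 [ 0.5994 -0.1727  0.0705]
```

```bash
python3 -m creep '[{"rx":0,"ry":0,"rz":0,"x":-0.006,"y":0.011,"z":0.2,"grip":-1},{"rx":0,"ry":0,"rz":0,"x":0,"y":0,"z":0.22,"grip":-1},{"rx":0,"ry":0,"rz":0,"x":0,"y":0,"z":0.22,"grip":-1},{"rx":0,"ry":0,"rz":0,"x":0,"y":0,"z":0.22,"grip":-1},{"rx":0,"ry":0,"rz":0,"x":0,"y":0,"z":0.22,"grip":-1}]'
python3 -m creep '[{"rx":0,"ry":0,"rz":0,"x":0,"y":0,"z":0.08,"grip":-1},{"rx":0,"ry":0,"rz":0,"x":0,"y":0,"z":0.06,"grip":-1},{"rx":0,"ry":0,"rz":0,"x":0,"y":0,"z":0.02,"grip":-1},{"rx":0,"ry":0,"rz":0,"x":0,"y":0,"z":0,"grip":-1},{"rx":0,"ry":0,"rz":0,"x":0,"y":0,"z":0,"grip":-1}]'
python3 d.py 0.600 -0.150 0.072 -1.2
```

```text
t: 17.35
ee_pos: [0.6, -0.1492, 0.1207]
tool_rot: [-3.141, 0.026, -0.0]
force: [-0.2, 0.2, 0.4]
opening: 0.0
t: 17.85
ee_pos: [0.6017, -0.1512, 0.0923]
tool_rot: [3.141, -0.03, 0.004]
force: [-0.3, 0.4, 0.4]
opening: -0.0001
t 17.85 p [ 0.6017 -0.1512  0.0923] rot -1.1 zax [ 0.003 -0.    -1.   ] q [-3.330e-01  2.000e-01  1.841e+00  1.000e-03  1.097e+00 -3.140e-01] F [-0.3  0.4  0.4] open -0.0001
shift now [-0.0088 -0.0058  0.1013] shift after turn [-0.0086 -0.0058  0.1013] turn [ 0.0002 -0.0014  0.001 ]
```

```bash
python3 -m creep '[{"rx":0,"ry":0,"rz":0,"x":-0.006,"y":0.003,"z":0.04,"grip":-1},{"rx":0,"ry":0,"rz":0,"x":0,"y":0,"z":0.03,"grip":-1},{"rx":0,"ry":0,"rz":0,"x":0,"y":0,"z":0.03,"grip":-1},{"rx":0,"ry":0,"rz":0,"x":0,"y":0,"z":0,"grip":-1},{"rx":0,"ry":0,"rz":0,"x":0,"y":0,"z":0,"grip":-1}]'
python3 d.py 0.600 -0.150 0.072 -1.2
```

```text
t: 18.35
ee_pos: [0.6005, -0.152, 0.072]
tool_rot: [3.141, -0.03, 0.004]
force: [-0.7, 0.1, 9.6]
opening: -0.0001
t 18.35 p [ 0.6005 -0.152   0.072 ] rot -1.1 zax [ 0.002 -0.001 -1.   ] q [-0.335  0.224  1.852  0.     1.063 -0.316] F [-0.7  0.1  9.6] open -0.0001
shift now [-0.0025 -0.0099  0.    ] shift after turn [-0.0025 -0.0099  0.    ] turn [ 0.0002 -0.0012  0.0009]
```

```bash
python3 -m creep '[{"rx":0,"ry":0,"rz":0,"x":0,"y":-0.04,"z":0,"grip":-1},{"rx":0,"ry":0,"rz":0,"x":0,"y":-0.04,"z":0,"grip":-1},{"rx":0,"ry":0,"rz":0,"x":0,"y":-0.08,"z":0,"grip":-1},{"rx":0,"ry":0,"rz":0,"x":0,"y":-0.08,"z":0,"grip":-1},{"rx":0,"ry":0,"rz":0,"x":0,"y":-0.08,"z":0,"grip":-1}]'
python3 -m creep '[{"rx":0,"ry":0,"rz":0,"x":0,"y":-0.08,"z":0,"grip":-1},{"rx":0,"ry":0,"rz":0,"x":0,"y":-0.08,"z":0,"grip":-1},{"rx":0,"ry":0,"rz":0,"x":0,"y":-0.08,"z":0,"grip":-1},{"rx":0,"ry":0,"rz":0,"x":0,"y":-0.08,"z":0,"grip":-1},{"rx":0,"ry":0,"rz":0,"x":0,"y":-0.08,"z":0,"grip":-1}]'
python3 d.py 0.600 -0.150 0.072 -1.2
python3 -m creep '[{"rx":0,"ry":0,"rz":0,"x":0,"y":-0.04,"z":0,"grip":-1},{"rx":0,"ry":0,"rz":0,"x":0,"y":-0.04,"z":0,"grip":-1},{"rx":0,"ry":0,"rz":0,"x":0,"y":-0.02,"z":0,"grip":-1},{"rx":0,"ry":0,"rz":0,"x":0,"y":0,"z":0,"grip":-1},{"rx":0,"ry":0,"rz":0,"x":0,"y":0,"z":0,"grip":-1}]'
python3 d.py 0.600 -0.150 0.072 -1.2
```

```text
t: 18.85
ee_pos: [0.6014, -0.0883, 0.072]
tool_rot: [3.14, -0.03, 0.003]
force: [-1.0, -3.1, 8.0]
opening: 0.0001
t: 19.35
ee_pos: [0.6026, -0.0078, 0.072]
tool_rot: [3.14, -0.029, 0.001]
force: [-1.9, -3.8, 11.3]
opening: -0.0003
t 19.35 p [ 0.6026 -0.0078  0.072 ] rot -1.1 zax [ 0.001 -0.001 -1.   ] q [-1.020e-01  1.910e-01  1.891e+00 -1.000e-03  1.059e+00 -8.200e-02] F [-1.9 -3.8 11.3] open -0.0003
shift now [5.000e-04 7.109e-01 1.000e-03] shift after turn [2.100e-03 7.109e-01 1.000e-04] turn [ 0.0006 -0.0003  0.0011]
t: 19.85
ee_pos: [0.6035, 0.008, 0.0719]
tool_rot: [3.133, -0.027, 0.003]
force: [-0.8, -16.3, 7.8]
opening: 0.0002
t 19.85 p [0.6035 0.008  0.0719] rot -1.0 zax [ 0.002 -0.008 -1.   ] q [-0.072  0.193  1.889 -0.01   1.057 -0.05 ] F [ -0.8 -16.3   7.8] open 0.0002
shift now [-0.0036  0.7901  0.0062] shift after turn [-9.000e-04  7.901e-01 -5.000e-04] turn [ 0.004  -0.001   0.0016]
```

```bash
python3 -m creep '[{"rx":0,"ry":0,"rz":0,"x":0,"y":0.02,"z":0,"grip":-1},{"rx":0,"ry":0,"rz":0,"x":0,"y":0.02,"z":-0.02,"grip":-1},{"rx":0,"ry":0,"rz":0,"x":0,"y":0.0,"z":-0.08,"grip":-1},{"rx":0,"ry":0,"rz":0,"x":0,"y":0,"z":-0.15,"grip":-1},{"rx":0,"ry":0,"rz":0,"x":0,"y":0,"z":-0.15,"grip":-1}]'
python3 -m creep '[{"rx":0,"ry":0,"rz":0,"x":0,"y":0,"z":-0.2,"grip":-1},{"rx":0,"ry":0,"rz":0,"x":0,"y":0,"z":-0.2,"grip":-1},{"rx":0,"ry":0,"rz":0,"x":0,"y":0,"z":-0.2,"grip":-1},{"rx":0,"ry":0,"rz":0,"x":0,"y":0,"z":-0.2,"grip":0},{"rx":0,"ry":0,"rz":0,"x":0,"y":0,"z":-0.2,"grip":0}]'
python3 d.py 0.435 0.028 0.35 0
python3 - <<'E'
from h import *
im,P,c=shot("top");save(im[140:320,110:350].repeat(3,0).repeat(3,1),"t3.png")
np.savez("t3.npz",im=im,P=P)
hsv=cv2.cvtColor(im,cv2.COLOR_RGB2HSV)
m=((hsv[...,0]>=12)&(hsv[...,0]<=30)&(hsv[...,1]>110)&(hsv[...,2]>80)&(P[...,2]>0.004)&(P[...,2]<.02)).astype(np.uint8)
n,l,s,cc=cv2.connectedComponentsWithStats(cv2.morphologyEx(m,cv2.MORPH_CLOSE,np.ones((5,5))))
for i in range(1,n):
    if s[i,4]>100:
        q=P[(l==i)&(m>0)];A=np.c_[2*q[:,:2],np.ones(len(q))];v=np.linalg.lstsq(A,(q[:,:2]**2).sum(1),rcond=None)[0];print(cc[i].round(),v[:2].round(4),np.sqrt(v[2]+v[0]**2+v[1]**2).round(4))
Q=P.reshape(-1,3);Q=Q[(Q[:,2]>.215)&(Q[:,2]<.3)&(Q[:,1]>.08)&(Q[:,1]<.17)&(Q[:,0]>.5)&(Q[:,0]<.72)]
for a in np.arange(.52,.72,.02):
    q=Q[(Q[:,0]>=a)&(Q[:,0]<a+.02)]
    if len(q): print(a.round(2),len(q),q.mean(0).round(4),q[:,2].max().round(3))
E
```

```text
t: 20.35
ee_pos: [0.6008, 0.0047, 0.1499]
tool_rot: [-3.14, 0.03, 0.007]
force: [0.2, -0.8, -0.1]
opening: -0.0002
t: 20.85
ee_pos: [0.6013, 0.0046, 0.3515]
tool_rot: [-3.141, 0.03, 0.003]
force: [1.6, 1.1, 1.0]
opening: 0.0284
t 20.85 p [0.6013 0.0046 0.3515] rot -1.1 zax [-0.002  0.001 -1.   ] q [-8.200e-02 -2.600e-02  1.634e+00  1.000e-03  1.535e+00 -6.300e-02] F [1.6 1.1 1. ] open 0.0284
shift now [-0.8338 -0.1011  0.0094] shift after turn [-0.8317 -0.1168  0.0077] turn [-0.0004  0.0009 -0.009 ]
[168. 273.] [0.4417 0.2963] 0.0779
[314. 265.] [ 0.4507 -0.1317] 0.0506
```

View pics/t3.png

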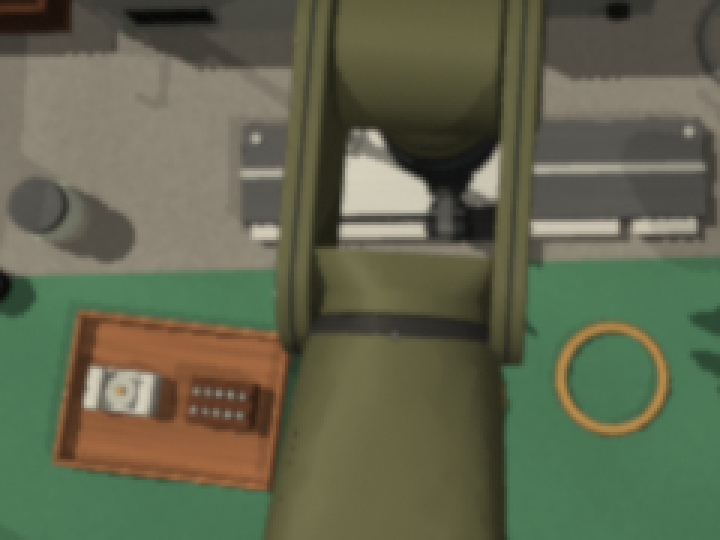

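The arm hides the hook and the near ring here; ring2 is still at (612,378). I'll move back over ring1, look with the wrist camera, and view the hook from the scene camera.

```bash
python3 -m creep '[{"rx":0,"ry":0,"rz":0,"x":-0.18,"y":-0.02,"z":0,"grip":0},{"rx":0,"ry":0,"rz":0,"x":-0.2,"y":-0.02,"z":0,"grip":0},{"rx":0,"ry":0,"rz":0,"x":-0.2,"y":-0.03,"z":0,"grip":0},{"rx":0,"ry":0,"rz":0,"x":-0.2,"y":-0.03,"z":0,"grip":0},{"rx":0,"ry":0,"rz":0,"x":-0.2,"y":-0.03,"z":0,"grip":0}]'
python3 -m creep '[{"rx":0,"ry":0,"rz":0,"x":-0.06,"y":0.0,"z":0.1,"grip":0},{"rx":0,"ry":0,"rz":0,"x":0,"y":0,"z":0.1,"grip":0},{"rx":0,"ry":0,"rz":0,"x":0,"y":0,"z":0.1,"grip":0},{"rx":0,"ry":0,"rz":0,"x":0,"y":0,"z":0.1,"grip":0},{"rx":0,"ry":0,"rz":0,"x":0,"y":0,"z":0,"grip":0}]'
cat > ring.py <<'E'
from h import *
import sys
def rings(name,save_as=None):
    im,P,c=shot(name)
    if save_as: save(im,save_as)
    hsv=cv2.cvtColor(im,cv2.COLOR_RGB2HSV)
    m=((hsv[...,0]>=12)&(hsv[...,0]<=30)&(hsv[...,1]>110)&(hsv[...,2]>80)&(P[...,2]>0.004)&(P[...,2]<.018)).astype(np.uint8)
    n,l,s,cc=cv2.connectedComponentsWithStats(cv2.morphologyEx(m,cv2.MORPH_CLOSE,np.ones((5,5))))
    for i in range(1,n):
        if s[i,4]>100:
            q=P[(l==i)&(m>0)];A=np.c_[2*q[:,:2],np.ones(len(q))];v=np.linalg.lstsq(A,(q[:,:2]**2).sum(1),rcond=None)[0];print(name,cc[i].round(),"c",v[:2].round(4),"r",np.sqrt(v[2]+v[0]**2+v[1]**2).round(4),"z",np.median(q[:,2]).round(4))
    return im,P,c
if __name__=="__main__": rings(*sys.argv[1:])
E
python3 d.py 0.384 0.028 0.10 -1.2; python3 ring.py wrist w4.png; python3 - <<'E'
from ring import *
im,P,c=rings("top")
Q=P.reshape(-1,3);Q=Q[(Q[:,2]>.215)&(Q[:,2]<.3)&(Q[:,1]>.08)&(Q[:,1]<.17)&(Q[:,0]>.5)&(Q[:,0]<.72)]
for a in np.arange(.52,.72,.02):
    q=Q[(Q[:,0]>=a)&(Q[:,0]<a+.02)]
    if len(q): print(a.round(2),len(q),q.mean(0).round(4),q[:,2].max().round(3))
E
```

```text
t: 21.4
ee_pos: [0.4046, 0.0344, 0.3496]
tool_rot: [-3.141, 0.03, 0.003]
force: [-0.5, -0.0, 0.2]
opening: 0.043
t: 21.9
ee_pos: [0.3925, 0.0346, 0.2667]
tool_rot: [-3.14, 0.029, 0.012]
force: [-0.6, -0.1, 0.1]
opening: 0.0428
t 21.9 p [0.3925 0.0346 0.2667] rot -1.1 zax [-0.007  0.001 -1.   ] q [-4.900e-02 -4.940e-01  2.153e+00  1.000e-03  1.490e+00 -3.000e-02] F [-0.6 -0.1  0.1] open 0.0428
shift now [-0.0359  0.0346  0.8339] shift after turn [-0.042   0.034   0.8337] turn [-0.0004  0.0035  0.0011]
wrist [348.   5.] c [0.4855 0.3739] r 0.1896 z 0.0105
wrist [321. 167.] c [0.4354 0.0298] r 0.0503 z 0.0108
wrist [306. 298.] c [ 0.4501 -0.129 ] r 0.0498 z 0.0105
wrist [362. 274.] c [ 0.4668 -0.1174] r 0.0343 z 0.0099
top [167. 273.] c [0.4445 0.2961] r 0.075 z 0.0059
top [314. 266.] c [ 0.4506 -0.1316] r 0.0505 z 0.0086
top [265. 262.] c [0.437  0.0269] r 0.049 z 0.0089
0.58 27 [0.5896 0.1215 0.2569] 0.272
0.6 31 [0.6094 0.1225 0.2399] 0.244
0.62 27 [0.629  0.1217 0.2387] 0.243
0.64 26 [0.6503 0.1209 0.2372] 0.242
0.66 32 [0.6698 0.1207 0.2346] 0.239
0.68 79 [0.6873 0.1196 0.2612] 0.282
```

View pics/w4.png

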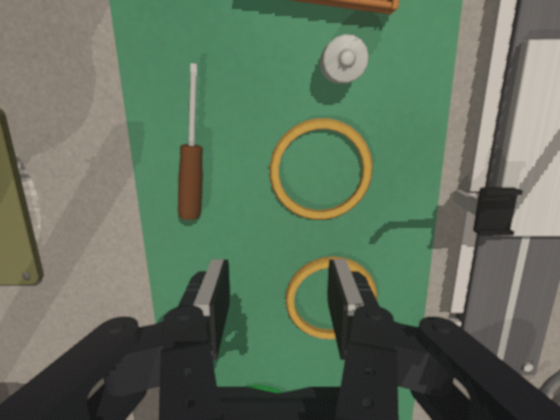

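The ring sits at (321,167) and ring2 at (325,298), with the jaws above ring2's line. The hook tip is near x≈0.585, y≈0.1215 and the mast at x≈0.687. Now I'll build a 6-DOF model to see how far the tool can pitch.

```bash
cat > ik.py <<'E'
import json,numpy as np
from scipy.optimize import least_squares
from scipy.spatial.transform import Rotation as R
L=[json.loads(l) for l in open("log.jsonl")]
def fk(q,v,sg=1):
    a1,d1,L1,L2,L3,b,s=v
    ry=lambda a:R.from_euler('y',a); rz=lambda a:R.from_euler('z',a)
    A=rz(q[0]);p=A.apply([a1,s,d1]);A=A*ry(q[1]);p=p+A.apply([0,0,L1]);A=A*ry(q[2]);p=p+A.apply([b,0,L2])
    A=A*rz(sg*q[3])*ry(q[4]);p=p+A.apply([0,0,L3]);A=A*rz(q[5]+np.pi);return p,A
def fit(sg):
    def f(v):
        o=[]
        for l in L:
            p,A=fk(l["qpos"],v,sg);o+=list(p-l["ee_pos"])+list(.3*(A.inv()*R.from_rotvec(l["tool_rot"])).as_rotvec())
        return np.array(o)
    return least_squares(f,[0,.22,.45,.61,.255,.04,.05])
if 1:
    r=[fit(1),fit(-1)];SG=1 if r[0].cost<r[1].cost else -1;V=min(r,key=lambda x:x.cost).x
lo=np.array([-2.61,-1.02,.03,-1.35,.32,-2.91]);hi=np.array([2.61,2.33,2.71,4.49,2.68,2.91])
def ik(p,A,q0):
    def f(q):
        P,B=fk(q,V,SG);return np.r_[P-p,.3*(B.inv()*A).as_rotvec()]
    s=least_squares(f,np.clip(q0,lo+1e-3,hi-1e-3),bounds=(lo,hi));return s.x,np.abs(s.fun).max()
YAW=np.radians(-1.2)
def tool(beta):  # jaw in rail x-z plane, tool z tilted forward by beta deg
    a=np.radians(beta);z=np.array([np.sin(a),0,-np.cos(a)]);x=np.array([np.cos(a),0,np.sin(a)]);
    return R.from_euler('z',YAW)*R.from_matrix(np.c_[x,np.cross(z,x),z])
E
python3 - <<'E'
from ik import *
print([ (x.cost) for x in r],SG,V.round(4))
q0=[.1,0,2,0,.8,0]
for dz in (0,.07):
  for beta in (20,35,45,50,55,60,70,80,90):
    a=np.radians(beta)
    far=np.array([.622,.1215,.247+dz]);u=np.array([np.cos(a),0,np.sin(a)]);z=np.array([np.sin(a),0,-np.cos(a)])
    p=far-.102*u-.015*z
    best=min((ik(p,tool(beta),g) for g in ([.1,0,2,0,.8,0],[.1,0,2.3,.5,.5,-.4],[.1,-.1,2.5,3.1,.8,3])),key=lambda x:x[1])
    print(dz,beta,p.round(3),best[0].round(2),round(best[1],4))
E
```

```text
[np.float64(7.213294264818348e-22), np.float64(4.072338824189506e-05)] 1 [0.     0.2232 0.4524 0.6131 0.2585 0.0424 0.0536]
0 20 [0.521 0.122 0.226] [ 0.16 -0.31  2.12 -0.07  0.99  0.21] 0.0
0 35 [0.53  0.122 0.201] [ 0.18 -0.39  2.27 -0.19  0.67  0.32] 0.0
0 45 [0.539 0.122 0.185] [ 0.2  -0.4   2.36 -0.37  0.44  0.49] 0.0
0 50 [0.545 0.122 0.179] [ 0.2  -0.39  2.4  -0.56  0.32  0.68] 0.0
0 55 [0.551 0.122 0.172] [ 0.25 -0.37  2.41 -0.98  0.32  1.12] 0.0136
0 60 [0.558 0.122 0.166] [ 0.27 -0.29  2.45  4.49  0.32  1.95] 0.0162
0 70 [0.573 0.122 0.156] [ 0.21 -0.22  2.48  3.75  0.39  2.65] 0.0
0 80 [0.59  0.122 0.149] [ 0.21 -0.06  2.46  3.51  0.68  2.89] 0.0
0 90 [0.607 0.122 0.145] [0.24 0.1  2.41 3.5  0.96 2.91] 0.0092
0.07 20 [0.521 0.122 0.296] [ 0.16 -0.36  2.04 -0.07  1.12  0.2 ] 0.0
0.07 35 [0.53  0.122 0.271] [ 0.18 -0.46  2.2  -0.16  0.8   0.28] 0.0
0.07 45 [0.539 0.122 0.255] [ 0.2  -0.49  2.29 -0.28  0.58  0.39] 0.0
0.07 50 [0.545 0.122 0.249] [ 0.2  -0.49  2.34 -0.39  0.47  0.49] 0.0
0.07 55 [0.551 0.122 0.242] [ 0.21 -0.48  2.38 -0.56  0.35  0.67] 0.0
0.07 60 [0.558 0.122 0.236] [ 0.24 -0.46  2.39 -0.93  0.32  1.04] 0.009
0.07 70 [0.573 0.122 0.226] [ 0.24 -0.37  2.45  4.18  0.32  2.21] 0.0076
0.07 80 [0.59  0.122 0.219] [ 0.21 -0.26  2.46  3.63  0.5   2.75] 0.0
0.07 90 [0.607 0.122 0.215] [ 0.21 -0.09  2.44  3.47  0.8   2.91] 0.0007
```

The model fits exactly, and a 45° pitch is within range on this branch: hook the far rim over the bar, then release. Now I'll grasp ring1's near rim.

```bash
python3 -m creep '[{"rx":0,"ry":0.003,"rz":0,"x":-0.03,"y":0.025,"z":0.15,"grip":-0.1},{"rx":0,"ry":0,"rz":0,"x":0,"y":0,"z":0.2,"grip":-0.1},{"rx":0,"ry":0,"rz":0,"x":0,"y":0,"z":0.2,"grip":-0.1},{"rx":0,"ry":0,"rz":0,"x":0,"y":0,"z":0.2,"grip":-0.1},{"rx":0,"ry":0,"rz":0,"x":0,"y":0,"z":0.15,"grip":-0.1}]'
python3 -m creep '[{"rx":0,"ry":0,"rz":0,"x":0,"y":0,"z":0.1,"grip":-0.1},{"rx":0,"ry":0,"rz":0,"x":0,"y":0,"z":0.05,"grip":-0.1},{"rx":0,"ry":0,"rz":0,"x":0,"y":0,"z":0,"grip":-0.1},{"rx":0,"ry":0,"rz":0,"x":0,"y":0,"z":0,"grip":-0.1},{"rx":0,"ry":0,"rz":0,"x":0,"y":0,"z":0,"grip":-0.1}]'
python3 d.py 0.3845 0.0295 0.020 -1.2
```

```text
t: 22.5
ee_pos: [0.3894, 0.0297, 0.0894]
tool_rot: [-3.141, 0.03, -0.009]
force: [0.3, 0.1, -1.2]
opening: 0.0383
t: 23.0
ee_pos: [0.3909, 0.0296, 0.062]
tool_rot: [-3.141, 0.03, -0.014]
force: [-1.3, -0.2, -0.6]
opening: 0.0387
t 23.0 p [0.3909 0.0296 0.062 ] rot -1.1 zax [ 0.009  0.    -1.   ] q [-6.200e-02 -2.870e-01  2.368e+00  1.000e-03  1.052e+00 -4.400e-02] F [-1.3 -0.2 -0.6] open 0.0387
shift now [-0.034   0.0014  0.2096] shift after turn [-0.0321  0.0013  0.2098] turn [-0.0003 -0.0041  0.001 ]
```

```bash
python3 -m creep '[{"rx":0,"ry":-0.004,"rz":0,"x":-0.032,"y":0.0,"z":0.08,"grip":-0.1},{"rx":0,"ry":0,"rz":0,"x":0,"y":0,"z":0.07,"grip":-0.1},{"rx":0,"ry":0,"rz":0,"x":0,"y":0,"z":0.03,"grip":-0.1},{"rx":0,"ry":0,"rz":0,"x":0,"y":0,"z":0,"grip":-0.1},{"rx":0,"ry":0,"rz":0,"x":0,"y":0,"z":0,"grip":-0.1}]'
python3 d.py 0.3845 0.0295 0.020 -1.2
```

```text
t: 23.5
ee_pos: [0.3831, 0.0298, 0.0242]
tool_rot: [-3.141, 0.03, 0.005]
force: [0.4, -0.2, -0.5]
opening: 0.0384
t 23.5 p [0.3831 0.0298 0.0242] rot -1.1 zax [-0.003  0.001 -1.   ] q [-6.300e-02 -2.240e-01  2.396e+00  1.000e-03  9.730e-01 -4.400e-02] F [ 0.4 -0.2 -0.5] open 0.0384
shift now [0.0071 0.0016 0.0207] shift after turn [0.007  0.0015 0.0208] turn [-0.0004  0.0015  0.001 ]
```

```bash
python3 -m creep '[{"rx":0,"ry":0.001,"rz":0,"x":0.007,"y":0.0,"z":0.018,"grip":-0.1},{"rx":0,"ry":0,"rz":0,"x":0,"y":0,"z":0,"grip":-0.5},{"rx":0,"ry":0,"rz":0,"x":0,"y":0,"z":0,"grip":-1},{"rx":0,"ry":0,"rz":0,"x":0,"y":0,"z":0,"grip":-1},{"rx":0,"ry":0,"rz":0,"x":0,"y":0,"z":0,"grip":-1}]' 60
python3 -m creep '[{"rx":0,"ry":0,"rz":0,"x":0,"y":0,"z":0,"grip":-1},{"rx":0,"ry":0,"rz":0,"x":0,"y":0,"z":-0.05,"grip":-1},{"rx":0,"ry":0,"rz":0,"x":0,"y":0,"z":-0.1,"grip":-1},{"rx":0,"ry":0,"rz":0,"x":0,"y":0,"z":-0.1,"grip":-1},{"rx":0,"ry":0,"rz":0,"x":0,"y":0,"z":-0.1,"grip":-1}]' 60
python3 d.py 0.3845 0.0295 0.020 -1.2
```

```text
t: 24.0
ee_pos: [0.3848, 0.0298, 0.0209]
tool_rot: [-3.141, 0.03, 0.0]
force: [-0.6, -0.8, 2.9]
opening: 0.0077
t: 24.5
ee_pos: [0.384, 0.0298, 0.0913]
tool_rot: [-3.141, 0.03, 0.003]
force: [0.8, -0.4, -1.3]
opening: 0.0078
t 24.5 p [0.384  0.0298 0.0913] rot -1.1 zax [-0.002  0.001 -1.   ] q [-6.300e-02 -3.510e-01  2.359e+00  1.000e-03  1.135e+00 -4.400e-02] F [ 0.8 -0.4 -1.3] open 0.0078
shift now [0.0031 0.0019 0.3564] shift after turn [0.0025 0.0015 0.3564] turn [-0.0004  0.0008  0.001 ]
```

```bash
python3 -m creep '[{"rx":0,"ry":0,"rz":0,"x":0,"y":0,"z":-0.2,"grip":-1},{"rx":0,"ry":0,"rz":0,"x":0,"y":0,"z":-0.2,"grip":-1},{"rx":0,"ry":0,"rz":0,"x":0,"y":0,"z":-0.2,"grip":-1},{"rx":0,"ry":0,"rz":0,"x":0,"y":0,"z":-0.2,"grip":-1},{"rx":0,"ry":0,"rz":0,"x":0,"y":0,"z":-0.2,"grip":-1}]' 60
python3 -m creep '[{"rx":0,"ry":0,"rz":0,"x":0,"y":0,"z":-0.2,"grip":-1},{"rx":0,"ry":0,"rz":0,"x":0.1,"y":-0.06,"z":-0.05,"grip":-1},{"rx":0,"ry":0,"rz":0,"x":0.16,"y":-0.095,"z":0,"grip":-1},{"rx":0,"ry":0,"rz":0,"x":0.16,"y":-0.095,"z":0,"grip":-1},{"rx":0,"ry":0,"rz":0,"x":0.16,"y":-0.095,"z":0,"grip":-1}]' 60
python3 -m creep '[{"rx":0,"ry":0,"rz":0,"x":0.16,"y":-0.095,"z":0,"grip":-1},{"rx":0,"ry":0,"rz":0,"x":0.04,"y":-0.02,"z":0,"grip":-1},{"rx":0,"ry":0,"rz":0,"x":0,"y":0,"z":0,"grip":-1},{"rx":0,"ry":0,"rz":0,"x":0,"y":0,"z":0,"grip":-1},{"rx":0,"ry":0,"rz":0,"x":0,"y":0,"z":0,"grip":-1}]' 60
python3 d.py 0.54 0.1215 0.33 -1.2
```

```text
t: 25.0
ee_pos: [0.3839, 0.0297, 0.2922]
tool_rot: [-3.141, 0.03, 0.001]
force: [1.3, 0.4, -0.6]
opening: 0.0077
t: 25.5
ee_pos: [0.5027, 0.0971, 0.3408]
tool_rot: [-3.141, 0.03, 0.001]
force: [0.9, -0.3, -1.0]
opening: 0.0078
t: 26.0
ee_pos: [0.5416, 0.1181, 0.3408]
tool_rot: [-3.141, 0.031, 0.001]
force: [-0.5, 0.6, -2.5]
opening: 0.0074
t 26.0 p [0.5416 0.1181 0.3408] rot -1.1 zax [-0.001  0.001 -1.   ] q [ 1.170e-01 -1.300e-01  1.750e+00  1.000e-03  1.522e+00  1.370e-01] F [-0.5  0.6 -2.5] open 0.0074
shift now [-0.0082 -0.017   0.0541] shift after turn [-0.0082 -0.017   0.0541] turn [-0.0004  0.0003  0.0007]
```

```bash
cat > p.py <<'E'
# p.py farx fary farz beta : tool-axis delta to the pose whose ring far-rim centre is there
import sys
from h import *
b=np.radians(float(sys.argv[4]));far=np.array(list(map(float,sys.argv[1:4])))
y=np.radians(-1.2);Y=R.from_euler('z',y)
u=Y.apply([np.cos(b),0,np.sin(b)]);z=Y.apply([np.sin(b),0,-np.cos(b)])
G=R.from_matrix(np.c_[u,np.cross(z,u),z]);t=far-.102*u-.015*z
st=monitor.observe();Rt=R.from_rotvec(st["tool_rot"]);p=st["ee_pos"];M=Rt.as_matrix()
print("t",round(st["t"],2),"p",np.round(p,4),"beta",np.degrees(np.arctan2(M[0,2],-M[2,2])).round(1),"far now",(p+M@[.102,0,.015]).round(4),"q",np.round(st["qpos"],2),"F",np.round(st["force"],1),"open",round(st["opening"],4))
print("tcp tgt",t.round(4),"shift now",(Rt.inv().apply(t-p)/.2).round(3),"shift after",(G.inv().apply(t-p)/.2).round(3),"turn",((Rt.inv()*G).as_rotvec()/np.radians(120)).round(4))
E
python3 -m creep '[{"rx":0,"ry":0.04,"rz":0,"x":0,"y":-0.017,"z":0,"grip":-1},{"rx":0,"ry":0.06,"rz":0,"x":0,"y":0,"z":0,"grip":-1},{"rx":0,"ry":0.06,"rz":0,"x":0,"y":0,"z":0,"grip":-1},{"rx":0,"ry":0.06,"rz":0,"x":0,"y":0,"z":0,"grip":-1},{"rx":0,"ry":0.06,"rz":0,"x":0,"y":0,"z":0,"grip":-1}]' 60
python3 -m creep '[{"rx":0,"ry":0.06,"rz":0,"x":0,"y":0,"z":0,"grip":-1},{"rx":0,"ry":0.035,"rz":0,"x":0,"y":0,"z":0,"grip":-1},{"rx":0,"ry":0,"rz":0,"x":0,"y":0,"z":0,"grip":-1},{"rx":0,"ry":0,"rz":0,"x":0,"y":0,"z":0,"grip":-1},{"rx":0,"ry":0,"rz":0,"x":0,"y":0,"z":0,"grip":-1}]' 60
python3 p.py 0.622 0.1215 0.347 45
python3 - <<'E'
from h import *
im,P,c=shot("scene");print(proj([.62,.12,.25],c));save(cv2.resize(im[120:330,180:460],(800,600)),"s5.png")
E
```

```text
t: 26.5
ee_pos: [0.5417, 0.1214, 0.3417]
tool_rot: [3.0, -0.03, 0.915]
force: [-0.3, 0.1, -0.1]
opening: 0.0078
t: 27.0
ee_pos: [0.5428, 0.1217, 0.3417]
tool_rot: [2.897, -0.029, 1.199]
force: [-0.1, 0.8, -0.1]
opening: 0.0076
t 27.0 p [0.5428 0.1217 0.3417] beta 45.0 far now [0.6256 0.12   0.4032] q [ 0.19 -0.54  2.18 -0.22  0.74  0.32] F [-0.1  0.8 -0.1] open 0.0076
tcp tgt [0.5393 0.1232 0.2855] shift now [-0.211 -0.007  0.186] shift after [-0.211 -0.007  0.186] turn [-0.0009  0.0002  0.0001]
[329.30820491 187.85067751]
```

View pics/s5.png

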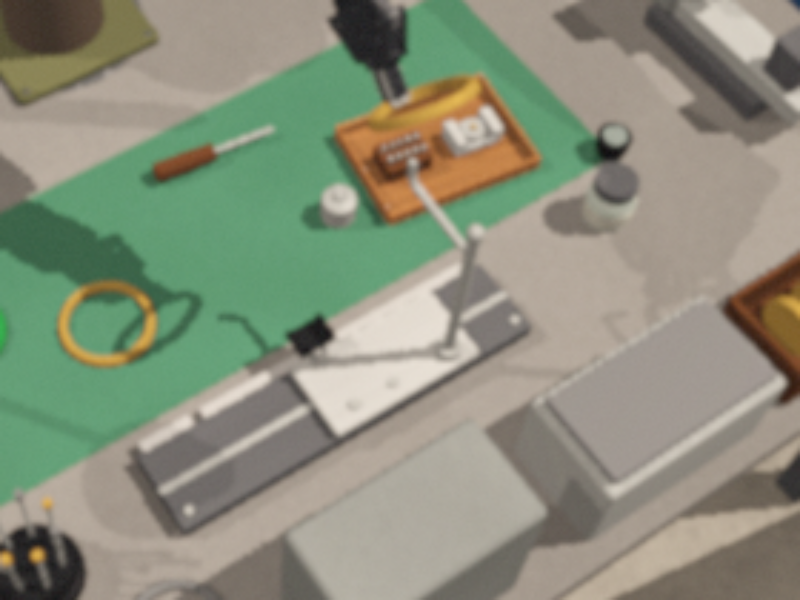

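The ring is held edge-on above the hook at (427,103), hook tip at (412,160), mast at (475,235), as planned. Now lower it.

```bash
python3 -m creep '[{"rx":0,"ry":0,"rz":0,"x":-0.07,"y":-0.007,"z":0.06,"grip":-1},{"rx":0,"ry":0,"rz":0,"x":-0.07,"y":0,"z":0.06,"grip":-1},{"rx":0,"ry":0,"rz":0,"x":-0.07,"y":0,"z":0.066,"grip":-1},{"rx":0,"ry":0,"rz":0,"x":0,"y":0,"z":0,"grip":-1},{"rx":0,"ry":0,"rz":0,"x":0,"y":0,"z":0,"grip":-1}]' 60
python3 p.py 0.622 0.1215 0.27 45
python3 -m creep '[{"rx":0,"ry":0,"rz":0,"x":-0.06,"y":0,"z":0.06,"grip":-1},{"rx":0,"ry":0,"rz":0,"x":-0.06,"y":0,"z":0.06,"grip":-1},{"rx":0,"ry":0,"rz":0,"x":-0.06,"y":0,"z":0.06,"grip":-1},{"rx":0,"ry":0,"rz":0,"x":-0.06,"y":0,"z":0.06,"grip":-1},{"rx":0,"ry":0,"rz":0,"x":0,"y":0,"z":0,"grip":-1}]' 60
python3 p.py 0.622 0.1215 0.250 45
```

```text
t: 27.55
ee_pos: [0.5396, 0.1234, 0.2849]
tool_rot: [2.897, -0.028, 1.198]
force: [-0.5, 0.3, -0.6]
opening: 0.0081
t 27.55 p [0.5396 0.1234 0.2849] beta 44.9 far now [0.6224 0.1218 0.3463] q [ 0.2  -0.51  2.26 -0.26  0.64  0.37] F [-0.5  0.3 -0.6] open 0.0081
tcp tgt [0.5393 0.1232 0.2085] shift now [-0.271  0.001  0.269] shift after [-0.271  0.001  0.269] turn [-0.0009  0.0006  0.0004]
t: 28.05
ee_pos: [0.5386, 0.1233, 0.2152]
tool_rot: [2.898, -0.028, 1.194]
force: [-0.6, -0.4, -1.6]
opening: 0.0081
t 28.05 p [0.5386 0.1233 0.2152] beta 44.8 far now [0.6216 0.1217 0.2763] q [ 0.2  -0.44  2.33 -0.32  0.5   0.44] F [-0.6 -0.4 -1.6] open 0.0081
tcp tgt [0.5393 0.1232 0.1885] shift now [-0.092  0.     0.097] shift after [-0.092  0.     0.097] turn [-0.0006  0.0019  0.0005]
```

```bash
python3 -m creep '[{"rx":0,"ry":0,"rz":0,"x":-0.025,"y":0,"z":0.025,"grip":-1},{"rx":0,"ry":0,"rz":0,"x":-0.025,"y":0,"z":0.025,"grip":-1},{"rx":0,"ry":0,"rz":0,"x":-0.02,"y":0,"z":0.02,"grip":-1},{"rx":0,"ry":0,"rz":0,"x":-0.01,"y":0,"z":0.01,"grip":-1},{"rx":0,"ry":0,"rz":0,"x":0,"y":0,"z":0,"grip":-1}]' 60
python3 p.py 0.622 0.1215 0.247 45
python3 - <<'E'
from h import *
im,P,c=shot("scene");save(cv2.resize(im[120:225,270:410],(800,600),interpolation=cv2.INTER_CUBIC),"s6.png")
E
```

```text
t: 28.55
ee_pos: [0.5388, 0.1235, 0.1933]
tool_rot: [2.897, -0.028, 1.197]
force: [-0.5, 1.1, -1.6]
opening: 0.0079
t 28.55 p [0.5388 0.1235 0.1933] beta 44.9 far now [0.6216 0.1219 0.2547] q [ 0.2  -0.41  2.35 -0.36  0.45  0.48] F [-0.5  1.1 -1.6] open 0.0079
tcp tgt [0.5393 0.1232 0.1855] shift now [-0.026  0.001  0.03 ] shift after [-0.026  0.001  0.029] turn [-0.0009  0.0009  0.0005]
```

View pics/s6.png

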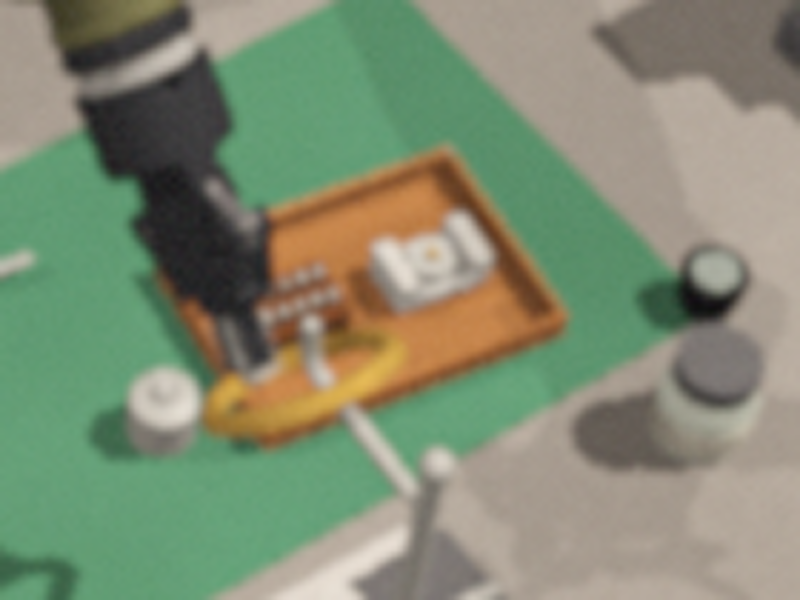

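Hook tip at (310,330) comes up through the ring, and the far rim lies over the bar at (345,395). Lower until it touches.

```bash
python3 -m creep '[{"rx":0,"ry":0,"rz":0,"x":-0.014,"y":0,"z":0.014,"grip":-1},{"rx":0,"ry":0,"rz":0,"x":-0.01,"y":0,"z":0.01,"grip":-1},{"rx":0,"ry":0,"rz":0,"x":-0.006,"y":0,"z":0.006,"grip":-1},{"rx":0,"ry":0,"rz":0,"x":0,"y":0,"z":0,"grip":-1},{"rx":0,"ry":0,"rz":0,"x":0,"y":0,"z":0,"grip":-1}]' 60
python3 p.py 0.622 0.1215 0.247 45
```

```text
t: 29.1
ee_pos: [0.5393, 0.1237, 0.186]
tool_rot: [2.897, -0.028, 1.2]
force: [1.2, -0.3, 1.0]
opening: 0.0079
t 29.1 p [0.5393 0.1237 0.186 ] beta 45.0 far now [0.622  0.1221 0.2475] q [ 0.2  -0.4   2.36 -0.37  0.44  0.49] F [ 1.2 -0.3  1. ] open 0.0079
tcp tgt [0.5393 0.1232 0.1855] shift now [-0.002  0.002  0.002] shift after [-0.002  0.002  0.002] turn [-0.0011  0.      0.0004]
```

```bash
python3 -m creep '[{"rx":0,"ry":0,"rz":0,"x":-0.005,"y":0,"z":0.005,"grip":-0.8},{"rx":0,"ry":0,"rz":0,"x":0,"y":0,"z":0,"grip":-0.5},{"rx":0,"ry":0,"rz":0,"x":0,"y":0,"z":0,"grip":-0.3},{"rx":0,"ry":0,"rz":0,"x":0,"y":0,"z":0,"grip":-0.3},{"rx":0,"ry":0,"rz":0,"x":0,"y":0,"z":-0.05,"grip":-0.3}]' 40
python3 -m creep '[{"rx":0,"ry":0,"rz":0,"x":0,"y":0,"z":-0.1,"grip":-0.3},{"rx":0,"ry":0,"rz":0,"x":0,"y":0,"z":-0.1,"grip":-0.3},{"rx":0,"ry":0,"rz":0,"x":0,"y":0,"z":-0.1,"grip":-0.3},{"rx":0,"ry":0,"rz":0,"x":0,"y":0,"z":-0.1,"grip":-0.3},{"rx":0,"ry":0,"rz":0,"x":0,"y":0,"z":0,"grip":-0.3}]' 40
python3 p.py 0.622 0.1215 0.247 45
python3 - <<'E'
from h import *
im,P,c=shot("scene");save(cv2.resize(im[120:225,270:410],(800,600),interpolation=cv2.INTER_CUBIC),"s7.png")
E
```

```text
t: 29.6
ee_pos: [0.5314, 0.1234, 0.1895]
tool_rot: [2.898, -0.028, 1.194]
force: [1.0, -1.0, -0.3]
opening: 0.0298
t: 30.1
ee_pos: [0.4755, 0.1251, 0.2505]
tool_rot: [2.895, -0.028, 1.206]
force: [0.8, 0.2, -0.5]
opening: 0.0297
t 30.1 p [0.4755 0.1251 0.2505] beta 45.2 far now [0.558  0.1235 0.3124] q [ 0.24 -0.68  2.41 -0.3   0.65  0.43] F [ 0.8  0.2 -0.5] open 0.0297
tcp tgt [0.5393 0.1232 0.1855] shift now [-0.006  0.004  0.456] shift after [-0.004  0.003  0.456] turn [-0.0017 -0.0019  0.0002]
```

View pics/s7.png

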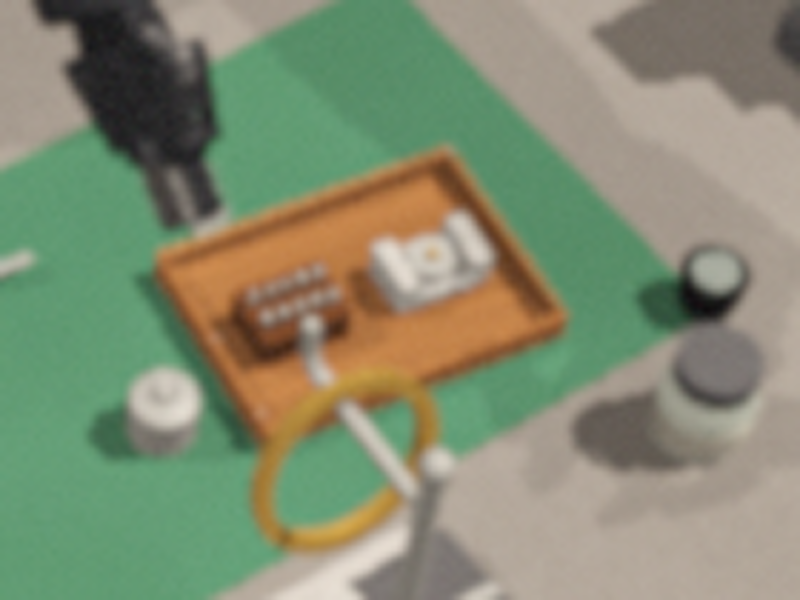

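Ring1 hangs upright on the bar, its top at (345,380) in the crop. I'll unpitch, go to ring2, and measure where ring1 hangs.

```bash
python3 -m creep '[{"rx":0,"ry":-0.06,"rz":0,"x":0,"y":0,"z":0,"grip":-0.1},{"rx":0,"ry":-0.065,"rz":0,"x":0,"y":0,"z":0,"grip":-0.1},{"rx":0,"ry":-0.065,"rz":0,"x":0,"y":0,"z":0,"grip":-0.1},{"rx":0,"ry":-0.065,"rz":0,"x":0,"y":0,"z":0,"grip":-0.1},{"rx":0,"ry":-0.065,"rz":0,"x":0,"y":0,"z":0,"grip":-0.1}]'
python3 -m creep '[{"rx":0,"ry":-0.056,"rz":0,"x":0,"y":0,"z":0,"grip":-0.1},{"rx":0,"ry":0,"rz":0,"x":-0.05,"y":0.2,"z":0,"grip":-0.1},{"rx":0,"ry":0,"rz":0,"x":-0.05,"y":0.22,"z":0,"grip":-0.1},{"rx":0,"ry":0,"rz":0,"x":-0.05,"y":0.22,"z":0,"grip":-0.1},{"rx":0,"ry":0,"rz":0,"x":-0.05,"y":0.22,"z":0,"grip":-0.1}]'
python3 -m creep '[{"rx":0,"ry":0,"rz":0,"x":-0.05,"y":0.2,"z":0,"grip":-0.1},{"rx":0,"ry":0,"rz":0,"x":-0.05,"y":0.1,"z":0,"grip":-0.1},{"rx":0,"ry":0,"rz":0,"x":-0.03,"y":0.1,"z":0,"grip":-0.1},{"rx":0,"ry":0,"rz":0,"x":0,"y":0,"z":0,"grip":-0.1},{"rx":0,"ry":0,"rz":0,"x":0,"y":0,"z":0,"grip":-0.1}]'
python3 d.py 0.3996 -0.1307 0.06 -1.2; python3 - <<'E'
from ring import *
for n in("top","wrist"): rings(n)
for n in("top","scene"):
    im,P,c=shot(n);hsv=cv2.cvtColor(im,cv2.COLOR_RGB2HSV)
    m=(hsv[...,0]>=12)&(hsv[...,0]<=30)&(hsv[...,1]>90)&(P[...,2]>.12)&(P[...,2]<.27)&(P[...,0]>.55)&(P[...,0]<.7)&(P[...,1]>.03)&(P[...,1]<.2)
    q=P[m];print(n,len(q))
    if len(q)>10:
        print(np.percentile(q,[2,50,98],axis=0).round(3)); k=q-q.mean(0); print("normal",np.linalg.svd(k)[2][2].round(2), "top pts",q[q[:,2]>.235].mean(0).round(3))
E
```

```text
t: 30.65
ee_pos: [0.4759, 0.1245, 0.2469]
tool_rot: [3.137, -0.031, 0.169]
force: [-0.8, 0.2, -0.3]
opening: 0.0383
t: 31.15
ee_pos: [0.4317, -0.0481, 0.2459]
tool_rot: [-3.14, 0.029, 0.009]
force: [0.9, -0.1, 0.0]
opening: 0.0382
t: 31.65
ee_pos: [0.4047, -0.1261, 0.2466]
tool_rot: [-3.139, 0.032, 0.007]
force: [-0.0, -0.2, 0.1]
opening: 0.0381
t 31.65 p [ 0.4047 -0.1261  0.2466] rot -1.2 zax [-0.005  0.002 -1.   ] q [-0.429 -0.404  2.126 -0.     1.425 -0.408] F [-0.  -0.2  0.1] open 0.0381
shift now [-0.0205  0.025   0.933 ] shift after turn [-0.0248  0.0233  0.9329] turn [-0.0009  0.0022  0.0002]
top [170. 274.] c [0.4414 0.2904] r 0.0739 z 0.0059
wrist [310. 207.] c [ 0.4362 -0.1689] r 0.0503 z 0.0107
top 408
[[0.579 0.071 0.154]
 [0.604 0.127 0.219]
 [0.623 0.174 0.251]]
normal [-0.93  0.08  0.35] top pts [0.616 0.123 0.245]
scene 232
[[0.586 0.067 0.151]
 [0.611 0.115 0.227]
 [0.626 0.168 0.253]]
normal [ 0.95 -0.07 -0.3 ] top pts [0.619 0.117 0.246]
```

Ring2 has been knocked and is now at (0.436, -0.169), so I'll retarget. Ring1 hangs about 19° off upright and may still be settling.

```bash
python3 -m creep '[{"rx":0,"ry":0.002,"rz":0,"x":-0.09,"y":0.19,"z":0.1,"grip":-0.1},{"rx":0,"ry":0,"rz":0,"x":0,"y":0.02,"z":0.2,"grip":-0.1},{"rx":0,"ry":0,"rz":0,"x":0,"y":0,"z":0.2,"grip":-0.1},{"rx":0,"ry":0,"rz":0,"x":0,"y":0,"z":0.2,"grip":-0.1},{"rx":0,"ry":0,"rz":0,"x":0,"y":0,"z":0.1,"grip":-0.1}]'
python3 -m creep '[{"rx":0,"ry":0,"rz":0,"x":0,"y":0,"z":0.06,"grip":-0.1},{"rx":0,"ry":0,"rz":0,"x":0,"y":0,"z":0.04,"grip":-0.1},{"rx":0,"ry":0,"rz":0,"x":0,"y":0,"z":0,"grip":-0.1},{"rx":0,"ry":0,"rz":0,"x":0,"y":0,"z":0,"grip":-0.1},{"rx":0,"ry":0,"rz":0,"x":0,"y":0,"z":0,"grip":-0.1}]'
python3 d.py 0.3852 -0.1679 0.020 -1.2; python3 ring.py wrist; python3 ring.py top
```

```text
t: 32.35
ee_pos: [0.3841, -0.1657, 0.0839]
tool_rot: [-3.138, 0.028, 0.006]
force: [-0.7, -0.2, -0.2]
opening: 0.0384
t: 32.85
ee_pos: [0.3871, -0.168, 0.0692]
tool_rot: [3.141, -0.029, 0.006]
force: [-0.6, -0.9, 0.5]
opening: 0.0385
t 32.85 p [ 0.3871 -0.168   0.0692] rot -1.1 zax [ 0.004 -0.001 -1.   ] q [-5.380e-01 -2.140e-01  2.297e+00  1.000e-03  1.055e+00 -5.200e-01] F [-0.6 -0.9  0.5] open 0.0385
shift now [-0.0101 -0.0004  0.2458] shift after turn [-0.0093 -0.0003  0.2458] turn [ 0.0003 -0.0017  0.0011]
wrist [370. 218.] c [ 0.4357 -0.1687] r 0.0498 z 0.0108
top [170. 274.] c [0.441  0.2918] r 0.0741 z 0.0059
top [324. 263.] c [ 0.4363 -0.1704] r 0.0504 z 0.0087
```

Confirmed at (0.436, -0.169). Descend and grip.

```bash
python3 -m creep '[{"rx":0,"ry":-0.001,"rz":0,"x":-0.009,"y":0.003,"z":0.08,"grip":-0.1},{"rx":0,"ry":0,"rz":0,"x":0,"y":0,"z":0.08,"grip":-0.1},{"rx":0,"ry":0,"rz":0,"x":0,"y":0,"z":0.05,"grip":-0.1},{"rx":0,"ry":0,"rz":0,"x":0,"y":0,"z":0.015,"grip":-0.1},{"rx":0,"ry":0,"rz":0,"x":0,"y":0,"z":0,"grip":-0.1}]'
python3 d.py 0.3852 -0.1682 0.020 -1.2
```

```text
t: 33.45
ee_pos: [0.3841, -0.168, 0.0226]
tool_rot: [-3.14, 0.03, 0.002]
force: [0.3, 0.3, 0.7]
opening: 0.0382
t 33.45 p [ 0.3841 -0.168   0.0226] rot -1.1 zax [-0.001  0.001 -1.   ] q [-0.541 -0.129  2.32   0.     0.953 -0.522] F [0.3 0.3 0.7] open 0.0382
shift now [0.0055 0.001  0.0131] shift after turn [0.0055 0.001  0.0131] turn [-0.0005  0.0007  0.001 ]
```

```bash
python3 -m creep '[{"rx":0,"ry":0,"rz":0,"x":0.005,"y":0.0,"z":0.012,"grip":-0.1},{"rx":0,"ry":0,"rz":0,"x":0,"y":0,"z":0,"grip":-0.5},{"rx":0,"ry":0,"rz":0,"x":0,"y":0,"z":0,"grip":-1},{"rx":0,"ry":0,"rz":0,"x":0,"y":0,"z":0,"grip":-1},{"rx":0,"ry":0,"rz":0,"x":0,"y":0,"z":0,"grip":-1}]' 60
python3 -m creep '[{"rx":0,"ry":0,"rz":0,"x":0,"y":0,"z":0,"grip":-1},{"rx":0,"ry":0,"rz":0,"x":0,"y":0,"z":-0.05,"grip":-1},{"rx":0,"ry":0,"rz":0,"x":0,"y":0,"z":-0.15,"grip":-1},{"rx":0,"ry":0,"rz":0,"x":0,"y":0,"z":-0.2,"grip":-1},{"rx":0,"ry":0,"rz":0,"x":0,"y":0,"z":-0.2,"grip":-1}]' 60
python3 -m creep '[{"rx":0,"ry":0,"rz":0,"x":0,"y":0,"z":-0.2,"grip":-1},{"rx":0,"ry":0,"rz":0,"x":0,"y":0,"z":-0.2,"grip":-1},{"rx":0,"ry":0,"rz":0,"x":0,"y":0,"z":-0.2,"grip":-1},{"rx":0,"ry":0,"rz":0,"x":0,"y":0,"z":-0.2,"grip":-1},{"rx":0,"ry":0,"rz":0,"x":0,"y":0,"z":-0.2,"grip":-1}]' 60
python3 d.py 0.54 0.1215 0.345 -1.2; python3 ring.py wrist
```

```text
t: 33.95
ee_pos: [0.3857, -0.1684, 0.021]
tool_rot: [-3.141, 0.03, -0.0]
force: [-0.9, -0.7, 2.8]
opening: 0.0078
t: 34.45
ee_pos: [0.3842, -0.1674, 0.1408]
tool_rot: [-3.139, 0.03, 0.005]
force: [0.7, 0.1, -2.7]
opening: 0.0081
t: 34.95
ee_pos: [0.3847, -0.1678, 0.3416]
tool_rot: [-3.14, 0.03, 0.003]
force: [0.8, -0.8, -1.4]
opening: 0.0079
t 34.95 p [ 0.3847 -0.1678  0.3416] rot -1.1 zax [-0.002  0.001 -1.   ] q [-0.539 -0.451  2.002  0.     1.593 -0.521] F [ 0.8 -0.8 -1.4] open 0.0079
shift now [ 0.7491 -1.4607 -0.0163] shift after turn [ 0.746  -1.4622 -0.017 ] turn [-0.0006  0.0008  0.001 ]
```

```bash
python3 -m creep '[{"rx":0,"ry":0,"rz":0,"x":0.047,"y":-0.091,"z":-0.015,"grip":-1},{"rx":0,"ry":0,"rz":0,"x":0.0935,"y":-0.1826,"z":0,"grip":-1},{"rx":0,"ry":0,"rz":0,"x":0.0935,"y":-0.1826,"z":0,"grip":-1},{"rx":0,"ry":0,"rz":0,"x":0.0935,"y":-0.1826,"z":0,"grip":-1},{"rx":0,"ry":0,"rz":0,"x":0.0935,"y":-0.1826,"z":0,"grip":-1}]' 60
python3 -m creep '[{"rx":0,"ry":0,"rz":0,"x":0.0935,"y":-0.1826,"z":0,"grip":-1},{"rx":0,"ry":0,"rz":0,"x":0.0935,"y":-0.1826,"z":0,"grip":-1},{"rx":0,"ry":0,"rz":0,"x":0.0935,"y":-0.1826,"z":0,"grip":-1},{"rx":0,"ry":0,"rz":0,"x":0.047,"y":-0.091,"z":0,"grip":-1},{"rx":0,"ry":0,"rz":0,"x":0,"y":0,"z":0,"grip":-1}]' 60
python3 -m creep '[{"rx":0,"ry":0.04,"rz":0,"x":0,"y":0,"z":0,"grip":-1},{"rx":0,"ry":0.06,"rz":0,"x":0,"y":0,"z":0,"grip":-1},{"rx":0,"ry":0.06,"rz":0,"x":0,"y":0,"z":0,"grip":-1},{"rx":0,"ry":0.06,"rz":0,"x":0,"y":0,"z":0,"grip":-1},{"rx":0,"ry":0.06,"rz":0,"x":0,"y":0,"z":0,"grip":-1}]' 60
python3 -m creep '[{"rx":0,"ry":0.06,"rz":0,"x":0,"y":0,"z":0,"grip":-1},{"rx":0,"ry":0.035,"rz":0,"x":0,"y":0,"z":0,"grip":-1},{"rx":0,"ry":0,"rz":0,"x":0,"y":0,"z":0,"grip":-1},{"rx":0,"ry":0,"rz":0,"x":0,"y":0,"z":0,"grip":-1},{"rx":0,"ry":0,"rz":0,"x":0,"y":0,"z":0,"grip":-1}]' 60
python3 p.py 0.606 0.1215 0.347 45
cat > hung.py <<'E'
from h import *
for n in("scene",):
    im,P,c=shot(n);hsv=cv2.cvtColor(im,cv2.COLOR_RGB2HSV)
    m=(hsv[...,0]>=12)&(hsv[...,0]<=30)&(hsv[...,1]>90)&(P[...,2]>.12)&(P[...,2]<.27)&(P[...,0]>.55)&(P[...,0]<.7)&(P[...,1]>-.15)&(P[...,1]<.2)
    q=P[m];print(n,len(q)); print(np.percentile(q,[2,50,98],axis=0).round(3)); k=q-q.mean(0); print("normal",np.linalg.svd(k)[2][2].round(2), "top",q[q[:,2]>.235].mean(0).round(3),"bottom",q[q[:,2]<.17].mean(0).round(3))
E
python3 hung.py
```

```text
t: 35.5
ee_pos: [0.4727, -0.004, 0.3429]
tool_rot: [-3.141, 0.03, 0.003]
force: [0.2, -0.1, -1.5]
opening: 0.008
t: 36.0
ee_pos: [0.5406, 0.123, 0.3421]
tool_rot: [-3.14, 0.024, 0.006]
force: [0.1, -0.2, -1.8]
opening: 0.0078
t: 36.5
ee_pos: [0.5399, 0.1199, 0.3434]
tool_rot: [3.001, -0.03, 0.912]
force: [0.0, -0.1, -1.3]
opening: 0.0079
t: 37.0
ee_pos: [0.541, 0.1205, 0.3443]
tool_rot: [2.897, -0.029, 1.198]
force: [0.3, 0.1, -1.5]
opening: 0.008
t 37.0 p [0.541  0.1205 0.3443] beta 44.9 far now [0.6238 0.1188 0.4057] q [ 0.19 -0.54  2.18 -0.22  0.74  0.31] F [ 0.3  0.1 -1.5] open 0.008
tcp tgt [0.5233 0.1232 0.2855] shift now [-0.271 -0.012  0.145] shift after [-0.271 -0.012  0.145] turn [-0.0007  0.0006  0.0001]
scene 284
[[0.607 0.066 0.146]
 [0.617 0.116 0.213]
 [0.627 0.169 0.252]]
normal [ 0.99 -0.1  -0.07] top [0.62  0.115 0.245] bottom [0.614 0.119 0.153]
```

Ring1 has settled upright (normal 0.99 along x, top at x≈0.62). Ring2 goes in just behind the tip.

```bash
python3 - <<'E'
from ik import *
for z in (.2855,.19,.18):
  for x in (.5213,.535): 
    s=ik(np.array([x,.1232,z]),tool(45),[.2,-.5,2.3,-.3,.5,.4]);print(x,z,s[0].round(3),round(s[1],5))
E
python3 -m creep '[{"rx":0,"ry":0,"rz":0,"x":-0.07,"y":-0.012,"z":0.03,"grip":-1},{"rx":0,"ry":0,"rz":0,"x":-0.07,"y":0,"z":0.03,"grip":-1},{"rx":0,"ry":0,"rz":0,"x":-0.07,"y":0,"z":0.03,"grip":-1},{"rx":0,"ry":0,"rz":0,"x":-0.06,"y":0,"z":0.05,"grip":-1},{"rx":0,"ry":0,"rz":0,"x":0,"y":0,"z":0,"grip":-1}]' 60
python3 p.py 0.604 0.1215 0.258 45
```

```text
0.5213 0.2855 [ 0.21  -0.563  2.29  -0.267  0.66   0.378] 0.0
0.535 0.2855 [ 0.202 -0.524  2.266 -0.264  0.643  0.373] 0.0
0.5213 0.19 [ 0.21  -0.461  2.392 -0.369  0.466  0.497] 0.0
0.535 0.19 [ 0.202 -0.42   2.365 -0.368  0.451  0.493] 0.0
0.5213 0.18 [ 0.21  -0.446  2.4   -0.386  0.445  0.517] 0.0
0.535 0.18 [ 0.202 -0.405  2.373 -0.386  0.429  0.513] 0.0
t: 37.55
ee_pos: [0.5205, 0.1234, 0.2802]
tool_rot: [2.9, -0.027, 1.188]
force: [0.6, 0.2, -1.6]
opening: 0.0081
t 37.55 p [0.5205 0.1234 0.2802] beta 44.5 far now [0.6037 0.1219 0.3411] q [ 0.21 -0.56  2.29 -0.26  0.66  0.37] F [ 0.6  0.2 -1.6] open 0.0081
tcp tgt [0.5213 0.1232 0.1965] shift now [-0.291  0.001  0.301] shift after [-0.293  0.001  0.299] turn [-0.0005  0.0037  0.0009]
```

```bash
python3 -m creep '[{"rx":0,"ry":0.003,"rz":0,"x":-0.06,"y":0,"z":0.06,"grip":-1},{"rx":0,"ry":0,"rz":0,"x":-0.07,"y":0,"z":0.07,"grip":-1},{"rx":0,"ry":0,"rz":0,"x":-0.07,"y":0,"z":0.07,"grip":-1},{"rx":0,"ry":0,"rz":0,"x":-0.06,"y":0,"z":0.06,"grip":-1},{"rx":0,"ry":0,"rz":0,"x":-0.03,"y":0,"z":0.035,"grip":-1}]' 60
python3 p.py 0.604 0.1215 0.252 45
python3 - <<'E'
from h import *
im,P,c=shot("scene");save(cv2.resize(im[120:225,270:410],(800,600),interpolation=cv2.INTER_CUBIC),"s8.png")
E
```

```text
t: 38.05
ee_pos: [0.5228, 0.1236, 0.2008]
tool_rot: [2.894, -0.028, 1.204]
force: [-0.1, -0.3, -1.6]
opening: 0.0081
t 38.05 p [0.5228 0.1236 0.2008] beta 45.2 far now [0.6053 0.122  0.2626] q [ 0.21 -0.47  2.38 -0.35  0.48  0.48] F [-0.1 -0.3 -1.6] open 0.0081
tcp tgt [0.5213 0.1232 0.1905] shift now [-0.042  0.002  0.031] shift after [-0.042  0.002  0.031] turn [-0.0008 -0.0015  0.0006]
```

View pics/s8.png

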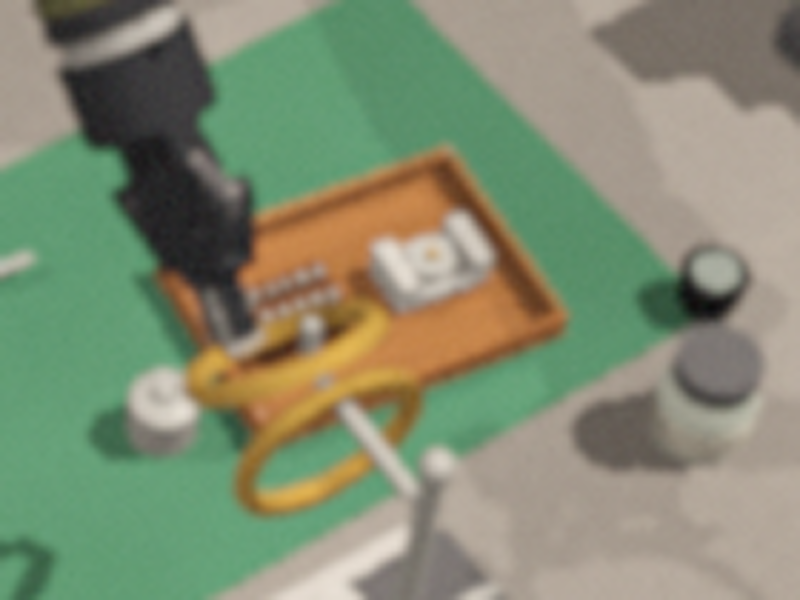

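Tip at (312,330) is through ring2, whose far rim lies between the tip and ring1. Lower, then push forward along the bar.

```bash
python3 -m creep '[{"rx":0,"ry":0,"rz":0,"x":-0.022,"y":0.002,"z":0.02,"grip":-1},{"rx":0,"ry":0,"rz":0,"x":-0.02,"y":0,"z":0.02,"grip":-1},{"rx":0,"ry":0,"rz":0,"x":-0.007,"y":0,"z":0.007,"grip":-1},{"rx":0,"ry":0,"rz":0,"x":0,"y":0,"z":0,"grip":-1},{"rx":0,"ry":0,"rz":0,"x":0,"y":0,"z":0,"grip":-1}]' 60
python3 p.py 0.604 0.1215 0.249 45
python3 -m creep '[{"rx":0,"ry":0,"rz":0,"x":0.01,"y":0,"z":0.01,"grip":-1},{"rx":0,"ry":0,"rz":0,"x":0.012,"y":0,"z":0.012,"grip":-1},{"rx":0,"ry":0,"rz":0,"x":0.012,"y":0,"z":0.012,"grip":-1},{"rx":0,"ry":0,"rz":0,"x":0.012,"y":0,"z":0.012,"grip":-1},{"rx":0,"ry":0,"rz":0,"x":0,"y":0,"z":0,"grip":-1}]' 60
python3 p.py 0.62 0.1215 0.249 45; python3 hung.py
```

```text
t: 38.6
ee_pos: [0.5234, 0.1234, 0.1898]
tool_rot: [2.893, -0.028, 1.209]
force: [-1.1, -0.8, -1.8]
opening: 0.0076
t 38.6 p [0.5234 0.1234 0.1898] beta 45.4 far now [0.6057 0.1217 0.2518] q [ 0.21 -0.46  2.39 -0.37  0.46  0.5 ] F [-1.1 -0.8 -1.8] open 0.0076
tcp tgt [0.5213 0.1232 0.1875] shift now [-0.016  0.001  0.001] shift after [-0.016  0.001  0.001] turn [-0.001  -0.003   0.0003]
t: 39.1
ee_pos: [0.5366, 0.123, 0.1893]
tool_rot: [2.893, -0.028, 1.207]
force: [-0.6, -0.9, -1.2]
opening: 0.0077
t 39.1 p [0.5366 0.123  0.1893] beta 45.3 far now [0.619  0.1214 0.2512] q [ 0.2  -0.42  2.37 -0.37  0.44  0.49] F [-0.6 -0.9 -1.2] open 0.0077
tcp tgt [0.5373 0.1232 0.1875] shift now [-0.004 -0.001  0.009] shift after [-0.004 -0.001  0.009] turn [-0.0009 -0.0025  0.0003]
scene 520
[[0.553 0.066 0.146]
 [0.624 0.114 0.227]
 [0.638 0.17  0.256]]
normal [ 0.97  0.03 -0.22] top [0.624 0.114 0.247] bottom [0.627 0.119 0.152]
```

```bash
python3 -m creep '[{"rx":0,"ry":0,"rz":0,"x":-0.01,"y":0,"z":0.01,"grip":-1},{"rx":0,"ry":0,"rz":0,"x":-0.007,"y":0,"z":0.007,"grip":-1},{"rx":0,"ry":0,"rz":0,"x":0,"y":0,"z":0,"grip":-1},{"rx":0,"ry":0,"rz":0,"x":0,"y":0,"z":0,"grip":-1},{"rx":0,"ry":0,"rz":0,"x":0,"y":0,"z":0,"grip":-1}]' 60
python3 p.py 0.62 0.1215 0.249 45
python3 -m creep '[{"rx":0,"ry":0,"rz":0,"x":0,"y":0,"z":0,"grip":-0.8},{"rx":0,"ry":0,"rz":0,"x":0,"y":0,"z":0,"grip":-0.5},{"rx":0,"ry":0,"rz":0,"x":0,"y":0,"z":0,"grip":-0.3},{"rx":0,"ry":0,"rz":0,"x":0,"y":0,"z":0,"grip":-0.3},{"rx":0,"ry":0,"rz":0,"x":0,"y":0,"z":-0.05,"grip":-0.3}]' 40
python3 -m creep '[{"rx":0,"ry":0,"rz":0,"x":0,"y":0,"z":-0.1,"grip":-0.3},{"rx":0,"ry":0,"rz":0,"x":0,"y":0,"z":-0.1,"grip":-0.3},{"rx":0,"ry":0,"rz":0,"x":0,"y":0,"z":-0.1,"grip":-0.3},{"rx":0,"ry":0,"rz":0,"x":0,"y":0,"z":-0.1,"grip":-0.3},{"rx":0,"ry":0,"rz":0,"x":0,"y":0,"z":0,"grip":-0.3}]' 40
python3 -m creep '[{"rx":0,"ry":-0.06,"rz":0,"x":0,"y":0,"z":0,"grip":-1},{"rx":0,"ry":-0.065,"rz":0,"x":0,"y":0,"z":0,"grip":-1},{"rx":0,"ry":-0.065,"rz":0,"x":0,"y":0,"z":0,"grip":-1},{"rx":0,"ry":-0.065,"rz":0,"x":0,"y":0,"z":0,"grip":-1},{"rx":0,"ry":-0.065,"rz":0,"x":0,"y":0,"z":0,"grip":-1}]' 20
python3 d.py 0.47 0.004 0.25 -1.2
python3 hung.py
python3 - <<'E'
from h import *
im,P,c=shot("scene");save(cv2.resize(im[120:225,270:410],(800,600),interpolation=cv2.INTER_CUBIC),"s9.png")
E
```

```text
t: 39.65
ee_pos: [0.5367, 0.1232, 0.1854]
tool_rot: [2.892, -0.028, 1.21]
force: [1.1, -0.2, 1.9]
opening: 0.008
t 39.65 p [0.5367 0.1232 0.1854] beta 45.4 far now [0.6189 0.1216 0.2475] q [ 0.2  -0.41  2.37 -0.38  0.43  0.5 ] F [ 1.1 -0.2  1.9] open 0.008
tcp tgt [0.5373 0.1232 0.1875] shift now [ 0.01  -0.    -0.005] shift after [ 0.01  -0.    -0.005] turn [-0.0012 -0.0034  0.0004]
t: 40.15
ee_pos: [0.5283, 0.1229, 0.1896]
tool_rot: [2.894, -0.028, 1.202]
force: [0.4, 0.2, -0.2]
opening: 0.03
t: 40.65
ee_pos: [0.4721, 0.1247, 0.2503]
tool_rot: [2.892, -0.027, 1.214]
force: [-0.2, 0.6, 0.1]
opening: 0.03
t: 41.15
ee_pos: [0.4726, 0.1241, 0.2472]
tool_rot: [3.136, -0.03, 0.18]
force: [-0.7, -0.0, -0.1]
opening: -0.0002
t 41.15 p [0.4726 0.1241 0.2472] rot -1.1 zax [ 0.114 -0.001 -0.993] q [ 0.157 -0.312  2.06  -0.02   1.281  0.181] F [-0.7 -0.  -0.1] open -0.0002
shift now [ 0.      0.6007 -0.0147] shift after turn [-6.000e-04  6.007e-01 -1.410e-02] turn [-0.0005 -0.0547  0.0008]
scene 477
[[0.598 0.066 0.146]
 [0.62  0.116 0.224]
 [0.636 0.167 0.252]]
normal [ 0.98 -0.01 -0.18] top [0.626 0.116 0.245] bottom [0.609 0.124 0.153]
```

View pics/s9.png

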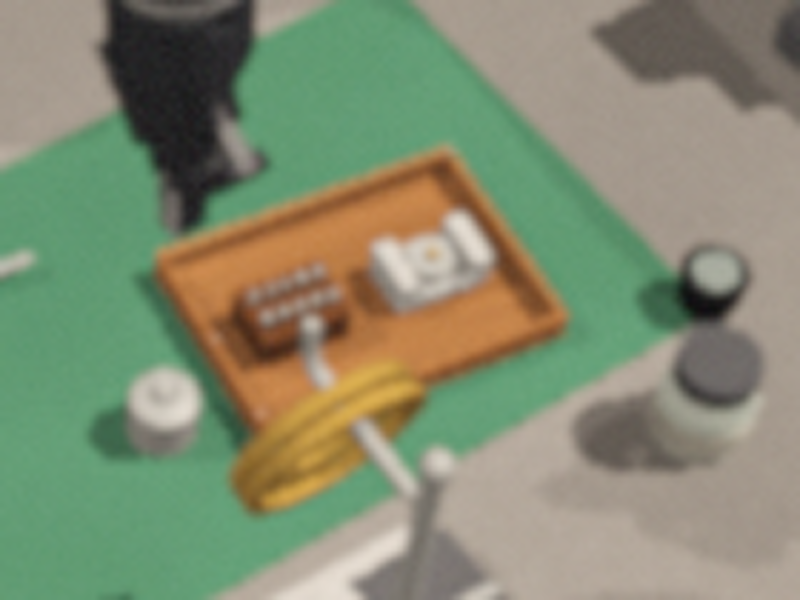

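Both rings hang on the bar, behind the tip at (312,330) and side by side at (330,430). Now the tab, with the jaw turned along y so that the wrist camera stays clear of the rings.

```bash
python3 -m creep '[{"rx":0,"ry":-0.055,"rz":0,"x":0,"y":0.1,"z":0,"grip":-1},{"rx":0,"ry":0,"rz":0,"x":0,"y":0.17,"z":0,"grip":-1},{"rx":0,"ry":0,"rz":0,"x":0,"y":0.17,"z":0,"grip":-1},{"rx":0,"ry":0,"rz":0,"x":0,"y":0.17,"z":0,"grip":-1},{"rx":0,"ry":0,"rz":-0.06,"x":0,"y":0,"z":0,"grip":-1}]' 20
python3 -m creep '[{"rx":0,"ry":0,"rz":-0.069,"x":0,"y":0,"z":0,"grip":-1},{"rx":0,"ry":0,"rz":-0.069,"x":0,"y":0,"z":0,"grip":-1},{"rx":0,"ry":0,"rz":-0.069,"x":0,"y":0,"z":0,"grip":-1},{"rx":0,"ry":0,"rz":-0.069,"x":0,"y":0,"z":0,"grip":-1},{"rx":0,"ry":0,"rz":-0.069,"x":0,"y":0,"z":0,"grip":-1}]' 20
python3 -m creep '[{"rx":0,"ry":0,"rz":-0.069,"x":0,"y":0,"z":0,"grip":-1},{"rx":0,"ry":0,"rz":-0.069,"x":0,"y":0,"z":0,"grip":-1},{"rx":0,"ry":0,"rz":-0.069,"x":0,"y":0,"z":0,"grip":-1},{"rx":0,"ry":0,"rz":-0.069,"x":0,"y":0,"z":0,"grip":-1},{"rx":0,"ry":0,"rz":-0.069,"x":0,"y":0,"z":0,"grip":-1}]' 20
python3 d.py 0.603 0.0 0.25 88.8; python3 hung.py
python3 - <<'E'
from h import *
im,P,c=shot("top")
m=(P[...,0]>.57)&(P[...,0]<.625)&(P[...,1]>-.04)&(P[...,1]<.04)&(P[...,2]>.05)&(P[...,2]<.085)
q=P[m];print(len(q),q.min(0).round(4),q.max(0).round(4));
for lo,hi in((.055,.0675),(.0675,.08)):
    k=q[(q[:,2]>lo)&(q[:,2]<hi)]
    if len(k)>8: print(cv2.minAreaRect(k[:,:2].astype(np.float32)*1000))
m=(P[...,0]>.57)&(P[...,0]<.7)&(P[...,1]>.05)&(P[...,1]<.2)&(P[...,2]>.14)
q=P[m];print("top hung extents",q.min(0).round(3),q.max(0).round(3))
E
```

```text
t: 41.75
ee_pos: [0.4692, -0.0006, 0.2462]
tool_rot: [3.136, 0.165, 0.009]
force: [0.7, 1.8, 0.9]
opening: 0.0002
t: 42.25
ee_pos: [0.4692, 0.0023, 0.2462]
tool_rot: [2.869, 1.273, 0.009]
force: [0.3, 0.2, -0.9]
opening: 0.0003
t: 42.75
ee_pos: [0.4692, 0.0023, 0.2462]
tool_rot: [2.233, 2.204, 0.007]
force: [-0.5, -1.0, 0.4]
opening: 0.0004
t 42.75 p [0.4692 0.0023 0.2462] rot 89.3 zax [ 0.006 -0.    -1.   ] q [-1.100e-01 -2.940e-01  2.045e+00  1.000e-03  1.385e+00 -1.668e+00] F [-0.5 -1.   0.4] open 0.0004
shift now [-0.0029  0.6693 -0.0149] shift after turn [ 0.0023  0.6692 -0.019 ] turn [ 0.0029 -0.      0.0038]
scene 514
[[0.609 0.066 0.144]
 [0.625 0.116 0.218]
 [0.636 0.171 0.252]]
normal [ 1.    0.01 -0.04] top [0.625 0.116 0.244] bottom [0.622 0.122 0.152]
199 [ 0.5829 -0.0236  0.0501] [0.6192 0.0199 0.0682]
((600.5034790039062, -1.7076244354248047), (43.046478271484375, 35.3615608215332), 88.4638442993164)
top hung extents [0.582 0.067 0.141] [0.698 0.178 0.28 ]
```

```bash
python3 -m creep '[{"rx":0.003,"ry":0,"rz":0.004,"x":-0.016,"y":0.12,"z":0,"grip":-1},{"rx":0,"ry":0,"rz":0,"x":0,"y":0.18,"z":0,"grip":-1},{"rx":0,"ry":0,"rz":0,"x":0,"y":0.18,"z":0,"grip":-1},{"rx":0,"ry":0,"rz":0,"x":0,"y":0.13,"z":0,"grip":-1},{"rx":0,"ry":0,"rz":0,"x":0,"y":0.055,"z":0,"grip":-1}]' 20
python3 -m creep '[{"rx":0,"ry":0,"rz":0,"x":0,"y":0,"z":0.15,"grip":-1},{"rx":0,"ry":0,"rz":0,"x":0,"y":0,"z":0.2,"grip":-1},{"rx":0,"ry":0,"rz":0,"x":0,"y":0,"z":0.2,"grip":-1},{"rx":0,"ry":0,"rz":0,"x":0,"y":0,"z":0.13,"grip":-1},{"rx":0,"ry":0,"rz":0,"x":0,"y":0,"z":0,"grip":-1}]' 20
python3 d.py 0.602 -0.001 0.09 88.8
python3 - <<'E'
from h import *
im,P,c=shot("wrist");print(proj([.602,-.001,.065],c),proj([.602,.02,.071],c),proj([.602,-.022,.071],c))
m=(P[...,0]>.575)&(P[...,0]<.625)&(P[...,1]>-.04)&(P[...,1]<.04)&(P[...,2]>.05)&(P[...,2]<.08)
q=P[m];print(len(q),np.percentile(q,[1,50,99],axis=0).round(4))
k=q[q[:,2]>.0695];print(len(k),np.sort(k[:,1])[::max(1,len(k)//12)].round(4))
save(im,"w10.png")
E
```

```text
t: 43.35
ee_pos: [0.604, -0.0044, 0.2465]
tool_rot: [-2.254, -2.187, 0.001]
force: [0.6, -1.4, -0.0]
opening: -0.0
t: 43.85
ee_pos: [0.5982, -0.0038, 0.1061]
tool_rot: [-2.247, -2.183, 0.011]
force: [-0.0, 0.9, -0.6]
opening: -0.0001
t 43.85 p [ 0.5982 -0.0038  0.1061] rot 88.3 zax [-0.011  0.002 -1.   ] q [-9.600e-02  1.460e-01  1.877e+00  1.000e-03  1.129e+00 -1.638e+00] F [-0.   0.9 -0.6] open -0.0001
shift now [0.0144 0.0194 0.0802] shift after turn [0.0144 0.0186 0.0804] turn [-0.0052 -0.0006 -0.0038]
[283.1585757  259.37281121] [325.76024696 263.49204389] [240.98056834 265.77007748]
4433 [[ 0.5841 -0.0248  0.0545]
 [ 0.5949 -0.0011  0.0605]
 [ 0.6164  0.0203  0.0672]]
0 []
```

View pics/w10.png

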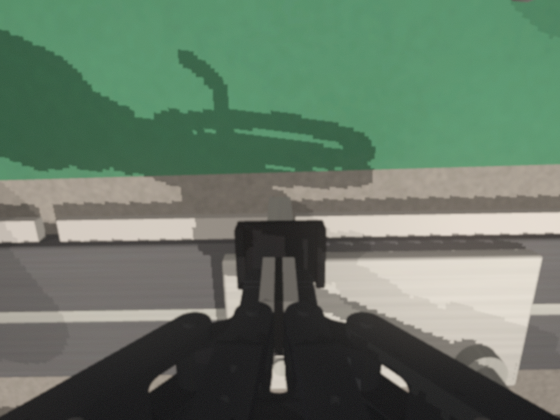

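```bash
python3 - <<'E'
from h import *
im,P,c=shot("wrist")
g=im.astype(int).sum(2)
def s(n,u0,u1,v0,v1):
    q=P[v0:v1,u0:u1].reshape(-1,3);q=q[~np.isnan(q[:,0])];print(n,len(q),"x",np.median(q[:,0]).round(4),"y",np.median(q[:,1]).round(4),"z",np.percentile(q[:,2],[5,50,95]).round(4))
s("bed",60,180,260,300);s("slab",420,500,270,320);s("mat",100,400,10,30);s("strip",80,180,225,238)
s("lipL",238,246,232,275);s("lipR",316,324,232,275);s("saddle front",252,310,224,232);s("saddle",255,262,235,270);s("saddleR",300,308,235,270)
for v in (226,240,255,270): print(v,[(u,P[v,u,2].round(4)) for u in range(228,336,6)])
im,P,c=shot("top");m=(P[...,0]>.58)&(P[...,0]<.622)&(P[...,1]>-.027)&(P[...,1]<.024)&(P[...,2]>.05)
print("top tab z",np.percentile(P[m][:,2],[5,25,50,75,95]).round(4), "n",m.sum())
z=np.load("top0.npz");P=z["P"];m=(P[...,0]>.58)&(P[...,0]<.62)&(P[...,1]>-.177)&(P[...,1]<-.126)&(P[...,2]>.05)
print("top0 tab z",np.percentile(P[m][:,2],[5,25,50,75,95]).round(4), "n",m.sum())
im,P,c=shot("scene");m=(P[...,0]>.58)&(P[...,0]<.622)&(P[...,1]>-.027)&(P[...,1]<.024)&(P[...,2]>.05)&(P[...,2]<.08)
print("scene now",np.percentile(P[m][:,2],[5,50,95]).round(4),m.sum(),P[m].mean(0).round(4))
P=np.load("scene0.npz")["P"];m=(P[...,0]>.58)&(P[...,0]<.62)&(P[...,1]>-.177)&(P[...,1]<-.126)&(P[...,2]>.05)
print("scene0",np.percentile(P[m][:,2],[5,50,95]).round(4),m.sum(),P[m].mean(0).round(4))
E
```

```text
bed 4782 x 0.6364 y -0.1083 z [0.0241 0.0251 0.0261]
slab 3991 x 0.6454 y 0.1074 z [0.0382 0.0392 0.0401]
mat 5975 x 0.4816 y -0.0169 z [0.001  0.0022 0.0033]
strip 1293 x 0.605 y -0.0994 z [0.0177 0.0192 0.0217]
lipL 343 x 0.601 y -0.0225 z [0.0652 0.0661 0.0671]
lipR 342 x 0.6022 y 0.0176 z [0.065  0.066  0.0671]
saddle front 462 x 0.5899 y -0.0019 z [0.0593 0.0602 0.0612]
saddle 244 x 0.6029 y -0.0144 z [0.0591 0.0603 0.0614]
saddleR 278 x 0.6038 y 0.0095 z [0.0593 0.0603 0.0614]
226 [(228, np.float64(0.0186)), (234, np.float64(0.0185)), (240, np.float64(0.0663)), (246, np.float64(0.0599)), (252, np.float64(0.0599)), (258, np.float64(0.0607)), (264, np.float64(0.0608)), (270, np.float64(0.0599)), (276, np.float64(0.0609)), (282, np.float64(0.0605)), (288, np.float64(0.0607)), (294, np.float64(0.0605)), (300, np.float64(0.0607)), (306, np.float64(0.0601)), (312, np.float64(0.0606)), (318, np.float64(0.0669)), (324, np.float64(0.0668)), (330, np.float64(0.018))]
240 [(228, np.float64(0.0249)), (234, np.float64(0.0261)), (240, np.float64(0.0657)), (246, np.float64(0.0624)), (252, np.
[... 879 characters left out ...]
4(0.0392)), (234, np.float64(0.0399)), (240, np.float64(0.0665)), (246, np.float64(0.0653)), (252, np.float64(0.1007)), (258, np.float64(0.1021)), (264, np.float64(0.1085)), (270, np.float64(0.1085)), (276, np.float64(0.1101)), (282, np.float64(0.1092)), (288, np.float64(0.1095)), (294, np.float64(0.1088)), (300, np.float64(0.1011)), (306, np.float64(0.1015)), (312, np.float64(0.0598)), (318, np.float64(0.0661)), (324, np.float64(0.0663)), (330, np.float64(0.0379))]
top tab z [0.0594 0.4041 0.4062 0.4079 0.4095] n 575
top0 tab z [0.0575 0.0618 0.0638 0.0668 0.0713] n 208
scene now [0.0532 0.0592 0.0672] 131 [ 0.6066 -0.0058  0.0595]
scene0 [0.059  0.0654 0.072 ] 171 [ 0.6035 -0.1526  0.0654]
```

The tab sits about 5.5 mm down (saddle 60 mm, lips 66 mm). My back-off dragged the carriage about 2 mm off its stop, so it never locked and step 2 is not yet met. Because of the order rule, the rings must come off before I lock it. Plan: grip both rings by their faces at the top, lay them on the mat, lock the carriage, then rehang.

```bash
python3 -m creep '[{"rx":0,"ry":0,"rz":0,"x":0,"y":0,"z":-0.2,"grip":-1},{"rx":0,"ry":0,"rz":0,"x":0,"y":0,"z":-0.22,"grip":-1},{"rx":0,"ry":0,"rz":0,"x":0,"y":0,"z":-0.22,"grip":-1},{"rx":0,"ry":0,"rz":0,"x":0,"y":0,"z":-0.22,"grip":-1},{"rx":0,"ry":0,"rz":0,"x":0,"y":0,"z":-0.22,"grip":-1}]' 20
python3 -m creep '[{"rx":0,"ry":0,"rz":0.068,"x":0,"y":0,"z":-0.15,"grip":-1},{"rx":0,"ry":0,"rz":0.068,"x":0,"y":0,"z":0,"grip":-1},{"rx":0,"ry":0,"rz":0.068,"x":0,"y":0,"z":0,"grip":-1},{"rx":0,"ry":0,"rz":0.068,"x":0,"y":0,"z":0,"grip":-1},{"rx":0,"ry":0,"rz":0.068,"x":0,"y":0,"z":0,"grip":-1}]' 20
python3 -m creep '[{"rx":0,"ry":0,"rz":0.068,"x":0,"y":0,"z":0,"grip":-1},{"rx":0,"ry":0,"rz":0.068,"x":0,"y":0,"z":0,"grip":-1},{"rx":0,"ry":0,"rz":0.068,"x":0,"y":0,"z":0,"grip":-1},{"rx":0,"ry":0,"rz":0.068,"x":0,"y":0,"z":0,"grip":-0.2},{"rx":0,"ry":0,"rz":0.068,"x":0,"y":0,"z":0,"grip":-0.2}]' 20
python3 -m creep '[{"rx":0,"ry":0,"rz":0.065,"x":0,"y":0,"z":0,"grip":-0.1},{"rx":0,"ry":0,"rz":0,"x":0,"y":0,"z":0,"grip":-0.1},{"rx":0,"ry":0,"rz":0,"x":0,"y":0,"z":0,"grip":-0.1},{"rx":0,"ry":0,"rz":0,"x":0,"y":0,"z":0,"grip":-0.1},{"rx":0,"ry":0,"rz":0,"x":0,"y":0,"z":0,"grip":-0.1}]' 20
python3 d.py 0.622 0.1015 0.36 -1.2; python3 hung.py
python3 - <<'E'
from ik import *
for b,x,z in((-60,.46,.068),(-60,.46,.2),(-45,.46,.095),(-30,.46,.12)): s=ik(np.array([x,-.14,z]),tool(b),[-.3,.3,1.6,0,1.9,-.3]);print(b,x,z,s[0].round(2),round(s[1],5))
E
```

```text
t: 44.55
ee_pos: [0.603, -0.0044, 0.3327]
tool_rot: [2.25, 2.189, 0.005]
force: [0.6, 0.2, -0.2]
opening: -0.0001
t: 45.05
ee_pos: [0.6031, -0.0045, 0.3609]
tool_rot: [2.877, 1.259, 0.006]
force: [-0.1, 0.6, -0.5]
opening: 0.0001
t: 45.55
ee_pos: [0.6031, -0.0045, 0.3607]
tool_rot: [-3.136, -0.177, -0.006]
force: [-0.5, -0.2, -0.5]
opening: 0.0289
t: 46.05
ee_pos: [0.6029, -0.0045, 0.3581]
tool_rot: [-3.141, 0.025, 0.0]
force: [0.1, -0.2, -1.0]
opening: 0.0382
t 46.05 p [ 0.6029 -0.0045  0.3581] rot -0.9 zax [-0.     0.001 -1.   ] q [-9.700e-02 -2.500e-02  1.622e+00  1.000e-03  1.544e+00 -8.100e-02] F [ 0.1 -0.2 -1. ] open 0.0382
shift now [ 0.0872 -0.5313 -0.0091] shift after turn [ 0.0844 -0.5317 -0.0095] turn [-0.0004  0.0001  0.0025]
scene 518
[[0.609 0.066 0.144]
 [0.624 0.117 0.218]
 [0.637 0.17  0.252]]
normal [ 1.   -0.01 -0.06] top [0.626 0.115 0.245] bottom [0.62  0.122 0.152]
-60 0.46 0.068 [-0.29  0.56  1.68 -0.24  1.93 -0.22] 0.0
-60 0.46 0.2 [-0.29  0.38  1.66 -0.27  2.12 -0.28] 0.0
-45 0.46 0.095 [-0.3   0.37  1.77 -0.2   1.76 -0.24] 0.0
-30 0.46 0.12 [-0.33  0.18  1.88 -0.15  1.59 -0.27] 0.0
```

```bash
python3 -m creep '[{"rx":0,"ry":0,"rz":0.002,"x":0.03,"y":-0.145,"z":0,"grip":-0.1},{"rx":0,"ry":0,"rz":0,"x":0.03,"y":-0.15,"z":0,"grip":-0.1},{"rx":0,"ry":0,"rz":0,"x":0.03,"y":-0.15,"z":0,"grip":-0.1},{"rx":0,"ry":0,"rz":0,"x":0,"y":-0.07,"z":0,"grip":-0.1},{"rx":0,"ry":0,"rz":0,"x":0,"y":0,"z":0,"grip":-0.1}]' 20
python3 d.py 0.6235 0.099 0.28 -1.2
```

```text
t: 46.6
ee_pos: [0.6227, 0.0995, 0.3574]
tool_rot: [-3.141, 0.029, 0.003]
force: [0.8, -0.7, 0.3]
opening: 0.0384
t 46.6 p [0.6227 0.0995 0.3574] rot -1.0 zax [-0.002  0.001 -1.   ] q [7.300e-02 3.800e-02 1.561e+00 1.000e-03 1.545e+00 9.100e-02] F [ 0.8 -0.7  0.3] open 0.0384
shift now [0.0045 0.0029 0.3871] shift after turn [0.0038 0.0027 0.3871] turn [-0.0003  0.0008  0.0013]
```

```bash
python3 -m creep '[{"rx":0,"ry":0,"rz":0,"x":0.004,"y":0.003,"z":0.1,"grip":-0.1},{"rx":0,"ry":0,"rz":0,"x":0,"y":0,"z":0.15,"grip":-0.1},{"rx":0,"ry":0,"rz":0,"x":0,"y":0,"z":0.13,"grip":-0.1},{"rx":0,"ry":0,"rz":0,"x":0,"y":0,"z":0,"grip":-0.1},{"rx":0,"ry":0,"rz":0,"x":0,"y":0,"z":0,"grip":-0.1}]' 20
python3 d.py 0.6235 0.099 0.244 -1.2
```

```text
t: 47.1
ee_pos: [0.6235, 0.0966, 0.2818]
tool_rot: [-3.141, 0.034, 0.003]
force: [1.3, 0.4, 0.5]
opening: 0.0385
t 47.1 p [0.6235 0.0966 0.2818] rot -1.3 zax [-0.002  0.    -1.   ] q [6.800e-02 6.500e-02 1.657e+00 1.000e-03 1.421e+00 9.000e-02] F [1.3 0.4 0.5] open 0.0385
shift now [ 0.0002 -0.0118  0.1892] shift after turn [-1.000e-04 -1.190e-02  1.892e-01] turn [-0.0002  0.0008 -0.0004]
```

```bash
python3 -m creep '[{"rx":0,"ry":0,"rz":0,"x":0,"y":-0.01,"z":0.05,"grip":-0.1},{"rx":0,"ry":0,"rz":0,"x":0,"y":0,"z":0.07,"grip":-0.1},{"rx":0,"ry":0,"rz":0,"x":0,"y":0,"z":0.07,"grip":-0.1},{"rx":0,"ry":0,"rz":0,"x":0,"y":0,"z":0,"grip":-0.1},{"rx":0,"ry":0,"rz":0,"x":0,"y":0,"z":0,"grip":-0.1}]' 20
python3 d.py 0.6235 0.099 0.244 -1.2
python3 -m creep '[{"rx":0,"ry":0,"rz":0,"x":0,"y":0,"z":0,"grip":-0.3},{"rx":0,"ry":0,"rz":0,"x":0,"y":0,"z":0,"grip":-0.5},{"rx":0,"ry":0,"rz":0,"x":0,"y":0,"z":0,"grip":-0.8},{"rx":0,"ry":0,"rz":0,"x":0,"y":0,"z":0,"grip":-0.8},{"rx":0,"ry":0,"rz":0,"x":0,"y":0,"z":0,"grip":-0.8}]' 60
python3 d.py 0.6235 0.099 0.244 -1.2; python3 hung.py
```

```text
t: 47.6
ee_pos: [0.6232, 0.0996, 0.2427]
tool_rot: [-3.141, 0.033, 0.004]
force: [0.2, -0.9, -0.4]
opening: 0.0387
t 47.6 p [0.6232 0.0996 0.2427] rot -1.2 zax [-0.003  0.001 -1.   ] q [7.300e-02 8.800e-02 1.699e+00 1.000e-03 1.358e+00 9.400e-02] F [ 0.2 -0.9 -0.4] open 0.0387
shift now [ 0.0014  0.0032 -0.0065] shift after turn [ 0.0014  0.0032 -0.0065] turn [-0.0003  0.0013  0.    ]
t: 48.1
ee_pos: [0.624, 0.0997, 0.2445]
tool_rot: [-3.14, 0.033, -0.001]
force: [0.2, 0.1, 1.1]
opening: 0.0186
t 48.1 p [0.624  0.0997 0.2445] rot -1.2 zax [ 0.     0.001 -1.   ] q [7.300e-02 8.700e-02 1.697e+00 1.000e-03 1.358e+00 9.400e-02] F [0.2 0.1 1.1] open 0.0186
shift now [-0.0024  0.0037  0.0024] shift after turn [-0.0024  0.0037  0.0024] turn [-0.0005 -0.0002 -0.    ]
scene 323
[[0.61  0.066 0.144]
 [0.625 0.101 0.184]
 [0.636 0.169 0.252]]
normal [ 1.    0.01 -0.03] top [0.624 0.1   0.244] bottom [0.622 0.122 0.152]
```

Opening 18.6 mm means both rings are gripped by their faces. Lift them off over the tip and carry them to the free mat area.

```bash
python3 -m creep '[{"rx":0,"ry":0,"rz":0,"x":0,"y":0,"z":-0.05,"grip":-0.8},{"rx":0,"ry":0,"rz":0,"x":0,"y":0,"z":-0.1,"grip":-0.8},{"rx":0,"ry":0,"rz":0,"x":0,"y":0,"z":-0.1,"grip":-0.8},{"rx":0,"ry":0,"rz":0,"x":0,"y":0,"z":-0.1,"grip":-0.8},{"rx":0,"ry":0,"rz":0,"x":0,"y":0,"z":0,"grip":-0.8}]' 80
python3 d.py 0.46 -0.14 0.31 -1.2; python3 hung.py
python3 -m creep '[{"rx":0,"ry":0,"rz":0,"x":-0.08,"y":0,"z":0,"grip":-0.8},{"rx":0,"ry":0,"rz":0,"x":-0.16,"y":0,"z":0,"grip":-0.8},{"rx":0,"ry":0,"rz":0,"x":-0.18,"y":0,"z":0,"grip":-0.8},{"rx":0,"ry":0,"rz":0,"x":-0.18,"y":0,"z":0,"grip":-0.8},{"rx":0,"ry":0,"rz":0,"x":-0.18,"y":0,"z":0,"grip":-0.8}]' 80
python3 d.py 0.46 -0.14 0.31 -1.2
```

```text
t: 48.65
ee_pos: [0.6248, 0.0996, 0.3173]
tool_rot: [-3.14, 0.033, -0.007]
force: [0.8, -0.5, -2.4]
opening: 0.0182
t 48.65 p [0.6248 0.0996 0.3173] rot -1.2 zax [ 0.005  0.001 -1.   ] q [7.300e-02 5.000e-02 1.614e+00 1.000e-03 1.473e+00 9.400e-02] F [ 0.8 -0.5 -2.4] open 0.0182
shift now [-0.799   1.2151  0.0316] shift after turn [-0.7989  1.215   0.0366] turn [-0.0006 -0.0022 -0.    ]
scene 232
[[0.611 0.066 0.217]
 [0.626 0.139 0.232]
 [0.635 0.171 0.267]]
normal [-0.98 -0.02  0.19] top [0.627 0.134 0.25 ] bottom [nan nan nan]
t: 49.2
ee_pos: [0.4656, 0.1027, 0.3113]
tool_rot: [-3.141, 0.033, 0.008]
force: [0.3, -0.1, -2.4]
opening: 0.0178
t 49.2 p [0.4656 0.1027 0.3113] rot -1.2 zax [-0.005  0.    -1.   ] q [ 1.040e-01 -3.000e-01  1.941e+00  1.000e-03  1.505e+00  1.250e-01] F [ 0.3 -0.1 -2.4] open 0.0178
shift now [-0.0022  1.2138  0.0064] shift after turn [-0.0025  1.2138  0.0067] turn [-0.0001  0.0023 -0.0001]hung.py:5: RuntimeWarning: Mean of empty slice.
  q=P[m];print(n,len(q)); print(np.percentile(q,[2,50,98],axis=0).round(3)); k=q-q.mean(0); print("normal",np.linalg.svd(k)[2][2].round(2), "top",q[q[:,2]>.235].mean(0).round(3),"bottom",q[q[:,2]<.17].mean(0).round(3))
  ret = um.true_divide(
```

```bash
python3 -m creep '[{"rx":0,"ry":0,"rz":0,"x":0,"y":0.15,"z":0,"grip":-0.8},{"rx":0,"ry":0,"rz":0,"x":0,"y":0.2,"z":0,"grip":-0.8},{"rx":0,"ry":0,"rz":0,"x":0,"y":0.22,"z":0,"grip":-0.8},{"rx":0,"ry":0,"rz":0,"x":0,"y":0.22,"z":0,"grip":-0.8},{"rx":0,"ry":0,"rz":0,"x":0,"y":0.22,"z":0,"grip":-0.8}]' 80
python3 -m creep '[{"rx":0,"ry":0,"rz":0,"x":0,"y":0.2,"z":0,"grip":-0.8},{"rx":0,"ry":-0.05,"rz":0,"x":0,"y":0,"z":0,"grip":-0.8},{"rx":0,"ry":-0.06,"rz":0,"x":0,"y":0,"z":0,"grip":-0.8},{"rx":0,"ry":-0.065,"rz":0,"x":0,"y":0,"z":0,"grip":-0.8},{"rx":0,"ry":-0.065,"rz":0,"x":0,"y":0,"z":0,"grip":-0.8}]' 80
python3 -m creep '[{"rx":0,"ry":-0.065,"rz":0,"x":0,"y":0,"z":0,"grip":-0.8},{"rx":0,"ry":-0.065,"rz":0,"x":0,"y":0,"z":0,"grip":-0.8},{"rx":0,"ry":-0.065,"rz":0,"x":0,"y":0,"z":0,"grip":-0.8},{"rx":0,"ry":-0.065,"rz":0,"x":0,"y":0,"z":0,"grip":-0.8},{"rx":0,"ry":0,"rz":0,"x":0,"y":0,"z":0,"grip":-0.8}]' 80
python3 d.py; python3 - <<'E'
from h import *
im,P,c=shot("scene");hsv=cv2.cvtColor(im,cv2.COLOR_RGB2HSV)
m=(hsv[...,0]>=12)&(hsv[...,0]<=30)&(hsv[...,1]>110)&(hsv[...,2]>80)&(P[...,2]>.02)&(P[...,2]<.4)&(P[...,0]>.25)&(P[...,0]<.55)&(P[...,1]>-.3)&(P[...,1]<0)
q=P[m];print(len(q),np.percentile(q,[2,50,98],axis=0).round(3));print(np.linalg.svd(q-q.mean(0))[2][2].round(2))
st=monitor.observe();M=R.from_rotvec(st["tool_rot"]).as_matrix()
l=(q-st["ee_pos"])@M;print("ring pts in tool frame",np.percentile(l,[2,50,98],axis=0).round(3))
E
```

```text
t: 49.7
ee_pos: [0.4624, -0.1004, 0.3117]
tool_rot: [-3.14, 0.032, 0.005]
force: [0.8, -0.0, -2.6]
opening: 0.018
t: 50.2
ee_pos: [0.4624, -0.1393, 0.3126]
tool_rot: [-3.034, 0.032, 0.79]
force: [-0.4, 0.0, -1.8]
opening: 0.0181
t: 50.7
ee_pos: [0.4624, -0.1388, 0.308]
tool_rot: [-2.702, 0.024, 1.577]
force: [-0.3, 0.2, -3.0]
opening: 0.0178
t 50.7 p [ 0.4624 -0.1388  0.308 ] rot -0.8 zax [-0.87   0.019 -0.492] q [-0.283  0.285  1.587 -0.302  2.288 -0.337] F [-0.3  0.2 -3. ] open 0.0178
257 [[ 0.371 -0.17   0.257]
 [ 0.386 -0.143  0.276]
 [ 0.466 -0.09   0.313]]
[ 0.46  0.03 -0.89]
ring pts in tool frame [[-0.015 -0.047  0.   ]
 [-0.005  0.006  0.086]
 [ 0.01   0.032  0.099]]
```

```bash
python3 -m creep '[{"rx":0,"ry":0,"rz":0,"x":0.12,"y":0,"z":0.068,"grip":-0.8},{"rx":0,"ry":0,"rz":0,"x":0.16,"y":0,"z":0.09,"grip":-0.8},{"rx":0,"ry":0,"rz":0,"x":0.16,"y":0,"z":0.09,"grip":-0.8},{"rx":0,"ry":0,"rz":0,"x":0.16,"y":0,"z":0.09,"grip":-0.8},{"rx":0,"ry":0,"rz":0,"x":0.16,"y":0,"z":0.09,"grip":-0.8}]' 80
python3 -m creep '[{"rx":0,"ry":0,"rz":0,"x":0.12,"y":0,"z":0.068,"grip":-0.8},{"rx":0,"ry":0,"rz":0,"x":0.08,"y":0,"z":0.045,"grip":-0.8},{"rx":0,"ry":0,"rz":0,"x":0.04,"y":0,"z":0.023,"grip":-0.8},{"rx":0,"ry":0,"rz":0,"x":0,"y":0,"z":0,"grip":-0.8},{"rx":0,"ry":0,"rz":0,"x":0,"y":0,"z":0,"grip":-0.8}]' 80
python3 d.py
```

```text
t: 51.25
ee_pos: [0.4647, -0.1391, 0.1389]
tool_rot: [-2.716, 0.029, 1.558]
force: [1.0, 0.4, -2.1]
opening: 0.018
t: 51.75
ee_pos: [0.4656, -0.1392, 0.0854]
tool_rot: [-2.713, 0.029, 1.563]
force: [-0.5, -0.3, -2.6]
opening: 0.0176
t 51.75 p [ 0.4656 -0.1392  0.0854] rot -1.2 zax [-0.865  0.018 -0.501] q [-0.282  0.539  1.663 -0.244  1.959 -0.227] F [-0.5 -0.3 -2.6] open 0.0176
```

```bash
python3 -m creep '[{"rx":0,"ry":0,"rz":0,"x":0.035,"y":0,"z":0.02,"grip":-0.8},{"rx":0,"ry":0,"rz":0,"x":0.025,"y":0,"z":0.014,"grip":-0.8},{"rx":0,"ry":0,"rz":0,"x":0.014,"y":0,"z":0.008,"grip":-0.8},{"rx":0,"ry":0,"rz":0,"x":0,"y":0,"z":0,"grip":-0.8},{"rx":0,"ry":0,"rz":0,"x":0,"y":0,"z":0,"grip":-0.8}]' 80
python3 d.py
python3 -m creep '[{"rx":0,"ry":0,"rz":0,"x":0,"y":0,"z":0,"grip":-0.4},{"rx":0,"ry":0,"rz":0,"x":0,"y":0,"z":0,"grip":-0.2},{"rx":0,"ry":0,"rz":0,"x":0,"y":0,"z":-0.03,"grip":-0.2},{"rx":0,"ry":0,"rz":0,"x":0,"y":0,"z":-0.1,"grip":-0.2},{"rx":0,"ry":0,"rz":0,"x":0,"y":0,"z":-0.15,"grip":-0.2}]' 40
python3 -m creep '[{"rx":0,"ry":0,"rz":0,"x":-0.17,"y":0,"z":-0.1,"grip":-1},{"rx":0,"ry":0,"rz":0,"x":-0.17,"y":0,"z":-0.1,"grip":-1},{"rx":0,"ry":0,"rz":0,"x":-0.17,"y":0,"z":-0.1,"grip":-1},{"rx":0,"ry":0,"rz":0,"x":-0.17,"y":0,"z":-0.1,"grip":-1},{"rx":0,"ry":0,"rz":0,"x":-0.17,"y":0,"z":-0.1,"grip":-1}]' 40
python3 d.py 0.602 -0.002 0.25 88.8; python3 - <<'E'
from h import *
for n in("top","scene"):
    im,P,c=shot(n);hsv=cv2.cvtColor(im,cv2.COLOR_RGB2HSV)
    m=(hsv[...,0]>=12)&(hsv[...,0]<=30)&(hsv[...,1]>110)&(hsv[...,2]>80)&(P[...,2]>.004)&(P[...,2]<.4)&(P[...,0]>.25)&(P[...,0]<.55)&(P[...,1]>-.3)&(P[...,1]<.12)
    for lo,hi in((.004,.014),(.014,.08)):
        q=P[m&(P[...,2]>lo)&(P[...,2]<hi)]
        if len(q)>20:
            A=np.c_[2*q[:,:2],np.ones(len(q))];v=np.linalg.lstsq(A,(q[:,:2]**2).sum(1),rcond=None)[0];print(n,lo,len(q),v[:2].round(4),np.sqrt(v[2]+v[0]**2+v[1]**2).round(4),np.percentile(q,[2,50,98],axis=0).round(3).tolist())
E
```

```text
t: 52.25
ee_pos: [0.4648, -0.1389, 0.067]
tool_rot: [-2.71, 0.028, 1.567]
force: [-0.5, -0.5, -2.3]
opening: 0.0176
t 52.25 p [ 0.4648 -0.1389  0.067 ] rot -1.1 zax [-0.866  0.019 -0.499] q [-0.282  0.567  1.663 -0.241  1.935 -0.221] F [-0.5 -0.5 -2.3] open 0.0176
t: 52.75
ee_pos: [0.5129, -0.1397, 0.0952]
tool_rot: [-2.707, 0.028, 1.571]
force: [-0.2, -0.7, -0.7]
opening: 0.0341
t: 53.25
ee_pos: [0.5152, -0.14, 0.2947]
tool_rot: [-2.71, 0.028, 1.566]
force: [0.2, 0.1, 0.1]
opening: -0.0001
t 53.25 p [ 0.5152 -0.14    0.2947] rot -1.2 zax [-0.866  0.019 -0.499] q [-0.265  0.4    1.462 -0.282  2.295 -0.314] F [0.2 0.1 0.1] open -0.0001
shift now [ 0.4035 -0.6991 -0.2514] shift after turn [0.6991 0.4194 0.2237] turn [-0.3899  0.3894 -0.6742]
scene 0.004 219 [ 0.433  -0.1156] 0.052 [[0.367, -0.171, 0.004], [0.445, -0.131, 0.009], [0.493, -0.083, 0.014]]
scene 0.014 179 [ 0.4192 -0.1107] 0.0504 [[0.365, -0.163, 0.014], [0.42, -0.132, 0.019], [0.472, -0.077, 0.026]]
```

Both rings lie stacked on the mat: top one at (0.419,-0.111), lower one at about (0.433,-0.116). Now lock the carriage properly, lifting off the tab while still pushing against the stop.

```bash
python3 -m creep '[{"rx":0,"ry":0.05,"rz":0,"x":0,"y":0,"z":0,"grip":-1},{"rx":0,"ry":0.065,"rz":0,"x":0,"y":0,"z":0,"grip":-1},{"rx":0,"ry":0.065,"rz":0,"x":0,"y":0,"z":0,"grip":-1},{"rx":0,"ry":0.065,"rz":0,"x":0,"y":0,"z":0,"grip":-1},{"rx":0,"ry":0.065,"rz":0,"x":0,"y":0,"z":0,"grip":-1}]' 20
python3 -m creep '[{"rx":0,"ry":0.065,"rz":0,"x":0,"y":0,"z":0,"grip":-1},{"rx":0,"ry":0.065,"rz":0,"x":0,"y":0,"z":0,"grip":-1},{"rx":0,"ry":0.06,"rz":0,"x":0,"y":0,"z":0,"grip":-1},{"rx":0,"ry":0,"rz":0,"x":0,"y":0,"z":0,"grip":-1},{"rx":0,"ry":0,"rz":0,"x":0,"y":0,"z":0,"grip":-1}]' 20
python3 d.py 0.602 -0.003 0.25 -1.2
```

```text
t: 53.85
ee_pos: [0.5156, -0.1401, 0.293]
tool_rot: [-3.076, 0.032, 0.612]
force: [-1.3, -0.1, -0.1]
opening: -0.0002
t: 54.35
ee_pos: [0.5147, -0.1402, 0.2926]
tool_rot: [-3.141, 0.033, 0.004]
force: [0.3, 0.2, 0.4]
opening: 0.0001
t 54.35 p [ 0.5147 -0.1402  0.2926] rot -1.2 zax [-0.002  0.001 -1.   ] q [-0.366 -0.159  1.855 -0.     1.448 -0.345] F [0.3 0.2 0.4] open 0.0001
shift now [ 0.4222 -0.6948  0.2123] shift after turn [ 0.4219 -0.6948  0.2129] turn [-0.0004  0.0012 -0.0002]
```

```bash
python3 -m creep '[{"rx":0,"ry":0,"rz":0,"x":0.1,"y":-0.16,"z":0.03,"grip":-1},{"rx":0,"ry":0,"rz":0,"x":0.1,"y":-0.18,"z":0.05,"grip":-1},{"rx":0,"ry":0,"rz":0,"x":0.12,"y":-0.18,"z":0.05,"grip":-1},{"rx":0,"ry":0,"rz":0,"x":0.1,"y":-0.175,"z":0.05,"grip":-1},{"rx":0,"ry":0,"rz":0,"x":0,"y":0,"z":0,"grip":-1}]' 20
python3 -m creep '[{"rx":0,"ry":0,"rz":0,"x":0,"y":0,"z":0.15,"grip":-1},{"rx":0,"ry":0,"rz":0,"x":0,"y":0,"z":0.2,"grip":-1},{"rx":0,"ry":0,"rz":0,"x":0,"y":0,"z":0.2,"grip":-1},{"rx":0,"ry":0,"rz":0,"x":0,"y":0,"z":0.2,"grip":-1},{"rx":0,"ry":0,"rz":0,"x":0,"y":0,"z":0.03,"grip":-1}]' 20
python3 d.py 0.602 -0.003 0.072 -1.2
```

```text
t: 54.85
ee_pos: [0.6033, 0.001, 0.253]
tool_rot: [-3.139, 0.025, 0.011]
force: [0.3, 0.0, -0.8]
opening: -0.0003
t: 55.35
ee_pos: [0.598, -0.0027, 0.0935]
tool_rot: [-3.14, 0.033, 0.022]
force: [-0.8, 0.2, -0.5]
opening: -0.0001
t 55.35 p [ 0.598  -0.0027  0.0935] rot -1.2 zax [-0.014  0.002 -1.   ] q [-0.094  0.163  1.882  0.     1.111 -0.074] F [-0.8  0.2 -0.5] open -0.0001
shift now [0.0215 0.0012 0.1072] shift after turn [0.02   0.001  0.1075] turn [-0.0006  0.0068  0.    ]
```

```bash
python3 -m creep '[{"rx":0,"ry":0.005,"rz":0,"x":0.02,"y":0,"z":0.04,"grip":-1},{"rx":0,"ry":0,"rz":0,"x":0,"y":0,"z":0.04,"grip":-1},{"rx":0,"ry":0,"rz":0,"x":0,"y":0,"z":0.03,"grip":-1},{"rx":0,"ry":0,"rz":0,"x":0,"y":0,"z":0,"grip":-1},{"rx":0,"ry":0,"rz":0,"x":0,"y":0,"z":0,"grip":-1}]' 20
python3 d.py
python3 -m creep '[{"rx":0,"ry":0,"rz":0,"x":0,"y":-0.03,"z":0,"grip":-1},{"rx":0,"ry":0,"rz":0,"x":0,"y":-0.03,"z":0,"grip":-1},{"rx":0,"ry":0,"rz":0,"x":0,"y":-0.01,"z":0,"grip":-1},{"rx":0,"ry":0,"rz":0,"x":0,"y":0,"z":0,"grip":-1},{"rx":0,"ry":0,"rz":0,"x":0,"y":0,"z":0,"grip":-1}]' 20
python3 d.py
```

```text
t: 55.85
ee_pos: [0.6066, -0.0029, 0.0793]
tool_rot: [-3.141, 0.033, -0.017]
force: [-0.2, 0.3, 0.7]
opening: 0.0001
t 55.85 p [ 0.6066 -0.0029  0.0793] rot -1.2 zax [ 0.011  0.    -1.   ] q [-0.094  0.185  1.884  0.002  1.062 -0.074] F [-0.2  0.3  0.7] open 0.0001
t: 56.35
ee_pos: [0.607, 0.0085, 0.0799]
tool_rot: [3.136, -0.031, 0.017]
force: [-2.3, -12.4, 5.5]
opening: -0.0006
t 56.35 p [0.607  0.0085 0.0799] rot -1.1 zax [ 0.011 -0.006 -1.   ] q [-0.072  0.185  1.883 -0.006  1.063 -0.05 ] F [ -2.3 -12.4   5.5] open -0.0006
```

```bash
python3 -m creep '[{"rx":0,"ry":0,"rz":0,"x":0,"y":-0.005,"z":-0.03,"grip":-1},{"rx":0,"ry":0,"rz":0,"x":0,"y":0,"z":-0.03,"grip":-1},{"rx":0,"ry":0,"rz":0,"x":0,"y":0,"z":-0.05,"grip":-1},{"rx":0,"ry":0,"rz":0,"x":0,"y":0.04,"z":-0.05,"grip":-1},{"rx":0,"ry":-0.004,"rz":0,"x":0,"y":0.02,"z":-0.05,"grip":-1}]' 20
python3 d.py 
cat > tab.py <<'E'
from h import *
im,P,c=shot("wrist")
m=(P[...,0]>.575)&(P[...,0]<.63)&(P[...,2]>.05)&(P[...,2]<.08)&(im.astype(int).sum(2)<200)
q=P[m];print("tab",len(q),np.percentile(q,[2,50,98],axis=0).round(4).tolist(),"z hist",np.histogram(q[:,2],np.arange(.05,.081,.002))[0])
E
python3 tab.py
```

```text
t: 56.85
ee_pos: [0.6055, 0.0, 0.1212]
tool_rot: [-3.141, 0.032, -0.002]
force: [-0.1, 0.3, 1.0]
opening: 0.0001
t 56.85 p [0.6055 0.     0.1212] rot -1.2 zax [ 0.001  0.001 -1.   ] q [-8.900e-02  1.370e-01  1.859e+00  1.000e-03  1.144e+00 -6.900e-02] F [-0.1  0.3  1. ] open 0.0001
tab 3978 [[0.5854, -0.0158, 0.064], [0.6007, 0.0067, 0.0665], [0.6176, 0.0233, 0.0729]] z hist [   0    0    0    2    5   17   57  939 2218   80  241  419    0    0
    0]
```

Tab now up (saddle 66.5 mm, lips 73 mm) at the far stop: locked. Back to the ring stack.

```bash
python3 -m creep '[{"rx":0,"ry":0,"rz":0,"x":0,"y":0,"z":-0.2,"grip":-1},{"rx":0,"ry":0,"rz":0,"x":0,"y":0.0,"z":-0.2,"grip":-1},{"rx":0,"ry":0,"rz":0,"x":-0.15,"y":0.07,"z":-0.15,"grip":-1},{"rx":0,"ry":0,"rz":0,"x":-0.2,"y":0.09,"z":0,"grip":-1},{"rx":0,"ry":0,"rz":0,"x":-0.2,"y":0.09,"z":0,"grip":-0.1}]' 20
python3 -m creep '[{"rx":0,"ry":0,"rz":0,"x":-0.2,"y":0.09,"z":0,"grip":-0.1},{"rx":0,"ry":0,"rz":0,"x":-0.2,"y":0.09,"z":0,"grip":-0.1},{"rx":0,"ry":0,"rz":0,"x":-0.2,"y":0.09,"z":0,"grip":-0.1},{"rx":0,"ry":0,"rz":0,"x":-0.03,"y":0.03,"z":0,"grip":-0.1},{"rx":0,"ry":0,"rz":0,"x":0,"y":0,"z":0,"grip":-0.1}]' 20
python3 d.py 0.368 -0.110 0.07 -1.2
cat > stack.py <<'E'
from h import *
from scipy.optimize import least_squares
for n in("wrist","top","scene"):
    im,P,c=shot(n);hsv=cv2.cvtColor(im,cv2.COLOR_RGB2HSV)
    m=(hsv[...,0]>=12)&(hsv[...,0]<=30)&(hsv[...,1]>110)&(hsv[...,2]>80)&(P[...,2]>.004)&(P[...,2]<.05)&(P[...,0]>.25)&(P[...,0]<.55)&(P[...,1]>-.3)&(P[...,1]<.12)
    for lo,hi in((.004,.0145),(.0155,.05)):
        q=P[m&(P[...,2]>lo)&(P[...,2]<hi)]
        if len(q)>20:
            f=lambda v:np.maximum(abs(np.hypot(q[:,0]-v[0],q[:,1]-v[1])-.051)-.005,0)
            v=least_squares(f,q.mean(0)[:2],loss="soft_l1",f_scale=.002).x
            pl=np.linalg.lstsq(np.c_[q[:,:2]-v,np.ones(len(q))],q[:,2],rcond=None)[0]
            print(n,lo,len(q),"c",v.round(4),"res",np.mean(f(v)).round(4),"z plane",pl.round(3),"zmed",np.median(q[:,2]).round(4))
E
python3 stack.py
python3 - <<'E'
from h import *
im,P,c=shot("wrist");save(im,"w11.png")
E
```

```text
t: 57.4
ee_pos: [0.4942, -0.0481, 0.2321]
tool_rot: [-3.141, 0.032, -0.007]
force: [-0.1, -0.9, 0.1]
opening: 0.0131
t: 57.9
ee_pos: [0.3669, -0.1056, 0.2304]
tool_rot: [-3.141, 0.037, -0.005]
force: [0.1, 0.1, -0.0]
opening: 0.038
t 57.9 p [ 0.3669 -0.1056  0.2304] rot -1.3 zax [ 0.003  0.    -1.   ] q [-4.220e-01 -5.180e-01  2.229e+00  2.000e-03  1.428e+00 -3.990e-01] F [ 0.1  0.1 -0. ] open 0.038
shift now [0.0036 0.0222 0.802 ] shift after turn [0.0062 0.022  0.802 ] turn [-0.0002 -0.0015 -0.0012]
wrist 0.004 2819 c [ 0.4341 -0.1142] res 0.0005 z plane [-0.002  0.     0.01 ] zmed 0.0108
wrist 0.0155 5099 c [ 0.3586 -0.0489] res 0.0351 z plane [-0.021  0.017  0.023] zmed 0.0213
top 0.004 235 c [ 0.4325 -0.1145] res 0.0006 z plane [-0.003  0.004  0.009] zmed 0.0085
top 0.0155 224 c [ 0.4119 -0.1052] res 0.0013 z plane [-0.005  0.006  0.019] zmed 0.0189
scene 0.004 284 c [ 0.4338 -0.1149] res 0.0057 z plane [-0.009  0.004  0.009] zmed 0.0095
scene 0.0155 249 c [ 0.4149 -0.1062] res 0.0145 z plane [-0.017  0.005  0.02 ] zmed 0.0196
```

View pics/w11.png

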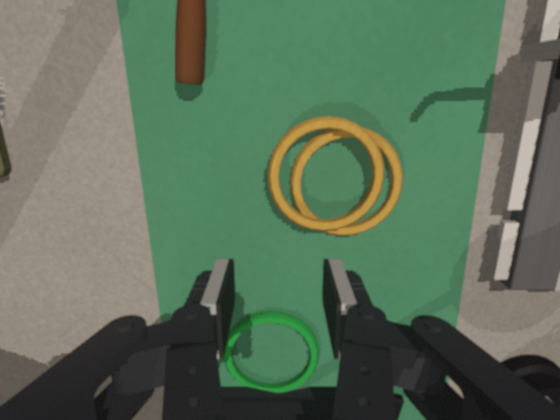

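This is my last picture. The upper ring is centred at (326,174); the lower one shifts right to about (347,182). The mat is otherwise as before. I'll fit the upper ring only, with a tighter mask.

```bash
python3 - <<'E'
from h import *
from scipy.optimize import least_squares
im,P,c=shot("wrist");hsv=cv2.cvtColor(im,cv2.COLOR_RGB2HSV)
w=np.zeros(im.shape[:2],bool);w[105:245,255:410]=1
m=w&(hsv[...,1]>110)&(hsv[...,0]>=12)&(hsv[...,0]<=30)&(P[...,2]>.0185)&(P[...,2]<.03)
m=cv2.erode(m.astype(np.uint8),np.ones((2,2)))>0
q=P[m]
f=lambda v:np.maximum(abs(np.hypot(q[:,0]-v[0],q[:,1]-v[1])-.051)-.004,0)
v=least_squares(f,[.412,-.106],loss="soft_l1",f_scale=.002).x;print(len(q),v.round(4),f(v).mean().round(5),np.percentile(q,[1,50,99],axis=0).round(4).tolist())
A=np.c_[2*q[:,:2],np.ones(len(q))];s=np.linalg.lstsq(A,(q[:,:2]**2).sum(1),rcond=None)[0];print(s[:2],np.sqrt(s[2]+s[0]**2+s[1]**2))
E
```

```text
2548 [ 0.4139 -0.1058] 5e-05 [[0.3617, -0.1576, 0.0189], [0.4149, -0.0981, 0.0211], [0.4663, -0.0531, 0.0228]]
[ 0.41397229 -0.10561127] 0.05003051632335959
```

```bash
python3 d.py 0.3629 -0.1045 0.07 -1.2
python3 -m creep '[{"rx":0,"ry":0,"rz":0,"x":-0.018,"y":-0.005,"z":0.12,"grip":-0.1},{"rx":0,"ry":0,"rz":0,"x":0,"y":0,"z":0.2,"grip":-0.1},{"rx":0,"ry":0,"rz":0,"x":0,"y":0,"z":0.2,"grip":-0.1},{"rx":0,"ry":0,"rz":0,"x":0,"y":0,"z":0.2,"grip":-0.1},{"rx":0,"ry":0,"rz":0,"x":0,"y":0,"z":0.08,"grip":-0.1}]' 20
python3 -m creep '[{"rx":0,"ry":0,"rz":0,"x":0,"y":0,"z":0,"grip":-0.1},{"rx":0,"ry":0,"rz":0,"x":0,"y":0,"z":0,"grip":-0.1},{"rx":0,"ry":0,"rz":0,"x":0,"y":0,"z":0,"grip":-0.1},{"rx":0,"ry":0,"rz":0,"x":0,"y":0,"z":0,"grip":-0.1},{"rx":0,"ry":0,"rz":0,"x":0,"y":0,"z":0,"grip":-0.1}]' 20
python3 d.py 0.3629 -0.1045 0.030 -1.2
```

```text
t 58.15 p [ 0.3681 -0.1046  0.2299] rot -1.1 zax [ 0.001  0.001 -1.   ] q [-4.180e-01 -5.130e-01  2.226e+00  1.000e-03  1.428e+00 -3.990e-01] F [-0.   0.4  0.7] open 0.0388
shift now [-0.0266  0.0008  0.7996] shift after turn [-2.610e-02 -2.000e-04  7.996e-01] turn [-0.0006 -0.0003  0.0006]
t: 58.65
ee_pos: [0.3617, -0.1021, 0.0656]
tool_rot: [-3.137, 0.031, 0.009]
force: [-0.1, -0.0, 1.1]
opening: 0.0387
t: 59.15
ee_pos: [0.3648, -0.1041, 0.0711]
tool_rot: [3.141, -0.033, 0.005]
force: [-0.2, 0.5, -0.1]
opening: 0.0383
t 59.15 p [ 0.3648 -0.1041  0.0711] rot -1.2 zax [ 0.003 -0.    -1.   ] q [-4.210e-01 -3.370e-01  2.388e+00  1.000e-03  1.088e+00 -4.000e-01] F [-0.2  0.5 -0.1] open 0.0383
shift now [-0.01    0.0021  0.2054] shift after turn [-0.0093  0.0021  0.2054] turn [ 0.0001 -0.0016  0.    ]
```

```bash
python3 -m creep '[{"rx":0,"ry":-0.001,"rz":0,"x":-0.009,"y":0.002,"z":0.08,"grip":-0.1},{"rx":0,"ry":0,"rz":0,"x":0,"y":0,"z":0.07,"grip":-0.1},{"rx":0,"ry":0,"rz":0,"x":0,"y":0,"z":0.04,"grip":-0.1},{"rx":0,"ry":0,"rz":0,"x":0,"y":0,"z":0,"grip":-0.1},{"rx":0,"ry":0,"rz":0,"x":0,"y":0,"z":0,"grip":-0.1}]' 20
python3 d.py 0.3629 -0.1045 0.030 -1.2
```

```text
t: 59.65
ee_pos: [0.3624, -0.1043, 0.0323]
tool_rot: [-3.141, 0.033, 0.001]
force: [0.1, -0.7, 0.9]
opening: 0.0384
t 59.65 p [ 0.3624 -0.1043  0.0323] rot -1.2 zax [-0.     0.001 -1.   ] q [-0.423 -0.264  2.41   0.     0.996 -0.402] F [ 0.1 -0.7  0.9] open 0.0384
shift now [0.0025 0.0011 0.0117] shift after turn [0.0025 0.0011 0.0117] turn [-0.0003  0.0002 -0.    ]
```

```bash
python3 -m creep '[{"rx":0,"ry":0,"rz":0,"x":0.0025,"y":0.001,"z":0.01,"grip":-0.1},{"rx":0,"ry":0,"rz":0,"x":0,"y":0,"z":0,"grip":-0.5},{"rx":0,"ry":0,"rz":0,"x":0,"y":0,"z":0,"grip":-1},{"rx":0,"ry":0,"rz":0,"x":0,"y":0,"z":0,"grip":-1},{"rx":0,"ry":0,"rz":0,"x":0,"y":0,"z":0,"grip":-1}]' 60
python3 -m creep '[{"rx":0,"ry":0,"rz":0,"x":0,"y":0,"z":0,"grip":-1},{"rx":0,"ry":0,"rz":0,"x":0,"y":0,"z":-0.05,"grip":-1},{"rx":0,"ry":0,"rz":0,"x":0,"y":0,"z":-0.15,"grip":-1},{"rx":0,"ry":0,"rz":0,"x":0,"y":0,"z":-0.2,"grip":-1},{"rx":0,"ry":0,"rz":0,"x":0,"y":0,"z":-0.2,"grip":-1}]' 60
python3 -m creep '[{"rx":0,"ry":0,"rz":0,"x":0,"y":0,"z":-0.2,"grip":-1},{"rx":0,"ry":0,"rz":0,"x":0,"y":0,"z":-0.2,"grip":-1},{"rx":0,"ry":0,"rz":0,"x":0,"y":0,"z":-0.2,"grip":-1},{"rx":0,"ry":0,"rz":0,"x":0,"y":0,"z":-0.2,"grip":-1},{"rx":0,"ry":0,"rz":0,"x":0,"y":0,"z":-0.15,"grip":-1}]' 60
python3 d.py 0.54 0.1215 0.345 -1.2
cat > held.py <<'E'
from h import *
im,P,c=shot("scene");hsv=cv2.cvtColor(im,cv2.COLOR_RGB2HSV)
st=monitor.observe();M=R.from_rotvec(st["tool_rot"]).as_matrix()
l=(P-st["ee_pos"])@M
m=(hsv[...,0]>=12)&(hsv[...,0]<=30)&(hsv[...,1]>100)&(abs(l[...,0]-.05)<.09)&(abs(l[...,1])<.09)&(abs(l[...,2]-.015)<.05)
q=l[m];print("held ring in tool frame",len(q),np.percentile(q,[2,50,98],axis=0).round(3).tolist())
if len(q)>20: print("normal(tool)",np.linalg.svd(q-q.mean(0))[2][2].round(2))
E
python3 held.py; python3 ring.py top
```

```text
t: 60.15
ee_pos: [0.3628, -0.1044, 0.0301]
tool_rot: [-3.141, 0.033, 0.001]
force: [0.4, -0.1, 0.5]
opening: 0.0076
t: 60.65
ee_pos: [0.3617, -0.104, 0.1509]
tool_rot: [-3.14, 0.033, 0.004]
force: [1.0, -0.2, -1.0]
opening: 0.0078
t: 61.15
ee_pos: [0.3626, -0.1045, 0.3431]
tool_rot: [3.141, -0.033, 0.002]
force: [0.1, 0.4, -1.8]
opening: 0.008
t 61.15 p [ 0.3626 -0.1045  0.3431] rot -1.2 zax [ 0.001 -0.    -1.   ] q [-0.423 -0.563  2.071  0.     1.632 -0.402] F [ 0.1  0.4 -1.8] open 0.008
shift now [ 0.863  -1.1485 -0.0086] shift after turn [ 0.8632 -1.1483 -0.0095] turn [ 0.0001 -0.0007 -0.0001]
held ring in tool frame 352 [[0.003, -0.049, 0.012], [0.069, 0.004, 0.018], [0.106, 0.054, 0.026]]
normal(tool) [ 0.03  0.   -1.  ]
top [169. 274.] c [0.4412 0.2934] r 0.0749 z 0.0059
```

```bash
python3 -m creep '[{"rx":0,"ry":0,"rz":0,"x":0.06,"y":-0.08,"z":0,"grip":-1},{"rx":0,"ry":0,"rz":0,"x":0.11,"y":-0.146,"z":0,"grip":-1},{"rx":0,"ry":0,"rz":0,"x":0.11,"y":-0.146,"z":0,"grip":-1},{"rx":0,"ry":0,"rz":0,"x":0.11,"y":-0.146,"z":0,"grip":-1},{"rx":0,"ry":0,"rz":0,"x":0.11,"y":-0.146,"z":0,"grip":-1}]' 60
python3 -m creep '[{"rx":0,"ry":0,"rz":0,"x":0.11,"y":-0.146,"z":0,"grip":-1},{"rx":0,"ry":0,"rz":0,"x":0.11,"y":-0.146,"z":0,"grip":-1},{"rx":0,"ry":0,"rz":0,"x":0.11,"y":-0.146,"z":0,"grip":-1},{"rx":0,"ry":0,"rz":0,"x":0.033,"y":-0.046,"z":0,"grip":-1},{"rx":0,"ry":0.04,"rz":0,"x":0,"y":0,"z":0,"grip":-1}]' 60
python3 -m creep '[{"rx":0,"ry":0.06,"rz":0,"x":0,"y":0,"z":0,"grip":-1},{"rx":0,"ry":0.06,"rz":0,"x":0,"y":0,"z":0,"grip":-1},{"rx":0,"ry":0.06,"rz":0,"x":0,"y":0,"z":0,"grip":-1},{"rx":0,"ry":0.06,"rz":0,"x":0,"y":0,"z":0,"grip":-1},{"rx":0,"ry":0.06,"rz":0,"x":0,"y":0,"z":0,"grip":-1}]' 60
python3 -m creep '[{"rx":0,"ry":0.035,"rz":0,"x":0,"y":0,"z":0,"grip":-1},{"rx":0,"ry":0,"rz":0,"x":0,"y":0,"z":0,"grip":-1},{"rx":0,"ry":0,"rz":0,"x":0,"y":0,"z":0,"grip":-1},{"rx":0,"ry":0,"rz":0,"x":0,"y":0,"z":0,"grip":-1},{"rx":0,"ry":0,"rz":0,"x":0,"y":0,"z":0,"grip":-1}]' 60
python3 p.py 0.622 0.1215 0.30 45; python3 held.py
```

```text
t: 61.75
ee_pos: [0.4654, 0.0274, 0.3382]
tool_rot: [-3.141, 0.033, 0.006]
force: [-0.4, -0.6, -0.6]
opening: 0.008
t: 62.25
ee_pos: [0.5411, 0.1222, 0.3371]
tool_rot: [3.138, -0.031, 0.125]
force: [0.3, 0.0, -1.9]
opening: 0.008
t: 62.75
ee_pos: [0.5392, 0.1207, 0.3389]
tool_rot: [2.936, -0.032, 1.096]
force: [0.9, 1.1, -1.3]
opening: 0.0079
t: 63.25
ee_pos: [0.5408, 0.1211, 0.3406]
tool_rot: [2.896, -0.032, 1.198]
force: [-0.6, -0.4, -0.6]
opening: 0.0081
t 63.25 p [0.5408 0.1211 0.3406] beta 44.9 far now [0.6236 0.1193 0.402 ] q [ 0.19 -0.54  2.18 -0.23  0.74  0.32] F [-0.6 -0.4 -0.6] open 0.0081
tcp tgt [0.5393 0.1232 0.2385] shift now [-0.366 -0.01   0.356] shift after [-0.367 -0.01   0.355] turn [-0.0001  0.0005 -0.0005]
held ring in tool frame 309 [[0.006, -0.045, 0.011], [0.076, 0.011, 0.016], [0.108, 0.057, 0.022]]
normal(tool) [-0.  0.  1.]
```

```bash
python3 -m creep '[{"rx":0,"ry":0,"rz":0,"x":-0.07,"y":-0.01,"z":0.07,"grip":-1},{"rx":0,"ry":0,"rz":0,"x":-0.08,"y":0,"z":0.08,"grip":-1},{"rx":0,"ry":0,"rz":0,"x":-0.08,"y":0,"z":0.08,"grip":-1},{"rx":0,"ry":0,"rz":0,"x":-0.08,"y":0,"z":0.08,"grip":-1},{"rx":0,"ry":0,"rz":0,"x":-0.07,"y":0,"z":0.07,"grip":-1}]' 60
python3 -m creep '[{"rx":0,"ry":0,"rz":0,"x":-0.06,"y":0,"z":0.06,"grip":-1},{"rx":0,"ry":0,"rz":0,"x":-0.05,"y":0,"z":0.05,"grip":-1},{"rx":0,"ry":0,"rz":0,"x":-0.01,"y":0,"z":0.01,"grip":-1},{"rx":0,"ry":0,"rz":0,"x":0,"y":0,"z":0,"grip":-1},{"rx":0,"ry":0,"rz":0,"x":0,"y":0,"z":0,"grip":-1}]' 60
python3 p.py 0.638 0.1215 0.2465 45; python3 held.py
```

```text
t: 63.8
ee_pos: [0.5403, 0.1233, 0.2313]
tool_rot: [2.897, -0.031, 1.196]
force: [0.3, -0.1, -2.0]
opening: 0.0076
t: 64.3
ee_pos: [0.5409, 0.1236, 0.1999]
tool_rot: [2.895, -0.031, 1.201]
force: [-0.4, -0.2, -0.5]
opening: 0.0078
t 64.3 p [0.5409 0.1236 0.1999] beta 45.1 far now [0.6236 0.1218 0.2615] q [ 0.2  -0.42  2.35 -0.35  0.46  0.48] F [-0.4 -0.2 -0.5] open 0.0078
tcp tgt [0.5553 0.1232 0.185 ] shift now [-0.002  0.     0.104] shift after [-0.002  0.     0.104] turn [-0.0004 -0.0005 -0.0004]
held ring in tool frame 264 [[-0.006, -0.047, -0.003], [0.078, 0.012, 0.015], [0.109, 0.056, 0.022]]
normal(tool) [-0.06  0.01  1.  ]
```

```bash
python3 -m creep '[{"rx":0,"ry":0,"rz":0,"x":0,"y":0,"z":0.03,"grip":-1},{"rx":0,"ry":0,"rz":0,"x":0,"y":0,"z":0.03,"grip":-1},{"rx":0,"ry":0,"rz":0,"x":0,"y":0,"z":0.03,"grip":-1},{"rx":0,"ry":0,"rz":0,"x":-0.004,"y":0,"z":0.018,"grip":-1},{"rx":0,"ry":0,"rz":0,"x":0,"y":0,"z":0,"grip":-1}]' 60
python3 p.py 0.638 0.1215 0.2465 45
python3 -m creep '[{"rx":0,"ry":0,"rz":0,"x":0,"y":0,"z":0,"grip":-0.8},{"rx":0,"ry":0,"rz":0,"x":0,"y":0,"z":0,"grip":-0.5},{"rx":0,"ry":0,"rz":0,"x":0,"y":0,"z":0,"grip":-0.3},{"rx":0,"ry":0,"rz":0,"x":0,"y":0,"z":0,"grip":-0.3},{"rx":0,"ry":0,"rz":0,"x":0,"y":0,"z":-0.05,"grip":-0.3}]' 40
python3 -m creep '[{"rx":0,"ry":0,"rz":0,"x":0,"y":0,"z":-0.1,"grip":-0.3},{"rx":0,"ry":0,"rz":0,"x":0,"y":0,"z":-0.12,"grip":-0.3},{"rx":0,"ry":0,"rz":0,"x":0,"y":0,"z":-0.12,"grip":-0.3},{"rx":0,"ry":0,"rz":0,"x":0,"y":0,"z":-0.1,"grip":-0.3},{"rx":0,"ry":-0.05,"rz":0,"x":0,"y":0,"z":0,"grip":-0.3}]' 40
python3 p.py 0.638 0.1215 0.2465 45;python3 hung.py
```

```text
t: 64.85
ee_pos: [0.5556, 0.1232, 0.1829]
tool_rot: [2.896, -0.031, 1.2]
force: [-0.2, 0.1, 1.1]
opening: 0.0081
t 64.85 p [0.5556 0.1232 0.1829] beta 45.0 far now [0.6383 0.1214 0.2445] q [ 0.19 -0.35  2.33 -0.38  0.41  0.5 ] F [-0.2  0.1  1.1] open 0.0081
tcp tgt [0.5553 0.1232 0.185 ] shift now [ 0.006 -0.    -0.008] shift after [ 0.006 -0.    -0.008] turn [-0.0004 -0.     -0.0003]
t: 65.35
ee_pos: [0.5473, 0.1231, 0.1885]
tool_rot: [2.897, -0.031, 1.194]
force: [-0.2, 0.3, 0.4]
opening: 0.03
t: 65.85
ee_pos: [0.4832, 0.125, 0.2525]
tool_rot: [2.957, -0.029, 1.045]
force: [1.8, -0.6, -0.6]
opening: 0.0303
t 65.85 p [0.4832 0.125  0.2525] beta 38.9 far now [0.572  0.1232 0.3049] q [ 0.22 -0.6   2.34 -0.22  0.75  0.35] F [ 1.8 -0.6 -0.6] open 0.0303
tcp tgt [0.5553 0.1232 0.185 ] shift now [0.068 0.002 0.489] shift after [0.016 0.001 0.493] turn [-0.0011  0.0506  0.0002]
scene 237
[[0.605 0.076 0.146]
 [0.627 0.119 0.225]
 [0.655 0.168 0.251]]
normal [ 0.9  -0.36 -0.24] top [0.638 0.12  0.244] bottom [0.618 0.126 0.155]
```

Ring hung at x≈0.638. Now fetch the other one.

```bash
python3 -m creep '[{"rx":0,"ry":-0.065,"rz":0,"x":0,"y":0,"z":0,"grip":-0.1},{"rx":0,"ry":-0.065,"rz":0,"x":0,"y":0,"z":0,"grip":-0.1},{"rx":0,"ry":-0.065,"rz":0,"x":0,"y":0,"z":0,"grip":-0.1},{"rx":0,"ry":-0.065,"rz":0,"x":0,"y":0,"z":0,"grip":-0.1},{"rx":0,"ry":-0.065,"rz":0,"x":0,"y":0,"z":0,"grip":-0.1}]' 20
python3 -m creep '[{"rx":0,"ry":0,"rz":0,"x":-0.06,"y":0.15,"z":0,"grip":-0.1},{"rx":0,"ry":0,"rz":0,"x":-0.09,"y":0.21,"z":0,"grip":-0.1},{"rx":0,"ry":0,"rz":0,"x":-0.09,"y":0.21,"z":0,"grip":-0.1},{"rx":0,"ry":0,"rz":0,"x":-0.09,"y":0.21,"z":0,"grip":-0.1},{"rx":0,"ry":0,"rz":0,"x":-0.09,"y":0.21,"z":0,"grip":-0.1}]' 20
python3 -m creep '[{"rx":0,"ry":0,"rz":0,"x":-0.08,"y":0.2,"z":0,"grip":-0.1},{"rx":0,"ry":0,"rz":0,"x":0,"y":0,"z":0.1,"grip":-0.1},{"rx":0,"ry":0,"rz":0,"x":0,"y":0,"z":0.1,"grip":-0.1},{"rx":0,"ry":0,"rz":0,"x":0,"y":0,"z":0,"grip":-0.1},{"rx":0,"ry":0,"rz":0,"x":0,"y":0,"z":0,"grip":-0.1}]' 20
python3 ring.py wrist; python3 ring.py top; python3 d.py 0.3825 -0.1135 0.065 -1.2; python3 hung.py
```

```text
t: 66.4
ee_pos: [0.4863, 0.1243, 0.2523]
tool_rot: [-3.141, 0.034, 0.006]
force: [-0.2, 0.2, 0.4]
opening: 0.0385
t: 66.9
ee_pos: [0.3967, -0.0732, 0.2513]
tool_rot: [3.141, -0.033, -0.0]
force: [1.1, -1.2, 0.3]
opening: 0.0383
t: 67.4
ee_pos: [0.3805, -0.1113, 0.2116]
tool_rot: [-3.141, 0.034, 0.003]
force: [-0.7, -0.7, 0.7]
opening: 0.0387
wrist [338. 177.] c [ 0.4345 -0.1144] r 0.0502 z 0.0108
top [170. 274.] c [0.4409 0.2904] r 0.0733 z 0.0059
top [307. 264.] c [ 0.4349 -0.1158] r 0.0506 z 0.0081
t 67.5 p [ 0.3813 -0.1113  0.2129] rot -1.2 zax [ 0.001 -0.    -1.   ] q [-0.419 -0.46   2.22   0.     1.38  -0.399] F [0.4 0.8 0.4] open 0.0384
shift now [0.0058 0.0106 0.7397] shift after turn [0.0063 0.0108 0.7397] turn [ 0.0001 -0.0003  0.0002]
scene 260
[[0.621 0.072 0.146]
 [0.639 0.111 0.219]
 [0.669 0.165 0.252]]
normal [ 0.9  -0.42  0.09] top [0.639 0.12  0.245] bottom [0.645 0.114 0.154]
```

```bash
python3 -m creep '[{"rx":0,"ry":0,"rz":0,"x":0.009,"y":0.013,"z":0.12,"grip":-0.1},{"rx":0,"ry":0,"rz":0,"x":0,"y":0,"z":0.2,"grip":-0.1},{"rx":0,"ry":0,"rz":0,"x":0,"y":0,"z":0.2,"grip":-0.1},{"rx":0,"ry":0,"rz":0,"x":0,"y":0,"z":0.15,"grip":-0.1},{"rx":0,"ry":0,"rz":0,"x":0,"y":0,"z":0.07,"grip":-0.1}]' 20
python3 -m creep '[{"rx":0,"ry":0,"rz":0,"x":0,"y":0,"z":0,"grip":-0.1},{"rx":0,"ry":0,"rz":0,"x":0,"y":0,"z":0,"grip":-0.1},{"rx":0,"ry":0,"rz":0,"x":0,"y":0,"z":0,"grip":-0.1},{"rx":0,"ry":0,"rz":0,"x":0,"y":0,"z":0,"grip":-0.1},{"rx":0,"ry":0,"rz":0,"x":0,"y":0,"z":0,"grip":-0.1}]' 20
python3 d.py 0.3835 -0.114 0.020 -1.2
```

```text
t: 68.05
ee_pos: [0.3811, -0.1129, 0.0616]
tool_rot: [-3.139, 0.032, 0.006]
force: [-0.4, -0.2, -0.1]
opening: 0.0382
t: 68.55
ee_pos: [0.383, -0.1141, 0.065]
tool_rot: [3.141, -0.033, 0.002]
force: [0.0, -0.1, -0.1]
opening: 0.0388
t 68.55 p [ 0.383  -0.1141  0.065 ] rot -1.2 zax [ 0.001 -0.    -1.   ] q [-0.424 -0.265  2.346  0.     1.06  -0.404] F [ 0.  -0.1 -0.1] open 0.0388
shift now [ 0.0022 -0.0006  0.225 ] shift after turn [ 0.0025 -0.0006  0.225 ] turn [ 0.     -0.0005 -0.    ]
```

```bash
python3 -m creep '[{"rx":0,"ry":0,"rz":0,"x":0.002,"y":0,"z":0.09,"grip":-0.1},{"rx":0,"ry":0,"rz":0,"x":0,"y":0,"z":0.07,"grip":-0.1},{"rx":0,"ry":0,"rz":0,"x":0,"y":0,"z":0.05,"grip":-0.1},{"rx":0,"ry":0,"rz":0,"x":0,"y":0,"z":0.015,"grip":-0.1},{"rx":0,"ry":0,"rz":0,"x":0,"y":0,"z":0,"grip":-0.1}]' 20
python3 d.py 0.3835 -0.114 0.020 -1.2
python3 -m creep '[{"rx":0,"ry":0,"rz":0,"x":0,"y":0,"z":0,"grip":-0.3},{"rx":0,"ry":0,"rz":0,"x":0,"y":0,"z":0,"grip":-0.6},{"rx":0,"ry":0,"rz":0,"x":0,"y":0,"z":0,"grip":-1},{"rx":0,"ry":0,"rz":0,"x":0,"y":0,"z":0,"grip":-1},{"rx":0,"ry":0,"rz":0,"x":0,"y":0,"z":0,"grip":-1}]' 60
python3 -m creep '[{"rx":0,"ry":0,"rz":0,"x":0,"y":0,"z":0,"grip":-1},{"rx":0,"ry":0,"rz":0,"x":0,"y":0,"z":-0.05,"grip":-1},{"rx":0,"ry":0,"rz":0,"x":0,"y":0,"z":-0.15,"grip":-1},{"rx":0,"ry":0,"rz":0,"x":0,"y":0,"z":-0.2,"grip":-1},{"rx":0,"ry":0,"rz":0,"x":0,"y":0,"z":-0.2,"grip":-1}]' 60
python3 -m creep '[{"rx":0,"ry":0,"rz":0,"x":0,"y":0,"z":-0.2,"grip":-1},{"rx":0,"ry":0,"rz":0,"x":0,"y":0,"z":-0.2,"grip":-1},{"rx":0,"ry":0,"rz":0,"x":0,"y":0,"z":-0.2,"grip":-1},{"rx":0,"ry":0,"rz":0,"x":0,"y":0,"z":-0.2,"grip":-1},{"rx":0,"ry":0,"rz":0,"x":0,"y":0,"z":-0.2,"grip":-1}]' 60
python3 d.py 0.535 0.1215 0.345 -1.2; python3 held.py;python3 hung.py
```

```text
t: 69.05
ee_pos: [0.3824, -0.1137, 0.0187]
tool_rot: [-3.14, 0.033, 0.002]
force: [-0.2, -0.4, 0.2]
opening: 0.0385
t 69.05 p [ 0.3824 -0.1137  0.0187] rot -1.2 zax [-0.002  0.001 -1.   ] q [-4.240e-01 -1.730e-01  2.365e+00  1.000e-03  9.510e-01 -4.030e-01] F [-0.2 -0.4  0.2] open 0.0385
shift now [ 0.0053  0.0013 -0.0065] shift after turn [ 0.0053  0.0013 -0.0064] turn [-0.0005  0.0007 -0.0001]
t: 69.55
ee_pos: [0.3832, -0.1141, 0.0197]
tool_rot: [-3.141, 0.033, 0.0]
force: [-2.1, 0.1, 5.8]
opening: 0.0081
t: 70.05
ee_pos: [0.3818, -0.1134, 0.1398]
tool_rot: [-3.14, 0.033, 0.004]
force: [0.4, 0.3, -1.4]
opening: 0.0084
t: 70.55
ee_pos: [0.3822, -0.1137, 0.3406]
tool_rot: [-3.141, 0.033, 0.001]
force: [1.5, -0.3, -1.2]
opening: 0.0081
t 70.55 p [ 0.3822 -0.1137  0.3406] rot -1.2 zax [-0.001  0.001 -1.   ] q [-0.424 -0.505  2.039  0.     1.608 -0.403] F [ 1.5 -0.3 -1.2] open 0.0081
shift now [ 0.7391 -1.1917 -0.0215] shift after turn [ 0.7391 -1.1916 -0.022 ] turn [-0.0004  0.0003 -0.    ]
held ring in tool frame 350 [[0.004, -0.052, 0.014], [0.072, 0.001, 0.02], [0.106, 0.053, 0.027]]
normal(tool) [ 0.03  0.   -1.  ]
scene 237
[[0.614 0.074 0.145]
 [0.632 0.114 0.224]
 [0.66  0.16  0.252]]
normal [ 0.9  -0.43 -0.06] top [0.636 0.117 0.244] bottom [0.633 0.121 0.153]
```

```bash
python3 -m creep '[{"rx":0,"ry":0,"rz":0,"x":0.05,"y":-0.08,"z":-0.02,"grip":-1},{"rx":0,"ry":0,"rz":0,"x":0.094,"y":-0.152,"z":0,"grip":-1},{"rx":0,"ry":0,"rz":0,"x":0.094,"y":-0.152,"z":0,"grip":-1},{"rx":0,"ry":0,"rz":0,"x":0.094,"y":-0.152,"z":0,"grip":-1},{"rx":0,"ry":0,"rz":0,"x":0.094,"y":-0.152,"z":0,"grip":-1}]' 60
python3 -m creep '[{"rx":0,"ry":0,"rz":0,"x":0.094,"y":-0.152,"z":0,"grip":-1},{"rx":0,"ry":0,"rz":0,"x":0.094,"y":-0.152,"z":0,"grip":-1},{"rx":0,"ry":0,"rz":0,"x":0.094,"y":-0.152,"z":0,"grip":-1},{"rx":0,"ry":0,"rz":0,"x":0.03,"y":-0.05,"z":0,"grip":-1},{"rx":0,"ry":0.04,"rz":0,"x":0,"y":0,"z":0,"grip":-1}]' 60
python3 -m creep '[{"rx":0,"ry":0.06,"rz":0,"x":0,"y":0,"z":0,"grip":-1},{"rx":0,"ry":0.06,"rz":0,"x":0,"y":0,"z":0,"grip":-1},{"rx":0,"ry":0.06,"rz":0,"x":0,"y":0,"z":0,"grip":-1},{"rx":0,"ry":0.06,"rz":0,"x":0,"y":0,"z":0,"grip":-1},{"rx":0,"ry":0.06,"rz":0,"x":0,"y":0,"z":0,"grip":-1}]' 60
python3 -m creep '[{"rx":0,"ry":0.035,"rz":0,"x":0,"y":0,"z":0,"grip":-1},{"rx":0,"ry":0,"rz":0,"x":0,"y":0,"z":0,"grip":-1},{"rx":0,"ry":0,"rz":0,"x":0,"y":0,"z":0,"grip":-1},{"rx":0,"ry":0,"rz":0,"x":0,"y":0,"z":0,"grip":-1},{"rx":0,"ry":0,"rz":0,"x":0,"y":0,"z":0,"grip":-1}]' 60
python3 p.py 0.612 0.1215 0.30 45; python3 held.py
```

```text
t: 71.15
ee_pos: [0.4709, 0.0232, 0.3419]
tool_rot: [-3.14, 0.033, 0.004]
force: [0.4, 0.1, -2.2]
opening: 0.0081
t: 71.65
ee_pos: [0.5364, 0.1227, 0.3407]
tool_rot: [3.138, -0.03, 0.127]
force: [-0.5, 0.2, -0.4]
opening: 0.0082
t: 72.15
ee_pos: [0.5347, 0.1211, 0.3426]
tool_rot: [2.936, -0.032, 1.097]
force: [-0.6, -0.5, -1.9]
opening: 0.0078
t: 72.65
ee_pos: [0.5361, 0.1215, 0.3437]
tool_rot: [2.896, -0.032, 1.198]
force: [0.6, 0.6, -1.3]
opening: 0.0078
t 72.65 p [0.5361 0.1215 0.3437] beta 44.9 far now [0.6189 0.1196 0.4052] q [ 0.2  -0.55  2.19 -0.23  0.75  0.32] F [ 0.6  0.6 -1.3] open 0.0078
tcp tgt [0.5293 0.1232 0.2385] shift now [-0.396 -0.008  0.348] shift after [-0.396 -0.008  0.348] turn [-0.0001  0.0005 -0.0005]
held ring in tool frame 300 [[0.006, -0.045, 0.01], [0.08, 0.011, 0.014], [0.108, 0.057, 0.02]]
normal(tool) [-0. -0.  1.]
```

```bash
python3 -m creep '[{"rx":0,"ry":0,"rz":0,"x":-0.075,"y":-0.008,"z":0.066,"grip":-1},{"rx":0,"ry":0,"rz":0,"x":-0.075,"y":0,"z":0.066,"grip":-1},{"rx":0,"ry":0,"rz":0,"x":-0.075,"y":0,"z":0.066,"grip":-1},{"rx":0,"ry":0,"rz":0,"x":-0.075,"y":0,"z":0.066,"grip":-1},{"rx":0,"ry":0,"rz":0,"x":-0.075,"y":0,"z":0.066,"grip":-1}]' 60
python3 -m creep '[{"rx":0,"ry":0,"rz":0,"x":-0.06,"y":0,"z":0.06,"grip":-1},{"rx":0,"ry":0,"rz":0,"x":-0.055,"y":0,"z":0.055,"grip":-1},{"rx":0,"ry":0,"rz":0,"x":-0.045,"y":0,"z":0.045,"grip":-1},{"rx":0,"ry":0,"rz":0,"x":0,"y":0,"z":0,"grip":-1},{"rx":0,"ry":0,"rz":0,"x":0,"y":0,"z":0,"grip":-1}]' 60
python3 p.py 0.612 0.1215 0.248 45; python3 held.py; python3 hung.py
```

```text
t: 73.2
ee_pos: [0.5294, 0.1234, 0.2428]
tool_rot: [2.896, -0.031, 1.198]
force: [0.2, -0.1, -1.1]
opening: 0.0081
t: 73.7
ee_pos: [0.5294, 0.1235, 0.1983]
tool_rot: [2.896, -0.031, 1.198]
force: [0.9, 0.1, -1.0]
opening: 0.0075
t 73.7 p [0.5294 0.1235 0.1983] beta 44.9 far now [0.6121 0.1217 0.2598] q [ 0.21 -0.45  2.37 -0.35  0.48  0.48] F [ 0.9  0.1 -1. ] open 0.0075
tcp tgt [0.5293 0.1232 0.1865] shift now [-0.042  0.001  0.042] shift after [-0.042  0.001  0.042] turn [-0.0003  0.0004 -0.0003]
held ring in tool frame 378 [[-0.01, -0.046, -0.009], [0.091, 0.013, 0.018], [0.118, 0.055, 0.061]]
normal(tool) [-0.27 -0.03  0.96]
scene 440
[[0.554 0.068 0.146]
 [0.618 0.111 0.238]
 [0.657 0.168 0.266]]
normal [ 0.96 -0.23  0.13] top [0.618 0.113 0.251] bottom [0.632 0.12  0.153]
```

```bash
python3 -m creep '[{"rx":0,"ry":0,"rz":0,"x":-0.02,"y":0,"z":0.02,"grip":-1},{"rx":0,"ry":0,"rz":0,"x":-0.02,"y":0,"z":0.02,"grip":-1},{"rx":0,"ry":0,"rz":0,"x":-0.011,"y":0,"z":0.011,"grip":-1},{"rx":0,"ry":0,"rz":0,"x":0,"y":0,"z":0,"grip":-1},{"rx":0,"ry":0,"rz":0,"x":0,"y":0,"z":0,"grip":-1}]' 60
python3 p.py 0.612 0.1215 0.248 45
python3 -m creep '[{"rx":0,"ry":0,"rz":0,"x":0,"y":0,"z":0,"grip":-0.8},{"rx":0,"ry":0,"rz":0,"x":0,"y":0,"z":0,"grip":-0.5},{"rx":0,"ry":0,"rz":0,"x":0,"y":0,"z":0,"grip":-0.3},{"rx":0,"ry":0,"rz":0,"x":0,"y":0,"z":0,"grip":-0.3},{"rx":0,"ry":0,"rz":0,"x":0,"y":0,"z":-0.05,"grip":-0.3}]' 40
python3 -m creep '[{"rx":0,"ry":0,"rz":0,"x":0,"y":0,"z":-0.1,"grip":-0.3},{"rx":0,"ry":0,"rz":0,"x":0,"y":0,"z":-0.12,"grip":-0.3},{"rx":0,"ry":0,"rz":0,"x":0,"y":0,"z":-0.12,"grip":-0.3},{"rx":0,"ry":0,"rz":0,"x":0,"y":0,"z":-0.1,"grip":-0.3},{"rx":0,"ry":-0.05,"rz":0,"x":0,"y":0,"z":0,"grip":-0.3}]' 40
python3 -m creep '[{"rx":0,"ry":-0.065,"rz":0,"x":0,"y":0,"z":0,"grip":-1},{"rx":0,"ry":-0.065,"rz":0,"x":0,"y":0,"z":0,"grip":-1},{"rx":0,"ry":-0.065,"rz":0,"x":0,"y":0,"z":0,"grip":-1},{"rx":0,"ry":-0.065,"rz":0,"x":0,"y":0,"z":0,"grip":-1},{"rx":0,"ry":-0.065,"rz":0,"x":0,"y":0,"z":0,"grip":-1}]' 20
python3 d.py 0.47 0.0 0.25 -1.2;python3 hung.py
cat > two.py <<'E'
from h import *
from scipy.cluster.vq import kmeans2
im,P,c=shot("scene");hsv=cv2.cvtColor(im,cv2.COLOR_RGB2HSV)
m=(hsv[...,0]>=12)&(hsv[...,0]<=30)&(hsv[...,1]>90)&(P[...,2]>.12)&(P[...,2]<.27)&(P[...,0]>.55)&(P[...,0]<.7)&(P[...,1]>-.15)&(P[...,1]<.2)
q=P[m];best=None;rng=np.random.default_rng(0)
for k in range(2): # RANSAC plane per ring
    b=(0,)
    for _ in range(800):
        s=q[rng.choice(len(q),3,False)];n=np.cross(s[1]-s[0],s[2]-s[0]);L=np.linalg.norm(n)
        if L<4e-4: continue
        n/=L;i=abs((q-s[0])@n)<.003
        if i.sum()>b[0]: b=(i.sum(),n,i)
    if b[0]==0: break
    p=q[b[2]];print("plane",b[0],"n",b[1].round(2),"off-upright deg",np.degrees(np.arcsin(abs(b[1][2]))).round(1),"x",np.percentile(p[:,0],[2,50,98]).round(3),"y",np.percentile(p[:,1],[2,98]).round(3),"z",np.percentile(p[:,2],[2,98]).round(3));q=q[~b[2]]
    if len(q)<20: break
E
python3 two.py; python3 ring.py top
```

```text
t: 74.3
ee_pos: [0.5295, 0.1236, 0.1845]
tool_rot: [2.896, -0.031, 1.201]
force: [0.0, -1.2, 1.9]
opening: 0.0082
t 74.3 p [0.5295 0.1236 0.1845] beta 45.0 far now [0.6122 0.1219 0.2461] q [ 0.21 -0.43  2.38 -0.38  0.44  0.51] F [ 0.  -1.2  1.9] open 0.0082
tcp tgt [0.5293 0.1232 0.1865] shift now [ 0.006  0.002 -0.008] shift after [ 0.006  0.002 -0.008] turn [-0.0005 -0.0004 -0.0003]
t: 74.8
ee_pos: [0.5212, 0.1233, 0.1888]
tool_rot: [2.897, -0.031, 1.192]
force: [-0.7, 0.5, 0.6]
opening: 0.0297
t: 75.3
ee_pos: [0.4574, 0.1254, 0.2533]
tool_rot: [2.957, -0.029, 1.045]
force: [0.2, -0.1, -0.1]
opening: 0.0301
t: 75.8
ee_pos: [0.4599, 0.1249, 0.2534]
tool_rot: [-3.14, 0.033, 0.009]
force: [-0.0, -0.1, -0.6]
opening: 0.0002
t 75.8 p [0.4599 0.1249 0.2534] rot -1.2 zax [-0.006  0.001 -1.   ] q [ 1.510e-01 -2.730e-01  2.016e+00  2.000e-03  1.404e+00  1.720e-01] F [-0.  -0.1 -0.6] open 0.0002
shift now [0.0635 0.6234 0.0161] shift after turn [0.0634 0.6233 0.0172] turn [-0.0006  0.0028  0.    ]
scene 494
[[0.592 0.071 0.146]
 [0.621 0.115 0.224]
 [0.652 0.166 0.251]]
normal [ 0.93 -0.35 -0.08] top [0.624 0.118 0.244] bottom [0.619 0.123 0.153]
plane 170 n [-0.94  0.34  0.07] off-upright deg 4.1 x [0.592 0.61  0.629] y [0.071 0.167] z [0.148 0.251]
plane 160 n [ 0.95 -0.31 -0.02] off-upright deg 1.2 x [0.624 0.637 0.656] y [0.07  0.164] z [0.145 0.25 ]
top [139. 253.] c [0.4988 0.384 ] r 0.0182 z 0.0071
top [137. 285.] c [0.412  0.3831] r 0.0209 z 0.006
top [186. 292.] c [0.3875 0.2429] r 0.0287 z 0.0063
```

Both rings hang upright (4° and 1° off) at x≈0.61 and 0.637, with the carriage locked out. Now press the tab, with the jaw along y, and return home.

```bash
python3 -m creep '[{"rx":0,"ry":0.003,"rz":0,"x":0.02,"y":0.12,"z":0,"grip":-1},{"rx":0,"ry":0,"rz":0,"x":0.02,"y":0.18,"z":0,"grip":-1},{"rx":0,"ry":0,"rz":0,"x":0.02,"y":0.18,"z":0,"grip":-1},{"rx":0,"ry":0,"rz":0,"x":0,"y":0.14,"z":0,"grip":-1},{"rx":0,"ry":0,"rz":-0.06,"x":0,"y":0,"z":0,"grip":-1}]' 20
python3 -m creep '[{"rx":0,"ry":0,"rz":-0.069,"x":0,"y":0,"z":0,"grip":-1},{"rx":0,"ry":0,"rz":-0.069,"x":0,"y":0,"z":0,"grip":-1},{"rx":0,"ry":0,"rz":-0.069,"x":0,"y":0,"z":0,"grip":-1},{"rx":0,"ry":0,"rz":-0.069,"x":0,"y":0,"z":0,"grip":-1},{"rx":0,"ry":0,"rz":-0.069,"x":0,"y":0,"z":0,"grip":-1}]' 20
python3 -m creep '[{"rx":0,"ry":0,"rz":-0.069,"x":0,"y":0,"z":0,"grip":-1},{"rx":0,"ry":0,"rz":-0.069,"x":0,"y":0,"z":0,"grip":-1},{"rx":0,"ry":0,"rz":-0.069,"x":0,"y":0,"z":0,"grip":-1},{"rx":0,"ry":0,"rz":-0.069,"x":0,"y":0,"z":0,"grip":-1},{"rx":0,"ry":0,"rz":-0.069,"x":0,"y":0,"z":0,"grip":-1}]' 20
python3 d.py 0.6027 0.0005 0.25 88.8; python3 two.py
```

```text
t: 76.45
ee_pos: [0.4681, -0.0015, 0.2526]
tool_rot: [3.136, 0.164, 0.012]
force: [-0.2, 0.3, 0.1]
opening: 0.0003
t: 76.95
ee_pos: [0.4681, 0.001, 0.2526]
tool_rot: [2.87, 1.271, 0.011]
force: [0.2, 0.5, 0.2]
opening: 0.0001
t: 77.45
ee_pos: [0.4681, 0.0011, 0.2526]
tool_rot: [2.234, 2.202, 0.008]
force: [-0.5, -0.1, 0.1]
opening: -0.0
t 77.45 p [0.4681 0.0011 0.2526] rot 89.2 zax [ 0.007  0.    -1.   ] q [-1.130e-01 -3.020e-01  2.040e+00  1.000e-03  1.396e+00 -1.669e+00] F [-0.5 -0.1  0.1] open -0.0
shift now [0.0069 0.6731 0.0178] shift after turn [0.0112 0.6731 0.0128] turn [ 0.0036 -0.0001  0.0031]
plane 159 n [-0.93  0.37  0.05] off-upright deg 3.1 x [0.592 0.609 0.63 ] y [0.073 0.168] z [0.147 0.253]
plane 161 n [-0.95  0.31  0.05] off-upright deg 3.0 x [0.622 0.634 0.655] y [0.071 0.164] z [0.142 0.252]
```

```bash
python3 -m creep '[{"rx":0.003,"ry":0,"rz":0.003,"x":0.01,"y":0.12,"z":0,"grip":-1},{"rx":0,"ry":0,"rz":0,"x":0,"y":0.18,"z":0,"grip":-1},{"rx":0,"ry":0,"rz":0,"x":0,"y":0.18,"z":0,"grip":-1},{"rx":0,"ry":0,"rz":0,"x":0,"y":0.13,"z":0,"grip":-1},{"rx":0,"ry":0,"rz":0,"x":0,"y":0.06,"z":0,"grip":-1}]' 20
python3 -m creep '[{"rx":0,"ry":0,"rz":0,"x":0,"y":0,"z":0.15,"grip":-1},{"rx":0,"ry":0,"rz":0,"x":0,"y":0,"z":0.2,"grip":-1},{"rx":0,"ry":0,"rz":0,"x":0,"y":0,"z":0.2,"grip":-1},{"rx":0,"ry":0,"rz":0,"x":0,"y":0,"z":0.14,"grip":-1},{"rx":0,"ry":0,"rz":0,"x":0,"y":0,"z":0,"grip":-1}]' 20
python3 -m creep '[{"rx":0,"ry":0,"rz":0,"x":0,"y":0,"z":0,"grip":-1},{"rx":0,"ry":0,"rz":0,"x":0,"y":0,"z":0,"grip":-1},{"rx":0,"ry":0,"rz":0,"x":0,"y":0,"z":0,"grip":-1},{"rx":0,"ry":0,"rz":0,"x":0,"y":0,"z":0,"grip":-1},{"rx":0,"ry":0,"rz":0,"x":0,"y":0,"z":0,"grip":-1}]' 20
python3 d.py 0.6027 0.0005 0.09 88.8; python3 tab.py; python3 two.py
```

```text
t: 78.0
ee_pos: [0.6039, -0.0006, 0.2526]
tool_rot: [-2.253, -2.189, -0.001]
force: [-0.5, -0.6, 0.4]
opening: 0.0001
t: 78.5
ee_pos: [0.5984, -0.0001, 0.1096]
tool_rot: [-2.247, -2.184, 0.01]
force: [-1.0, -0.5, -1.0]
opening: -0.0001
t: 79.0
ee_pos: [0.6036, -0.0008, 0.116]
tool_rot: [2.252, 2.191, 0.002]
force: [-0.0, -0.6, -0.2]
opening: 0.0004
t 79.0 p [ 0.6036 -0.0008  0.116 ] rot 88.4 zax [ 0.001  0.001 -1.   ] q [-9.100e-02  1.390e-01  1.866e+00  1.000e-03  1.135e+00 -1.634e+00] F [-0.  -0.6 -0.2] open 0.0004
shift now [ 0.0061 -0.0047  0.13  ] shift after turn [ 0.0062 -0.0046  0.13  ] turn [ 0.0004 -0.0003 -0.0031]
tab 4938 [[0.5843, -0.0214, 0.0641], [0.5979, 0.0002, 0.0664], [0.6161, 0.0216, 0.0729]] z hist [   0    0    0    0    0   20   74 1399 2316   67  467  594    1    0
    0]
plane 174 n [ 0.94 -0.34 -0.06] off-upright deg 3.6 x [0.592 0.609 0.628] y [0.073 0.167] z [0.144 0.252]
plane 162 n [-0.96  0.29  0.06] off-upright deg 3.2 x [0.623 0.635 0.654] y [0.072 0.165] z [0.144 0.252]
```

Tab is up and centred under the fingertips. Press it and slide home slowly.

```bash
python3 -m creep '[{"rx":0,"ry":0,"rz":-0.003,"x":0.005,"y":-0.003,"z":0.08,"grip":-1},{"rx":0,"ry":0,"rz":0,"x":0,"y":0,"z":0.06,"grip":-1},{"rx":0,"ry":0,"rz":0,"x":0,"y":0,"z":0.05,"grip":-1},{"rx":0,"ry":0,"rz":0,"x":0,"y":0,"z":0.03,"grip":-1},{"rx":0,"ry":0,"rz":0,"x":0,"y":0,"z":0.01,"grip":-1}]' 20
python3 -m creep '[{"rx":0,"ry":0,"rz":0,"x":0,"y":0,"z":0,"grip":-1},{"rx":0,"ry":0,"rz":0,"x":0,"y":0,"z":0,"grip":-1},{"rx":0,"ry":0,"rz":0,"x":0,"y":0,"z":0,"grip":-1},{"rx":0,"ry":0,"rz":0,"x":0,"y":0,"z":0,"grip":-1},{"rx":0,"ry":0,"rz":0,"x":0,"y":0,"z":0,"grip":-1}]' 20
python3 d.py 0.6027 0.0005 0.071 88.8
```

```text
t: 79.6
ee_pos: [0.6022, 0.0004, 0.0718]
tool_rot: [-2.241, -2.195, 0.004]
force: [-15.5, 1.5, 29.6]
opening: -0.0001
t: 80.1
ee_pos: [0.6021, 0.0004, 0.0719]
tool_rot: [-2.242, -2.196, 0.003]
force: [-12.6, 0.5, 21.6]
opening: 0.0002
t 80.1 p [6.021e-01 4.000e-04 7.190e-02] rot 88.8 zax [-0.004  0.001 -1.   ] q [-8.900e-02  1.930e-01  1.889e+00  1.000e-03  1.064e+00 -1.639e+00] F [-12.6   0.5  21.6] open 0.0002
shift now [0.0003 0.003  0.0044] shift after turn [0.0003 0.003  0.0045] turn [-0.0019 -0.0004  0.0001]
```

```bash
python3 -m creep '[{"rx":0,"ry":0,"rz":0,"x":-0.01,"y":-0.008,"z":-0.008,"grip":-1},{"rx":0,"ry":0,"rz":0,"x":-0.02,"y":0,"z":0,"grip":-1},{"rx":0,"ry":0,"rz":0,"x":-0.03,"y":0,"z":0,"grip":-1},{"rx":0,"ry":0,"rz":0,"x":-0.04,"y":0,"z":0,"grip":-1},{"rx":0,"ry":0,"rz":0,"x":-0.05,"y":0,"z":0,"grip":-1}]' 20
python3 d.py
python3 -m creep '[{"rx":0,"ry":0,"rz":0,"x":-0.05,"y":0,"z":0,"grip":-1},{"rx":0,"ry":0,"rz":0,"x":-0.05,"y":0,"z":0,"grip":-1},{"rx":0,"ry":0,"rz":0,"x":-0.05,"y":0,"z":0,"grip":-1},{"rx":0,"ry":0,"rz":0,"x":-0.05,"y":0,"z":0,"grip":-1},{"rx":0,"ry":0,"rz":0,"x":-0.05,"y":0,"z":0,"grip":-1}]' 20
python3 d.py; python3 two.py
```

```text
t: 80.6
ee_pos: [0.6012, -0.0291, 0.072]
tool_rot: [-2.244, -2.198, -0.003]
force: [-2.0, 2.8, 9.3]
opening: -0.0001
t 80.6 p [ 0.6012 -0.0291  0.072 ] rot 88.8 zax [ 0.001  0.002 -1.   ] q [-0.138  0.19   1.892  0.003  1.059 -1.69 ] F [-2.   2.8  9.3] open -0.0001
t: 81.1
ee_pos: [0.6005, -0.0796, 0.072]
tool_rot: [2.245, 2.198, 0.004]
force: [-1.2, 2.8, 9.3]
opening: 0.0001
t 81.1 p [ 0.6005 -0.0796  0.072 ] rot 88.8 zax [ 0.002  0.002 -1.   ] q [-0.221  0.197  1.884  0.002  1.059 -1.772] F [-1.2  2.8  9.3] open 0.0001
plane 170 n [ 0.95 -0.3  -0.04] off-upright deg 2.5 x [0.623 0.634 0.655] y [-0.009  0.086] z [0.144 0.251]
plane 146 n [ 0.94 -0.35 -0.03] off-upright deg 1.8 x [0.593 0.612 0.628] y [-0.006  0.089] z [0.147 0.253]
```

```bash
python3 -m creep '[{"rx":0,"ry":0,"rz":0,"x":-0.05,"y":0,"z":0,"grip":-1},{"rx":0,"ry":0,"rz":0,"x":-0.05,"y":0,"z":0,"grip":-1},{"rx":0,"ry":0,"rz":0,"x":-0.05,"y":0,"z":0,"grip":-1},{"rx":0,"ry":0,"rz":0,"x":-0.05,"y":0,"z":0,"grip":-1},{"rx":0,"ry":0,"rz":0,"x":-0.05,"y":0,"z":0,"grip":-1}]' 20
python3 -m creep '[{"rx":0,"ry":0,"rz":0,"x":-0.04,"y":0,"z":0,"grip":-1},{"rx":0,"ry":0,"rz":0,"x":-0.03,"y":0,"z":0,"grip":-1},{"rx":0,"ry":0,"rz":0,"x":-0.02,"y":0,"z":0,"grip":-1},{"rx":0,"ry":0,"rz":0,"x":-0.02,"y":0,"z":0,"grip":-1},{"rx":0,"ry":0,"rz":0,"x":-0.02,"y":0,"z":0,"grip":-1}]' 20
python3 d.py
python3 -m creep '[{"rx":0,"ry":0,"rz":0,"x":-0.02,"y":0,"z":0,"grip":-1},{"rx":0,"ry":0,"rz":0,"x":-0.01,"y":0,"z":0,"grip":-1},{"rx":0,"ry":0,"rz":0,"x":0,"y":0,"z":0,"grip":-1},{"rx":0,"ry":0,"rz":0,"x":0,"y":0,"z":0,"grip":-1},{"rx":0,"ry":0,"rz":0,"x":0,"y":0,"z":0,"grip":-1}]' 20
python3 d.py; python3 two.py
```

```text
t: 81.65
ee_pos: [0.5999, -0.1297, 0.0721]
tool_rot: [2.244, 2.197, 0.005]
force: [1.2, 2.8, 8.2]
opening: 0.0002
t: 82.15
ee_pos: [0.5992, -0.1546, 0.072]
tool_rot: [-2.245, -2.197, -0.007]
force: [0.7, 7.3, 9.8]
opening: -0.0001
t 82.15 p [ 0.5992 -0.1546  0.072 ] rot 88.8 zax [ 0.002  0.003 -1.   ] q [-0.341  0.223  1.853  0.005  1.064 -1.892] F [0.7 7.3 9.8] open -0.0001
t: 82.65
ee_pos: [0.5991, -0.1607, 0.072]
tool_rot: [-2.245, -2.197, -0.005]
force: [1.1, 5.0, 8.9]
opening: 0.0002
t 82.65 p [ 0.5991 -0.1607  0.072 ] rot 88.8 zax [ 0.002  0.003 -1.   ] q [-0.35   0.226  1.85   0.004  1.065 -1.901] F [1.1 5.  8.9] open 0.0002
plane 174 n [-0.95  0.31  0.06] off-upright deg 3.6 x [0.621 0.635 0.655] y [-0.078  0.021] z [0.144 0.251]
plane 167 n [-0.94  0.34  0.04] off-upright deg 2.1 x [0.592 0.609 0.627] y [-0.078  0.018] z [0.147 0.254]
```

```bash
python3 -m creep '[{"rx":0,"ry":0,"rz":0,"x":-0.015,"y":0,"z":0,"grip":-1},{"rx":0,"ry":0,"rz":0,"x":-0.015,"y":0,"z":0,"grip":-1},{"rx":0,"ry":0,"rz":0,"x":0,"y":0,"z":0,"grip":-1},{"rx":0,"ry":0,"rz":0,"x":0,"y":0,"z":0,"grip":-1},{"rx":0,"ry":0,"rz":0,"x":0,"y":0,"z":0,"grip":-1}]' 20
python3 d.py
```

```text
t: 83.2
ee_pos: [0.599, -0.1629, 0.0718]
tool_rot: [-2.241, -2.193, -0.013]
force: [0.3, 17.2, 11.6]
opening: -0.0004
t 83.2 p [ 0.599  -0.1629  0.0718] rot 88.8 zax [ 0.002  0.01  -1.   ] q [-0.356  0.229  1.847  0.011  1.068 -1.91 ] F [ 0.3 17.2 11.6] open -0.0004
```

Firm against the home stop at 17 N. Lift straight up with the push held.

```bash
python3 -m creep '[{"rx":0,"ry":0,"rz":0,"x":0,"y":0,"z":-0.03,"grip":-1},{"rx":0,"ry":0,"rz":0,"x":0,"y":0,"z":-0.03,"grip":-1},{"rx":0,"ry":0,"rz":0,"x":0,"y":0,"z":-0.04,"grip":-1},{"rx":0,"ry":0,"rz":0,"x":0.03,"y":0,"z":-0.06,"grip":-1},{"rx":0,"ry":0,"rz":0,"x":0,"y":0,"z":-0.1,"grip":-1}]' 20
python3 -m creep '[{"rx":0,"ry":0,"rz":0,"x":0,"y":0,"z":-0.1,"grip":-1},{"rx":0,"ry":0,"rz":0,"x":0,"y":0,"z":-0.1,"grip":-1},{"rx":0,"ry":0,"rz":0,"x":0,"y":0,"z":-0.1,"grip":-1},{"rx":0,"ry":0,"rz":0,"x":0,"y":0,"z":0,"grip":-1},{"rx":0,"ry":0,"rz":0,"x":0,"y":0,"z":0,"grip":-1}]' 20
python3 d.py; python3 tab.py; python3 two.py
```

```text
t: 83.7
ee_pos: [0.596, -0.1605, 0.1201]
tool_rot: [-2.24, -2.195, 0.004]
force: [-0.4, -0.5, 0.5]
opening: 0.0001
t: 84.2
ee_pos: [0.5976, -0.1619, 0.1822]
tool_rot: [-2.244, -2.197, 0.0]
force: [-0.3, 0.4, -0.8]
opening: 0.0001
t 84.2 p [ 0.5976 -0.1619  0.1822] rot 88.8 zax [-0.001  0.    -1.   ] q [-0.351  0.106  1.783  0.     1.253 -1.901] F [-0.3  0.4 -0.8] open 0.0001
tab 2990 [[0.5824, -0.1716, 0.0644], [0.5975, -0.1502, 0.0664], [0.6145, -0.1286, 0.073]] z hist [   1    1    1    1    0   14   26  884 1425   37  261  338    1    0
    0]
plane 177 n [-0.94  0.33  0.04] off-upright deg 2.2 x [0.592 0.606 0.627] y [-0.077  0.018] z [0.148 0.253]
plane 171 n [ 0.96 -0.29 -0.06] off-upright deg 3.4 x [0.622 0.633 0.653] y [-0.078  0.02 ] z [0.146 0.251]
```

```bash
python3 -m creep '[{"rx":0,"ry":0,"rz":0,"x":0,"y":0,"z":-0.15,"grip":-1},{"rx":0,"ry":0,"rz":0,"x":0,"y":0,"z":-0.2,"grip":-1},{"rx":0,"ry":0,"rz":0,"x":0,"y":0,"z":-0.2,"grip":-1},{"rx":0,"ry":0,"rz":0,"x":0,"y":0,"z":-0.1,"grip":-1},{"rx":0,"ry":0,"rz":0,"x":0,"y":0,"z":0,"grip":-1}]' 20
python3 -m creep '[{"rx":0,"ry":0,"rz":0,"x":0,"y":0,"z":0,"grip":-1},{"rx":0,"ry":0,"rz":0,"x":0,"y":0,"z":0,"grip":-1},{"rx":0,"ry":0,"rz":0,"x":0,"y":0,"z":0,"grip":-1},{"rx":0,"ry":0,"rz":0,"x":0,"y":0,"z":0,"grip":-1},{"rx":0,"ry":0,"rz":0,"x":0,"y":0,"z":0,"grip":-1}]' 20
python3 two.py; python3 - <<'E'
from h import *
im,P,c=shot("top")
def reg(n,x0,x1,y0,y1,z0,z1):
    q=P[(P[...,0]>x0)&(P[...,0]<x1)&(P[...,1]>y0)&(P[...,1]<y1)&(P[...,2]>z0)&(P[...,2]<z1)];print(n,len(q),q[:,:2].min(0).round(3),q[:,:2].max(0).round(3),"zmax",q[:,2].max().round(3))
reg("tray pieces",.385,.5,.21,.38,.024,.06);reg("weight",.4,.5,.11,.19,.02,.08);reg("loupe",.52,.6,.44,.52,.015,.06);reg("jar",.58,.68,.36,.46,.02,.1)
tb=np.load("top0.npz")["P"];print("changed far-away cells",np.nansum((abs(tb-P)[...,2]>.02)[:, 385:480]))
print(env.job_done())
E
```

```text
t: 84.8
ee_pos: [0.5989, -0.1623, 0.3156]
tool_rot: [2.242, 2.195, 0.004]
force: [-0.5, -0.2, 0.5]
opening: -0.0001
t: 85.3
ee_pos: [0.5974, -0.1617, 0.3114]
tool_rot: [-2.243, -2.196, 0.001]
force: [-1.1, -0.3, 0.2]
opening: 0.0001
plane 174 n [-0.95  0.32  0.04] off-upright deg 2.0 x [0.621 0.634 0.655] y [-0.079  0.019] z [0.147 0.25 ]
plane 172 n [-0.94  0.33  0.03] off-upright deg 1.7 x [0.593 0.607 0.628] y [-0.078  0.018] z [0.145 0.254]
tray pieces 542 [0.411 0.212] [0.475 0.375] zmax 0.046
weight 185 [0.434 0.119] [0.499 0.19 ] zmax 0.045
loupe 189 [0.539 0.458] [0.58  0.501] zmax 0.037
jar 430 [0.598 0.382] [0.656 0.441] zmax 0.074
changed far-away cells 826
the job is handed in; nothing more can be done
None
```

The job is handed in at about 85 s. By my last camera measurements it is complete. I had no pictures left to view, so those checks are numbers only.

**What was done:**
- The punch box and holder went into the tray. The holder needed a second, lower grip.
- The carriage was slid out, both brass rings were hung, and the loaded carriage was slid home.

**First lock failed:** backing off the tab dragged the carriage about 2 mm off its far stop, so it had not locked when I first hung the rings. I noticed when the tab read about 5.5 mm low. I took both rings off, laid them on the mat, locked the carriage properly, and hung them again.

**Ring knocked:** one ring had been moved a few centimetres before I reached it. I measured its new position and gripped it there.

**Last checks:**
- **Rings:** both hang still on the bar, about 2° off upright. They are turned about 19° about the vertical, so not exactly square to the bar.
- **Carriage and tab:** the carriage is home and the tab is up (saddle at 66 mm, lips at 73 mm).
- **Tray:** both pieces are inside.
- **Bystanders:** the clock weight, loupe and jar are where they started. A rough before-and-after count over the area with the oil pots and driver stand showed 826 changed pixels. I put this down to the arm and its shadow, but did not check those two separately. No motion went near them.

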